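# Tip the sample case on its back, pack the printing kit and put the lid on

## Task

Pack up the printing kit: the plywood case and the long border block stand on their ends, so push each over near its top, without lifting it off the table, so that the case lies on its back with the open side up and the block on its flat printing face with the grip up, both on the table. Then stand that block and every other printing block and turned pot on the table upright (grip or knob up) on the case's floor, none on top of another, and only then lay the loose plywood lid squarely and flat on the case, edges flush all round. Leave the other things on the table where they are.

Things in the scene. Friction and masses are not known exactly. Their poses are not given: they have to be found in the camera images.
- case: open plywood case, 0.5 kg, standing on end: 224 mm tall (z), 154 wide (y), 70 deep (x), walls 6. Origin: centre of the end it first stands on; z runs along its length; -x is the open side (rim at x = -35), +x the closed back (outside +35, inside face +29). The open side first faces about +y of the table. Lying on its back, x points down
- case_heel (a point): middle of the lower back edge of the standing case (case frame x = 35, y = 0, z = 0 mm), over which it tips, towards about -y of the table, when the rim of its top end wall is pushed from the open side towards the back; it falls by itself once its top has gone about 70 mm. The ground where it falls is clear
- case_floor (a point): middle of the inside of the back, which is the floor once the case lies (case frame x = 29, y = 0, z = 112 mm). The inside is 212 (along z) x 142 (along y) mm and 64 deep: two rows of three cells of about 70 mm
- lid: loose plywood lid, 224 (x) x 154 (y) mm board 6 thick, the same outline as the case, with a dark wooden bar grip in the middle of its top, 70 long (along x), 18 wide and 28 high (z = 6 to 34 mm). Origin: centre of the underside; z up. It has no lip: it simply lies on the rim
- border_block: long border printing block, 0.18 kg, standing on its end: wooden base 130 mm tall (z) x 60 (y) x 28 thick (x from -14 to +14), with a dark bar grip on its -x side, 60 long (z = 35 to 95), 18 wide (y), out to x = -42. Origin: centre of the end it first stands on. Its +x side is the flat printing face. Lying on that face, x points down and the grip up; it takes two cells end to end
- border_sole (a point): middle of the flat printing face of the border block (block frame x = 14, y = 0, z = 65 mm). A push on the base above the grip, from the grip's side, topples the block onto this face, away from the case, once its top has gone about 35 mm; the table is clear there
- square_block_a: square printing block: wooden base 60 x 60 mm (x by y) and 28 thick, with a bar grip; its grip on top is a dark wooden bar 40 long (along x), 18 wide and 28 high, from z = 28 to z = 56 mm over its underside. Origin: centre of the underside; z up. Stands anywhere on the table; may be absent from a run
- square_block_b: square printing block, twin of the other: wooden base 60 x 60 mm (x by y) and 28 thick, with a bar grip; its grip on top is a dark wooden bar 40 long (along x), 18 wide and 28 high, from z = 28 to z = 56 mm over its underside. Origin: centre of the underside; z up. Stands anywhere on the table; may be absent from a run
- oblong_block: small oblong printing block: wooden base 60 x 44 mm (x by y) and 28 thick, with a bar grip; its grip on top is a dark wooden bar 40 long (along x), 18 wide and 28 high, from z = 28 to z = 56 mm over its underside. Origin: centre of the underside; z up. Stands anywhere on the table; may be absent from a run
- round_pot_a: small turned wooden pot: round body 60 mm across and 30 high with a knob 18 mm across from z = 30 to z = 56 mm. Origin: centre of the underside; z up. May be absent from a run
- round_pot_b: small turned wooden pot: round body 60 mm across and 30 high with a knob 18 mm across from z = 30 to z = 56 mm. Origin: centre of the underside; z up. May be absent from a run; twin of the other
- bowl: terracotta bowl, 110 mm across, at the far edge: leave alone
- honey_jar: amber jar with blue cap, 68 mm across, 100 high, at the far edge: leave alone
- pen_mug: white mug with pencils, 68 mm across and 85 high (140 with pencils), near the robot on its right: leave alone
- tin: small steel tin, 44 mm across and 50 high, on the far right: leave alone
Things that resemble listed ones, but are neither listed nor needed, are in the scene too. Leave any blue or red look-alike of the round_pot_a alone.

How it is judged:
By the outcome, as a careful person would: the job done as asked, in the order asked, and still so for the second after the job is handed in, with the robot touching nothing.
Of square_block_a, square_block_b, oblong_block, round_pot_a, round_pot_b only 3 to 4 are there at a start; the rules pass over those that are not, and their reading is None.
At some moment in a run one of square_block_a, square_block_b, oblong_block, round_pot_a, round_pot_b, lid may be knocked a few centimetres aside while the robot is not near it.
It also fails if it takes over 208 s, if anything falls off the work surface, if the arm or the gripper's body presses on something with over 40 N, if the wrist force passes 120 N, or if a joint passes its speed limit or range.

## Robot

A 7-joint arm with a two-finger parallel gripper is mounted at the origin on the work surface. World frame = base frame: x ahead of the robot, y to its left, z up, the work surface at z = 0. Lengths are in m, angles in rad, forces in N, time in s.
With the tool pointing down it reaches from about 0.4 to 0.85 m from the base axis. Payload 4.5 kg.
Tool frame: the origin (TCP) lies midway between the tips of the shut fingers; the grasp point (between the pads) lies r.grip_point_offset behind it (r.grip_point_offset is the distance from the TCP to the grasp point, in m); z points along the fingers, y is the line along which they close (so a half turn about z gives the same grasp; the last joint's range is limited). The gripper opens to 88 mm and grips with 3 to 60 N. Pads are 18 mm wide; open, the fingers measure 123 mm over their backs; the gripper's body (75 mm by 187 mm) begins 45 mm behind the grasp point.
Start: joints at [-1.069, 0.689, -0.195, 1.565, 0.157, 0.902, -0.215], TCP at [0.282, 0.558, 0.239] pointing down, gripper open.
Joint ranges: [-3.01, 3.01], [-0.46, 2.08], [-1.47, 1.51], [0.13, 2.56], [-1, 4.14], [0.04, 2.09], [-2.66, 2.66]. Speed limits (rad/s): [2.57, 2.57, 3.14, 3.14, 3.14, 3.14, 3.14].

## Interface

Orientations are given as a unit quaternion [x, y, z, w].
In Python, from plant import r gives the robot as it stands.
- The arm moves only by the shell command python3 -m jog 'ROWS' [FORCE]. ROWS is JSON, a list of rows, each an object of numbers: "wx", "wy", "wz": the turn, a rotation vector about the world's x, y, z as a fraction of full scale; "dx", "dy", "dz": the shift along the world's x, y, z as a fraction of full scale; "hand": the closure, from 0 (fully open) to 1 (shut). In form: [{"wx": .., "wy": .., "wz": .., "dx": .., "dy": .., "dz": .., "hand": ..}, ...]. A call has 1 to 5 rows; each row shifts and turns the commanded pose from where the row before left it; what a row does not reach is not made up. Full scale, the value 1, is 0.25 m for a shift and 2 rad for a turn. A row lasts 1/12 s, in which the tool goes at most 41.7 mm and 7.16 degrees, less where a joint would pass 70% of its speed; a pose out of reach is approached as far as the arm can. A call with a number of a shift or a turn outside -1 to 1 is refused whole. A call with a gripper value outside its range is refused whole. The fingers move at their own pace and stop on an object; FORCE is the grip in N (left out, the last holds). Time passes only in rows, so rows that do not move let the fingers close. It gives the time, the measured TCP pose, the force, the opening and the grip force at its end, in the units of the state.
- r.get_state(): the state, without advancing time (a new reading comes with each control period).
- r.snapshot(name): name is "side" or "top" or "wrist"; returns the picture (480x640x3 uint8, red, green, blue); there is no depth.
- r.camera_info(name): a dict with "mtx" (3x3 intrinsics, pixels), "k1" (the pictures are not rectified: a ray, as slopes to the right and down, at radius r is drawn at 1 + k1 r^2 times it, then the intrinsics apply), "R" (3x3) and "t" (3): a world point X has camera coordinates R X + t. Camera axes: x right, y down, z forward; pixel columns grow to the right and rows downward; lengths in m; the calibration is good to about 2 mm. A picture is of the moment at which its call begins: read the wrist's pose just before it. camera_info takes no time and is no camera call; for the wrist camera it gives the pose at the moment of the call.
- r.finish_job(): hands the job in; it is judged then, once.
Trained networks look in the newest picture that a camera, given by its name, has taken for a name from the list of things; names that differ only in an ending like _2 or _b are one class to them, and where a whole thing is asked for, a point or a joint stands for the part that bears it (a point fixed in the world has none). Each returns a list of dicts, best first, with "p" (0 to 1); they miss things now and then, are a little off and sometimes report something else, mostly with a low value. They report only what shows in the picture. A call takes as long as a camera call. They do not tell look-alikes from the thing itself.
- r.search_frame(camera, query): "bbox" ([left, top, right, bottom] in pixels, round what is visible of it).
- r.masks_of(camera, query): "region" (480x640 bool, what is visible of it) and "bbox" ([left, top, right, bottom] in pixels, round what is visible of it).
The state is a dict: "clock": time; "q": joint angles; "qd": joint speeds; "joint_torque": joint torques, N m; "tool_pos": TCP position; "eef_rot": TCP orientation; "contact_force": force on the tool from outside, world axes, zero at the start; "moment": the same for the moment, N m; "opening": opening from 0.0 (shut) to 1.0 (fully open); "finger_force": force on a finger pad.
Only numpy, scipy, OpenCV 4.12 (cv2) and the standard library are available. Lean on these libraries where they do the work, as an engineer would, in place of code of your own. Each camera call takes 0.05 s, during which the arm holds its last target. There are 200 camera calls.

## Working session

There is one attempt and no reset: what is moved stays moved. The work goes in short steps, Python scripts to look and compute and a shell command to move; the robot and the scene stay as the last step left them, time stands still between calls to the robot, and variables do not carry over. Pictures are saved under pics/ and viewed, at most 14 in all, crops included, and the job is handed in when it is done.

```bash
ls; mkdir -p pics
cat > h.py <<'E'
import numpy as np, cv2
from plant import r
def snap(cam,name=None):
    im=r.snapshot(cam)
    if name: cv2.imwrite(f'pics/{name}.png',im[:,:,::-1])
    return im
def ray(cam,u,v,ci=None):
    ci=ci or r.camera_info(cam); K=np.array(ci['mtx']);k=ci['k1']
    d=np.array([(u-K[0,2])/K[0,0],(v-K[1,2])/K[1,1]]);s=d.copy()
    for _ in range(20): s=d/(1+k*(s@s))
    R=np.array(ci['R']);t=np.array(ci['t'])
    return -R.T@t, R.T@np.array([s[0],s[1],1])
def onz(cam,u,v,z,ci=None):
    o,d=ray(cam,u,v,ci); return o+d*(z-o[2])/d[2]
def proj(cam,X,ci=None):
    ci=ci or r.camera_info(cam); K=np.array(ci['mtx']);p=np.array(ci['R'])@np.array(X)+np.array(ci['t'])
    s=p[:2]/p[2]; s=s*(1+ci['k1']*(s@s)); return K[0,0]*s[0]+K[0,2],K[1,1]*s[1]+K[1,2]
E
python3 - <<'E'
from h import *
np.set_printoptions(precision=3,suppress=True)
print(r.get_state())
for c in('top','side','wrist'):
    snap(c,c+'0'); ci=r.camera_info(c); print(c,np.array(ci['mtx']).tolist(),ci['k1'],-np.array(ci['R']).T@ci['t'],ci['R'])
for q in ['case','lid','border_block','square_block_a','oblong_block','round_pot_a']:
    for c in('top','side'):
        for d in r.search_frame(c,q):
            b=d['bbox'];print(q,c,round(d['p'],2),[round(x) for x in b],onz(c,(b[0]+b[2])/2,(b[1]+b[3])/2,0.03)[:2])
print(r.grip_point_offset)
E
```

```text
pics
{'clock': 0.0, 'q': array([-1.069,  0.69 , -0.194,  1.566,  0.157,  0.902, -0.215]), 'qd': array([ 0.   ,  0.001, -0.001, -0.001, -0.001, -0.001,  0.   ]), 'joint_torque': array([  0.001, -52.755,  -1.267, -15.344,  -0.053,   0.007,   0.   ]), 'tool_pos': array([0.282, 0.557, 0.238]), 'eef_rot': array([ 0.232,  0.973, -0.001, -0.   ]), 'contact_force': array([-0.467,  0.552,  0.579]), 'moment': array([ 0.02 , -0.021,  0.027]), 'finger_force': 0.0, 'opening': 0.9970486398954619}
top [[621.1491532885431, 0.0, 323.9928563257541], [0.0, 621.1491532885431, 244.87408626471978], [0.0, 0.0, 1.0]] 0.05018665458723226 [0.44  0.007 1.288] [[ 0.028 -1.    -0.004]
 [-0.995 -0.027 -0.1  ]
 [ 0.099  0.007 -0.995]]
side [[439.4320905393968, 0.0, 321.0246515755404], [0.0, 439.4320905393968, 231.93191209632727], [0.0, 0.0, 1.0]] 0.017532046691001557 [ 0.009 -0.491  0.739] [[ 0.659 -0.752 -0.021]
 [-0.508 -0.424 -0.75 ]
 [ 0.555  0.505 -0.661]]
wrist [[431.29513997913523, 0.0, 318.2761428044948], [0.0, 431.29513997913523, 244.05691655356307], [0.0, 0.0, 1.0]] -0.030888007339279492 [0.221 0.589 0.3
[... 564 characters left out ...]
block_a top 0.83 [485, 300, 524, 336] [ 0.429 -0.349]
square_block_a top 0.29 [270, 181, 328, 281] [0.594 0.068]
square_block_a side 0.66 [406, 360, 457, 410] [ 0.425 -0.361]
square_block_a side 0.57 [242, 176, 274, 198] [0.634 0.309]
oblong_block top 0.43 [274, 183, 326, 280] [0.592 0.065]
round_pot_a top 0.94 [333, 303, 359, 332] [ 0.42  -0.033]
round_pot_a top 0.81 [221, 189, 251, 222] [0.643 0.198]
round_pot_a top 0.75 [227, 239, 261, 271] [0.541 0.177]
round_pot_a side 0.94 [253, 209, 280, 238] [0.542 0.178]
round_pot_a side 0.91 [278, 280, 307, 314] [ 0.412 -0.039]
round_pot_a side 0.71 [219, 232, 241, 255] [0.434 0.191]
round_pot_a side 0.66 [444, 298, 490, 367] [ 0.565 -0.356]
0.0187
```

View pics/top0.png

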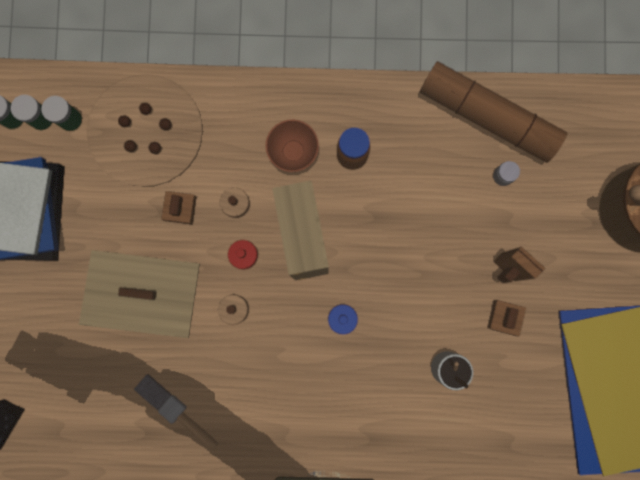

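View pics/side0.png

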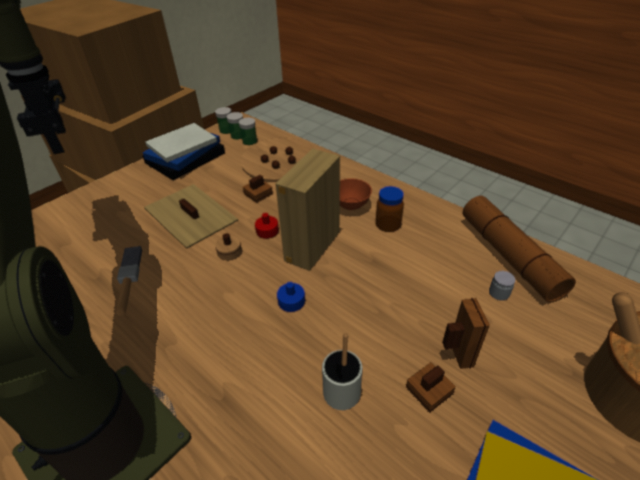

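The top view shows the case (275–327, 182–280), lid (80–200, 251–337), border block (495–544, 248–282), squares at (179,207) and (508,318), and wooden pots at (234,202) and (233,309). The red pot at (242,254) and the blue one at (343,319) are look-alikes. I'll measure from crops next.

Run:
```python
from h import *
im=cv2.imread('pics/top0.png')
c=lambda x,y,w,h,s:cv2.resize(im[y:y+h,x:x+w],None,fx=s,fy=s,interpolation=cv2.INTER_CUBIC)
M=np.zeros((600,800,3),np.uint8)
a=c(260,175,75,115,5);M[:575,:375]=a
b=c(480,235,80,110,5);M[:550,380:780]=b
cv2.imwrite('pics/crop1.png',M)
np.set_printoptions(precision=4,suppress=True)
snap('top')
for q in['square_block_a','oblong_block','round_pot_a','lid','border_block']:
    for d in r.masks_of('top',q):
        m=d['region'].astype(np.uint8)
        if m.sum()<20: continue
        z={'lid':.006}.get(q,.028)
        cs=cv2.findContours(m,0,1)[0];cn=max(cs,key=cv2.contourArea).reshape(-1,2)
        P=np.array([onz('top',u,v,z)[:2] for u,v in cn],np.float32)*1000
        R=cv2.minAreaRect(P);print(q,round(d['p'],2),np.array(R[0]),np.array(R[1]),round(R[2],1))
```

```text
square_block_a 0.76 [ 429.6115 -353.5066] [67.8449 61.7063] 76.0
square_block_a 0.66 [635.6023 316.0529] [66.8698 63.3035] 83.4
oblong_block 0.28 [773.3544  89.3256] [107.5827 107.6901] 1.7
round_pot_a 0.89 [649.182  201.7241] [63.2305 57.9622] 46.7
round_pot_a 0.81 [543.1277 181.519 ] [60.5834 57.9257] 28.5
round_pot_a 0.72 [431.3819 194.97  ] [60.2397 60.3977] 2.7
round_pot_a 0.66 [417.9291 -25.7114] [56.6328 58.3402] 46.4
lid 0.77 [458.4445 391.1701] [224.379 157.954] 84.7
border_block 0.78 [ 539.3179 -378.2909] [70.0896 95.1191] 9.9
```

View pics/crop1.png

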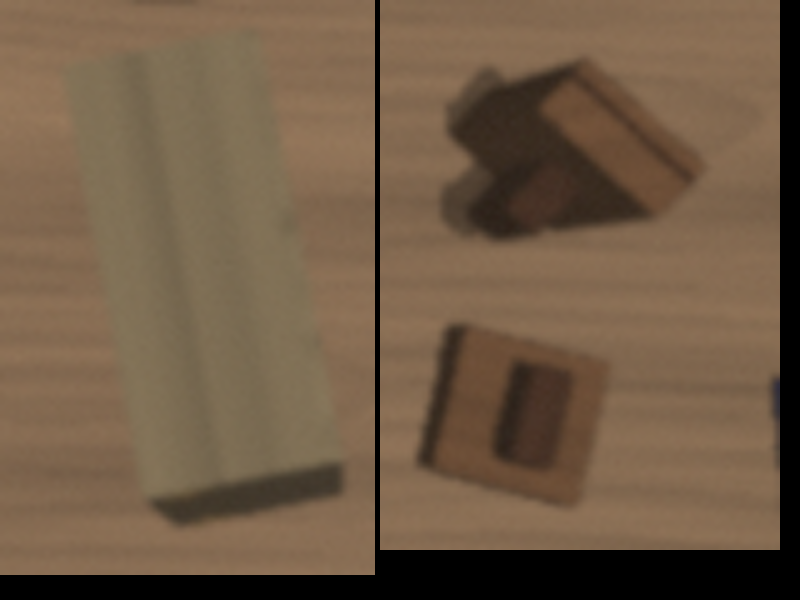

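The crop gives the case's top corners at pixels (273,188), (311,181), (329,267) and (290,275). The border block's top end runs from (512,256) through (522,247) and (545,268) to (535,278), with its grip on the lower left.

Run:
```python
from h import *
np.set_printoptions(precision=4,suppress=True)
for z,c,f in((.224,[(65,66),(255,32),(343,462),(152,498)],lambda u,v:(260+u/5,175+v/5)),(.13,[(542,103),(590,58),(707,167),(655,217)],lambda u,v:(480+(u-380)/5,235+v/5)),
  (.028,[(466,325),(608,360),(576,506),(437,464)],lambda u,v:(480+(u-380)/5,235+v/5))):
    P=np.array([onz('top',*f(u,v),z) for u,v in c])[:,:2]
    e=np.roll(P,-1,0)-P; print(P.tolist(),P.mean(0),np.linalg.norm(e,axis=1),np.degrees(np.arctan2(e[:,1],e[:,0])))
```

```text
[[0.6431896107715265, 0.10518939818623609], [0.6569913904343821, 0.039553269627626786], [0.5080979948808214, 0.004883562682378585], [0.49394305445431896, 0.06999517230034993]] [0.5756 0.0549] [0.0671 0.1529 0.0666 0.1533] [ -78.125  -166.8923  102.265    13.2687]
[[0.5457004953331305, -0.3364141329389952], [0.563017711918198, -0.35413710161478695], [0.5235979197079432, -0.3967936533648752], [0.5045076970237755, -0.3776451180044502]] [ 0.5342 -0.3662] [0.0248 0.0581 0.027  0.0583] [ -45.6634 -132.7417  134.9126   45.0265]
[[0.4645331216759602, -0.33603961329183124], [0.45227571367745795, -0.39240089804748357], [0.39393458690780647, -0.3793084409353813], [0.40878577153297335, -0.3243815919047138]] [ 0.4299 -0.358 ] [0.0577 0.0598 0.0569 0.057 ] [-102.2696  167.3517   74.8701  -11.8116]
```

```bash
python3 -m jog '[{"dx":0.085,"dy":-0.13,"dz":-0.01,"wz":0.027,"hand":1},{"dx":0.085,"dy":-0.13,"dz":-0.01,"wz":0.027,"hand":1},{"dx":0.085,"dy":-0.13,"dz":-0.01,"wz":0.027,"hand":1},{"dx":0.085,"dy":-0.13,"dz":-0.01,"wz":0.027,"hand":1},{"dx":0.085,"dy":-0.13,"dz":-0.01,"wz":0.027,"hand":1}]' 10
python3 -m jog '[{"dx":0.085,"dy":-0.13,"dz":-0.01,"wz":0.027,"hand":1},{"dx":0.085,"dy":-0.13,"dz":-0.01,"wz":0.027,"hand":1},{"dx":0.085,"dy":-0.13,"dz":-0.01,"wz":0.027,"hand":1},{"dx":0.085,"dy":-0.13,"dz":-0.01,"wz":0.027,"hand":1},{"dx":0.085,"dy":-0.13,"dz":-0.01,"wz":0.027,"hand":1}]'
python3 -m jog '[{"dx":0.085,"dy":-0.13,"dz":-0.01,"wz":0.027,"hand":1},{"dx":0.085,"dy":-0.13,"dz":-0.01,"wz":0.027,"hand":1},{"dx":0.085,"dy":-0.13,"dz":-0.01,"wz":0.027,"hand":1},{"hand":1}]'
```

```text
invalid input
invalid input
invalid input
```

```bash
python3 -m jog '[{"wx":0,"wy":0,"wz":0.027,"dx":0.085,"dy":-0.13,"dz":-0.01,"hand":1},{"wx":0,"wy":0,"wz":0.027,"dx":0.085,"dy":-0.13,"dz":-0.01,"hand":1},{"wx":0,"wy":0,"wz":0.027,"dx":0.085,"dy":-0.13,"dz":-0.01,"hand":1},{"wx":0,"wy":0,"wz":0.027,"dx":0.085,"dy":-0.13,"dz":-0.01,"hand":1},{"wx":0,"wy":0,"wz":0.027,"dx":0.085,"dy":-0.13,"dz":-0.01,"hand":1}]' 10
```

```text
clock: 1.47
tool_pos: [0.3889, 0.3939, 0.2263]
eef_rot: [0.097, 0.995, 0.0, 0.0]
contact_force: [1.0, 0.9, -0.0]
opening: 0.649
finger_force: 0.0
```

```bash
python3 -m jog '[{"wx":0,"wy":0,"wz":0.027,"dx":0.085,"dy":-0.13,"dz":-0.01,"hand":1},{"wx":0,"wy":0,"wz":0.027,"dx":0.085,"dy":-0.13,"dz":-0.01,"hand":1},{"wx":0,"wy":0,"wz":0.027,"dx":0.085,"dy":-0.13,"dz":-0.01,"hand":1},{"wx":0,"wy":0,"wz":0.027,"dx":0.085,"dy":-0.13,"dz":-0.01,"hand":1},{"wx":0,"wy":0,"wz":0.027,"dx":0.085,"dy":-0.13,"dz":-0.01,"hand":1}]'
python3 -m jog '[{"wx":0,"wy":0,"wz":0.027,"dx":0.085,"dy":-0.13,"dz":-0.01,"hand":1},{"wx":0,"wy":0,"wz":0.027,"dx":0.085,"dy":-0.13,"dz":-0.01,"hand":1},{"wx":0,"wy":0,"wz":0.017,"dx":0.085,"dy":-0.13,"dz":-0.01,"hand":1},{"wx":0,"wy":0,"wz":0,"dx":0,"dy":0,"dz":0,"hand":1}]'
```

```text
clock: 1.88
tool_pos: [0.4953, 0.2312, 0.2138]
eef_rot: [-0.037, 0.999, 0.0, 0.0]
contact_force: [1.7, 0.3, 1.1]
opening: 0.265
finger_force: 0.0
clock: 2.22
tool_pos: [0.5627, 0.1245, 0.2051]
eef_rot: [-0.1, 0.995, -0.004, 0.001]
contact_force: [0.4, -0.8, 0.7]
opening: 0.004
finger_force: 0.0
```

```bash
python3 -m jog '[{"wx":0,"wy":0,"wz":0,"dx":0.01,"dy":-0.047,"dz":0,"hand":1},{"wx":0,"wy":0,"wz":0,"dx":0.01,"dy":-0.047,"dz":0,"hand":1},{"wx":0,"wy":0,"wz":0,"dx":0.01,"dy":-0.047,"dz":0,"hand":1},{"wx":0,"wy":0,"wz":0,"dx":0.01,"dy":-0.047,"dz":0,"hand":1},{"wx":0,"wy":0,"wz":0,"dx":0.01,"dy":-0.047,"dz":0,"hand":1}]'
python3 -m jog '[{"wx":0,"wy":0,"wz":0,"dx":0.01,"dy":-0.047,"dz":0.004,"hand":1},{"wx":0,"wy":0,"wz":0,"dx":0.01,"dy":-0.047,"dz":0.004,"hand":1},{"wx":0,"wy":0,"wz":0,"dx":0.01,"dy":-0.047,"dz":0.004,"hand":1},{"wx":0,"wy":0,"wz":0,"dx":0.01,"dy":-0.047,"dz":0.004,"hand":1}]'
python3 - <<'E'
from h import *
snap('side','side1')
E
```

```text
clock: 2.63
tool_pos: [0.5705, 0.0762, 0.2065]
eef_rot: [-0.108, 0.994, 0.0, 0.0]
contact_force: [-0.7, 0.3, -0.7]
opening: 0.008
finger_force: 0.1
clock: 2.97
tool_pos: [0.5808, 0.0283, 0.2104]
eef_rot: [-0.107, 0.994, -0.0, 0.0]
contact_force: [0.4, 0.2, 0.5]
opening: 0.003
finger_force: 0.0
```

View pics/side1.png

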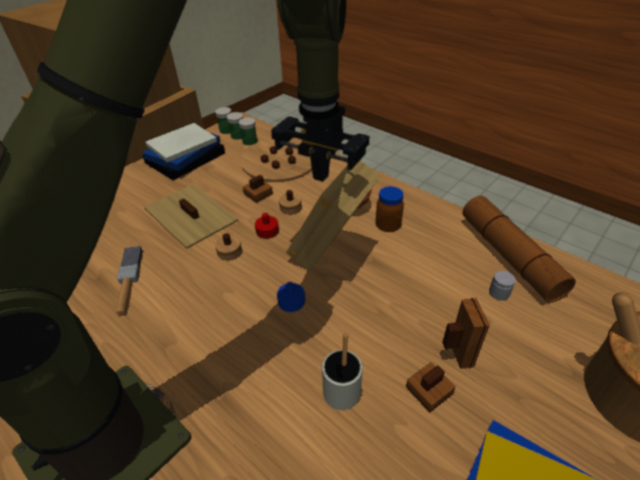

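The side view shows the case tipping away from the fingers, with its top near (360,170). I'll push a little more and let it fall.

```bash
python3 -m jog '[{"wx":0,"wy":0,"wz":0,"dx":0.01,"dy":-0.047,"dz":0.01,"hand":1},{"wx":0,"wy":0,"wz":0,"dx":0.01,"dy":-0.047,"dz":0.01,"hand":1},{"wx":0,"wy":0,"wz":0,"dx":0,"dy":0,"dz":0,"hand":1},{"wx":0,"wy":0,"wz":0,"dx":0,"dy":0,"dz":0,"hand":1},{"wx":0,"wy":0,"wz":0,"dx":0,"dy":0,"dz":0,"hand":1}]'
python3 - <<'E'
from h import *
snap('side')
for d in r.search_frame('side','case'): print(d)
E
```

```text
clock: 3.43
tool_pos: [0.5855, 0.0067, 0.2153]
eef_rot: [-0.107, 0.994, 0.0, 0.0]
contact_force: [0.3, 0.5, -0.5]
opening: 0.003
finger_force: 0.0
{'bbox': [314.8, 210.4, 436.5, 307.6], 'p': 0.94}
{'bbox': [441.4, 296.9, 491.3, 372.3], 'p': 0.54}
```

```bash
python3 -m jog '[{"wx":0,"wy":0,"wz":0.032,"dx":-0.04,"dy":-0.149,"dz":0,"hand":1},{"wx":0,"wy":0,"wz":0.032,"dx":-0.04,"dy":-0.149,"dz":-0.02,"hand":1},{"wx":0,"wy":0,"wz":0.032,"dx":-0.04,"dy":-0.149,"dz":-0.04,"hand":1},{"wx":0,"wy":0,"wz":0.032,"dx":-0.04,"dy":-0.149,"dz":-0.05,"hand":1},{"wx":0,"wy":0,"wz":0.032,"dx":-0.04,"dy":-0.149,"dz":-0.05,"hand":1}]'
python3 -m jog '[{"wx":0,"wy":0,"wz":0.032,"dx":-0.04,"dy":-0.149,"dz":-0.05,"hand":1},{"wx":0,"wy":0,"wz":0.032,"dx":-0.04,"dy":-0.149,"dz":-0.06,"hand":1},{"wx":0,"wy":0,"wz":0.032,"dx":-0.04,"dy":-0.149,"dz":-0.06,"hand":1},{"wx":0,"wy":0,"wz":0.032,"dx":-0.04,"dy":-0.149,"dz":-0.06,"hand":1},{"wx":0,"wy":0,"wz":0,"dx":0,"dy":0,"dz":0,"hand":1}]'
python3 - <<'E'
from h import *
print(r.get_state()['tool_pos'])
snap('side','side2')
E
```

```text
clock: 3.95
tool_pos: [0.5354, -0.1809, 0.1751]
eef_rot: [-0.266, 0.964, -0.0, 0.0]
contact_force: [0.2, -1.7, 0.2]
opening: 0.004
finger_force: 0.0
clock: 4.37
tool_pos: [0.4891, -0.339, 0.1138]
eef_rot: [-0.38, 0.925, -0.0, -0.005]
contact_force: [-0.5, -1.3, -0.8]
opening: 0.006
finger_force: 0.0
[ 0.48908282 -0.33896038  0.11382665]
```

View pics/side2.png

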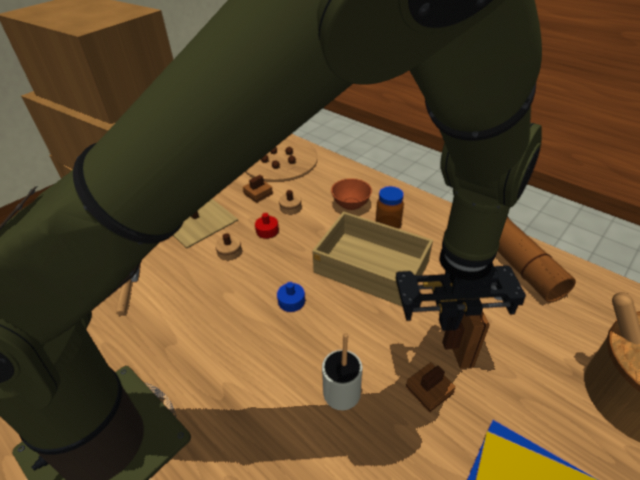

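The case lies open side up (315–432, 215–300). Now I'll topple the border block.

```bash
python3 -m jog '[{"wx":0,"wy":0,"wz":0,"dx":0.036,"dy":0.036,"dz":0.014,"hand":1},{"wx":0,"wy":0,"wz":0,"dx":0.024,"dy":-0.024,"dz":0,"hand":1},{"wx":0,"wy":0,"wz":0,"dx":0.024,"dy":-0.024,"dz":0,"hand":1},{"wx":0,"wy":0,"wz":0,"dx":0.024,"dy":-0.024,"dz":0,"hand":1},{"wx":0,"wy":0,"wz":0,"dx":0.024,"dy":-0.024,"dz":0,"hand":1}]'
python3 -m jog '[{"wx":0,"wy":0,"wz":0,"dx":0.024,"dy":-0.024,"dz":0.004,"hand":1},{"wx":0,"wy":0,"wz":0,"dx":0.024,"dy":-0.024,"dz":0.004,"hand":1},{"wx":0,"wy":0,"wz":0,"dx":0.024,"dy":-0.024,"dz":0.004,"hand":1},{"wx":0,"wy":0,"wz":0,"dx":0,"dy":0,"dz":0,"hand":1},{"wx":0,"wy":0,"wz":0,"dx":0,"dy":0,"dz":0,"hand":1}]'
python3 - <<'E'
from h import *
snap('side')
for d in r.search_frame('side','border_block'): print(d)
E
```

```text
clock: 4.83
tool_pos: [0.5319, -0.34, 0.1228]
eef_rot: [-0.387, 0.922, 0.0, 0.002]
contact_force: [-0.5, -0.1, 0.3]
opening: 0.005
finger_force: 0.1
clock: 5.25
tool_pos: [0.5488, -0.359, 0.1252]
eef_rot: [-0.387, 0.922, 0.0, 0.001]
contact_force: [0.2, -0.9, -0.9]
opening: 0.006
finger_force: 0.0
{'bbox': [457.4, 297.5, 522.4, 366.4], 'p': 0.62}
```

```bash
python3 -m jog '[{"wx":0,"wy":0,"wz":0,"dx":0.024,"dy":-0.024,"dz":0.004,"hand":1},{"wx":0,"wy":0,"wz":0,"dx":0,"dy":0,"dz":0.16,"hand":0.5},{"wx":0,"wy":0,"wz":0,"dx":0,"dy":0,"dz":0.16,"hand":0},{"wx":0,"wy":0,"wz":0,"dx":0,"dy":0,"dz":0.1,"hand":0},{"wx":0,"wy":0,"wz":0,"dx":0,"dy":0,"dz":0,"hand":0}]'
python3 - <<'E'
from h import *
np.set_printoptions(precision=4,suppress=True)
a=snap('wrist','w1'); 
for q in('border_block','square_block_a'):
    for d in r.masks_of('wrist',q):
        m=d['region'].astype(np.uint8)
        cs=cv2.findContours(m,0,1)[0];cn=max(cs,key=cv2.contourArea).reshape(-1,2)
        P=np.array([onz('wrist',u,v,.028)[:2] for u,v in cn],np.float32)*1000
        print(q,d['p'],d['bbox'],cv2.minAreaRect(P))
b=snap('top'); im=np.zeros((600,800,3),np.uint8); im[:480,:]=cv2.resize(a,(640,480))[:,:800].repeat(1,0)[:480] if 0 else 0
im[:360,:480]=cv2.resize(a,(480,360)); im[:360,480:]=b[130:490,250:570] if b[130:490].shape[0]==360 else cv2.resize(b[120:480,250:570],(320,360)); 
cv2.imwrite('pics/w1t.png',im[:360,:,::-1])
E
```

```text
clock: 5.77
tool_pos: [0.5562, -0.3676, 0.2369]
eef_rot: [-0.385, 0.923, -0.004, 0.004]
contact_force: [0.7, 0.0, 0.6]
opening: 0.286
finger_force: 0.0
border_block 0.58 [165.6, 155.9, 323.7, 234.4] ((587.1259765625, -417.02239990234375), (61.53615188598633, 127.62605285644531), 47.710670471191406)
square_block_a 0.7 [388.0, 52.2, 492.3, 159.3] ((427.3452453613281, -356.3102111816406), (59.19698715209961, 62.33193588256836), 77.04963684082031)
```

View pics/w1t.png

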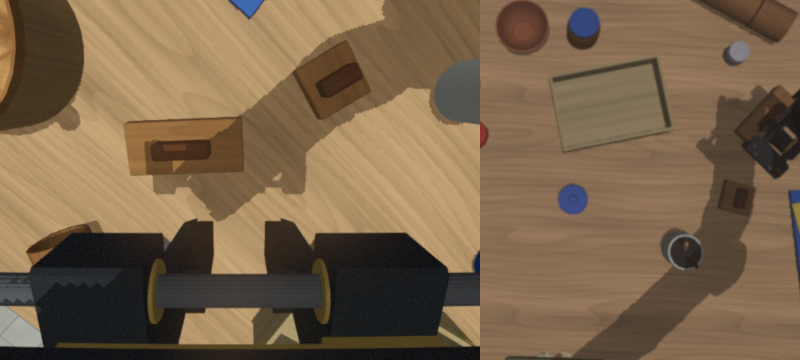

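The border block lies flat with its grip up in the wrist view (125–243, 118–175), and the case is clear in the top view. I'll take a precise look at the case rim.

Run:
```python
from h import *
print(r.get_state()['q'])
b=snap('top'); c=cv2.resize(b[170:278,312:446,::-1],None,fx=5.5,fy=5.5,interpolation=cv2.INTER_CUBIC)
cv2.imwrite('pics/case1.png',c)
d=r.masks_of('top','case')[0]; m=d['region'].astype(np.uint8)
cn=max(cv2.findContours(m,0,1)[0],key=cv2.contourArea).reshape(-1,2)
P=np.array([onz('top',u,v,.07)[:2] for u,v in cn],np.float32)*1000
print(d['p'],cv2.minAreaRect(P),cv2.approxPolyDP(cn,4,True).reshape(-1,2).tolist())
```

```text
[ 0.85306766  0.82277277 -0.67837327  1.43305808  0.54811206  1.08210375
  2.4327695 ]
0.95 ((610.1817626953125, -96.5152359008789), (158.2480010986328, 226.33644104003906), 12.825611114501953) [[428, 174], [319, 195], [333, 271], [444, 248]]
```

View pics/case1.png

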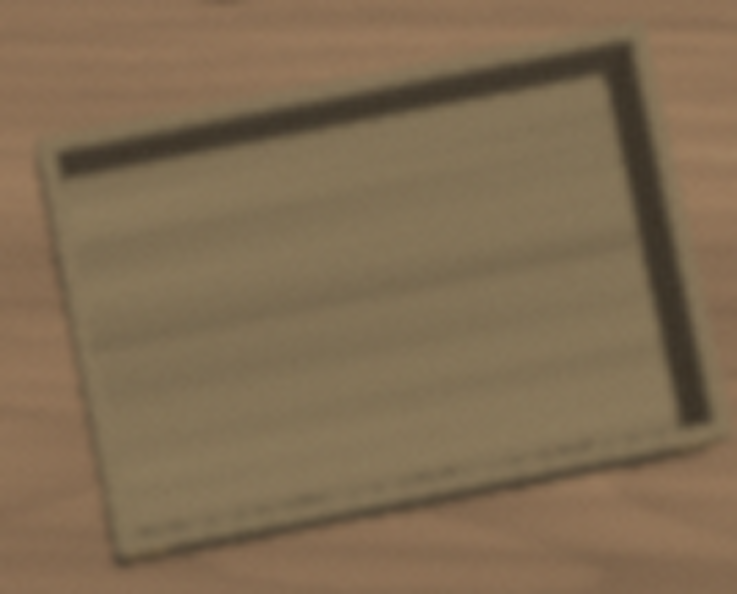

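```bash
cat > case.py <<'E'
from h import *
def fit(P):  # rim corners TL TR BR BL in world -> centre, angle of long axis (pointing -y)
    P=np.array(P)[:,:2]; a=(P[1]-P[0])+(P[2]-P[3]); b=(P[0]-P[3])+(P[1]-P[2])
    an=np.arctan2(a[1],a[0])
    return P.mean(0),an,np.linalg.norm(a)/2,np.linalg.norm(b)/2
E
python3 - <<'E'
from case import *
np.set_printoptions(precision=4,suppress=True)
P=[onz('top',312+u/5.5,170+v/5.5,.07) for u,v in[(38,145),(642,28),(724,432),(117,558)]]
c,an,L,W=fit(P);print(c,np.degrees(an),L,W)
e1=np.array([np.cos(an),np.sin(an)]);e2=np.array([-e1[1],e1[0]])
for n,i,j in(('border',35.5,35.5),('c-1,+',-70.7,35.5),('c-1,-',-70.7,-35.5),('c0,-',0,-35.5),('c1,-',70.7,-35.5),):
    print(n,c+(e1*i+e2*j)/1000)
E
```

```text
[ 0.6093 -0.0967] -77.02052397116458 0.2219853724155615 0.15054357948504138
border [ 0.6519 -0.1233]
c-1,+ [ 0.6281 -0.0198]
c-1,- [ 0.5589 -0.0358]
c0,- [ 0.5748 -0.1047]
c1,- [ 0.5906 -0.1735]
```

```bash
python3 -m jog '[{"wx":0,"wy":0,"wz":-0.059,"dx":0.01,"dy":-0.015,"dz":-0.03,"hand":0},{"wx":0,"wy":0,"wz":-0.059,"dx":0.01,"dy":-0.015,"dz":-0.03,"hand":0},{"wx":0,"wy":0,"wz":-0.059,"dx":0.01,"dy":-0.015,"dz":-0.03,"hand":0},{"wx":0,"wy":0,"wz":-0.059,"dx":0.01,"dy":-0.015,"dz":-0.03,"hand":0},{"wx":0,"wy":0,"wz":-0.059,"dx":0.01,"dy":-0.015,"dz":-0.03,"hand":0}]'
python3 -m jog '[{"wx":0,"wy":0,"wz":-0.059,"dx":0.01,"dy":-0.015,"dz":-0.04,"hand":0},{"wx":0,"wy":0,"wz":-0.059,"dx":0.01,"dy":-0.015,"dz":-0.04,"hand":0},{"wx":0,"wy":0,"wz":-0.059,"dx":0.01,"dy":-0.015,"dz":-0.04,"hand":0},{"wx":0,"wy":0,"wz":-0.059,"dx":0.01,"dy":-0.015,"dz":-0.04,"hand":0},{"wx":0,"wy":0,"wz":-0.059,"dx":0.01,"dy":-0.015,"dz":-0.04,"hand":0}]'
python3 -m jog '[{"wx":0,"wy":0,"wz":-0.059,"dx":0.01,"dy":-0.015,"dz":-0.04,"hand":0},{"wx":0,"wy":0,"wz":-0.059,"dx":0.01,"dy":-0.015,"dz":-0.04,"hand":0},{"wx":0,"wy":0,"wz":-0.059,"dx":0.01,"dy":-0.015,"dz":-0.04,"hand":0},{"wx":0,"wy":0,"wz":0,"dx":0,"dy":0,"dz":0,"hand":0}]'
cat >> h.py <<'E'
def st():
    s=r.get_state(); x,y,z,w=s['eef_rot']; yaw=np.degrees(2*np.arctan2(y,x))-90
    print('t %.2f'%s['clock'],np.round(s['tool_pos'],4),'yaw %.1f'%((yaw+180)%360-180),'q7 %.2f'%s['q'][6],'op %.3f'%s['opening'],'F',np.round(s['contact_force'],1),round(s['finger_force'],1))
def look(q,z,cam='wrist'):
    for d in r.masks_of(cam,q):
        m=d['region'].astype(np.uint8); cs=cv2.findContours(m,0,1)[0]
        if not cs: continue
        cn=max(cs,key=cv2.contourArea).reshape(-1,2)
        P=np.array([onz(cam,u,v,z)[:2] for u,v in cn],np.float32)*1000
        R=cv2.minAreaRect(P);print(q,round(d['p'],2),np.round(d['bbox']),np.round(R[0],1),np.round(R[1],1),round(R[2],1))
E
python3 - <<'E'
from h import *
st(); snap('wrist','w2'); look('border_block',.028)
E
```

```text
clock: 6.48
tool_pos: [0.5644, -0.3866, 0.1909]
eef_rot: [-0.097, 0.995, 0.001, -0.001]
contact_force: [0.6, -0.0, -0.6]
opening: 0.935
finger_force: 0.0
clock: 6.9
tool_pos: [0.5769, -0.4052, 0.1407]
eef_rot: [0.196, 0.981, 0.0, -0.001]
contact_force: [0.0, 0.1, 0.0]
opening: 0.995
finger_force: 0.0
clock: 7.23
tool_pos: [0.5834, -0.4161, 0.109]
eef_rot: [0.365, 0.931, 0.0, -0.003]
contact_force: [-0.4, 0.6, 0.3]
opening: 1.003
finger_force: 0.0
t 7.23 [ 0.5834 -0.4161  0.109 ] yaw 47.2 q7 1.18 op 1.003 F [-0.4  0.6  0.3] 0.0
border_block 0.61 [269. 149. 386. 367.] [ 593.4 -415.5] [ 61.  126.1] 48.1
border_block 0.29 [592.   1. 640.  45.] [ 594.  -220.5] [34.2 15.2] 11.9
```

```bash
python3 -m jog '[{"wx":0,"wy":0,"wz":0,"dx":0.024,"dy":0,"dz":-0.1,"hand":0.2},{"wx":0,"wy":0,"wz":0,"dx":0,"dy":0,"dz":-0.1,"hand":0.3},{"wx":0,"wy":0,"wz":0,"dx":0,"dy":0,"dz":-0.1,"hand":0.3},{"wx":0,"wy":0,"wz":0,"dx":0,"dy":0,"dz":0,"hand":1},{"wx":0,"wy":0,"wz":0,"dx":0,"dy":0,"dz":0,"hand":1}]' 25
python3 -m jog '[{"wx":0,"wy":0,"wz":0,"dx":0,"dy":0,"dz":0,"hand":1},{"wx":0,"wy":0,"wz":0,"dx":0,"dy":0,"dz":0,"hand":1},{"wx":0,"wy":0,"wz":0,"dx":0,"dy":0,"dz":0,"hand":1},{"wx":0,"wy":0,"wz":0,"dx":0,"dy":0,"dz":0,"hand":1},{"wx":0,"wy":0,"wz":0,"dx":0,"dy":0,"dz":0,"hand":1}]'
python3 -m jog '[{"wx":0,"wy":0,"wz":0,"dx":0,"dy":0,"dz":0,"hand":1},{"wx":0,"wy":0,"wz":0,"dx":0,"dy":0,"dz":0,"hand":1},{"wx":0,"wy":0,"wz":0,"dx":0,"dy":0,"dz":0,"hand":1}]'
```

```text
clock: 7.75
tool_pos: [0.5902, -0.4162, 0.0371]
eef_rot: [0.362, 0.932, 0.0, -0.001]
contact_force: [0.6, 0.1, 0.8]
opening: 0.645
finger_force: 0.0
clock: 8.17
tool_pos: [0.5915, -0.4172, 0.0387]
eef_rot: [0.363, 0.932, -0.0, 0.001]
contact_force: [0.5, -0.3, -0.2]
opening: 0.265
finger_force: 0.0
clock: 8.42
tool_pos: [0.5913, -0.417, 0.0384]
eef_rot: [0.363, 0.932, -0.0, 0.0]
contact_force: [-1.1, 1.2, 3.7]
opening: 0.203
finger_force: 25.0
```

```bash
python3 -m jog '[{"wx":0,"wy":0,"wz":0,"dx":0,"dy":0,"dz":0.12,"hand":1},{"wx":0,"wy":0,"wz":0,"dx":0,"dy":0,"dz":0.16,"hand":1},{"wx":0,"wy":0,"wz":0,"dx":0,"dy":0,"dz":0.16,"hand":1},{"wx":0,"wy":0,"wz":-0.0375,"dx":0.03,"dy":0.147,"dz":0,"hand":1},{"wx":0,"wy":0,"wz":-0.0375,"dx":0.03,"dy":0.147,"dz":0,"hand":1}]'
python3 -m jog '[{"wx":0,"wy":0,"wz":-0.0375,"dx":0.03,"dy":0.147,"dz":0,"hand":1},{"wx":0,"wy":0,"wz":-0.0375,"dx":0.03,"dy":0.147,"dz":0,"hand":1},{"wx":0,"wy":0,"wz":-0.0375,"dx":0.03,"dy":0.147,"dz":0,"hand":1},{"wx":0,"wy":0,"wz":-0.0375,"dx":0.03,"dy":0.147,"dz":0,"hand":1},{"wx":0,"wy":0,"wz":-0.0375,"dx":0.03,"dy":0.147,"dz":0,"hand":1}]'
python3 -m jog '[{"wx":0,"wy":0,"wz":-0.0375,"dx":0.03,"dy":0.147,"dz":0,"hand":1},{"wx":0,"wy":0,"wz":0,"dx":0,"dy":0,"dz":0,"hand":1},{"wx":0,"wy":0,"wz":0,"dx":0,"dy":0,"dz":0,"hand":1}]'
python3 - <<'E'
from h import *
st(); a=snap('wrist'); b=snap('top')
im=np.zeros((480,800,3),np.uint8); im[:360,:480]=cv2.resize(a,(480,360)); im[:,480:]=cv2.resize(b[150:300,330:430],(320,480)) 
cv2.imwrite('pics/w3.png',im[:,:,::-1]); st()
E
```

```text
clock: 8.83
tool_pos: [0.6064, -0.3475, 0.1506]
eef_rot: [0.437, 0.9, -0.001, 0.003]
contact_force: [0.2, 2.1, -2.9]
opening: 0.2
finger_force: 25.0
clock: 9.25
tool_pos: [0.6432, -0.1578, 0.1472]
eef_rot: [0.594, 0.804, -0.0, -0.001]
contact_force: [1.1, 0.7, -1.9]
opening: 0.198
finger_force: 25.0
clock: 9.5
tool_pos: [0.6515, -0.118, 0.1472]
eef_rot: [0.62, 0.785, 0.001, -0.001]
contact_force: [0.1, -0.7, -1.4]
opening: 0.199
finger_force: 25.0
t 9.50 [ 0.6515 -0.118   0.1472] yaw 13.4 q7 0.31 op 0.199 F [ 0.1 -0.7 -1.4] 25.0
t 9.60 [ 0.6504 -0.1242  0.1473] yaw 13.0 q7 0.31 op 0.201 F [ 0.1 -0.5 -2.1] 25.0
```

View pics/w3.png

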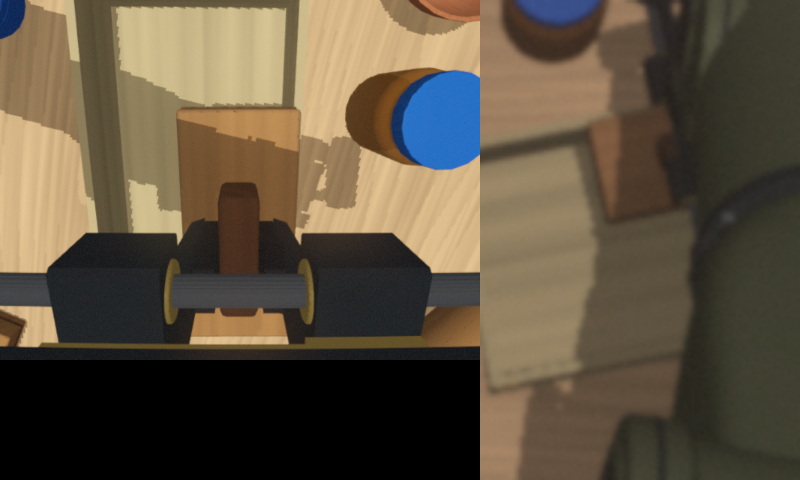

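Run:
```python
from h import *
st()
s=r.get_state()['tool_pos']
for u,v in((240,145),(400,145)):
    p=onz('wrist',u,v,s[2]-.0384+.028)-s; an=np.radians(-77.02); print(p, 'along',p[0]*np.cos(an)+p[1]*np.sin(an),'across',-p[0]*np.sin(an)+p[1]*np.cos(an))
```

```text
t 9.60 [ 0.6504 -0.1242  0.1473] yaw 13.0 q7 0.31 op 0.201 F [ 0.1 -0.5 -2.1] 25.0
[-0.04018473  0.05486085 -0.0104    ] along -0.062485008282329564 across -0.026835608615380847
[ 0.01479493  0.06759085 -0.0104    ] along -0.06254070110921901 across 0.029598536111753025
```

```bash
python3 -m jog '[{"wx":0,"wy":0,"wz":0,"dx":0,"dy":0.012,"dz":-0.08,"hand":1},{"wx":0,"wy":0,"wz":0,"dx":0,"dy":0,"dz":-0.1,"hand":1},{"wx":0,"wy":0,"wz":0,"dx":0,"dy":0,"dz":-0.1,"hand":1},{"wx":0,"wy":0,"wz":0,"dx":0,"dy":0,"dz":-0.08,"hand":1},{"wx":0,"wy":0,"wz":0,"dx":0,"dy":0,"dz":-0.04,"hand":1}]'
python3 -m jog '[{"wx":0,"wy":0,"wz":0,"dx":0,"dy":0,"dz":-0.01,"hand":1},{"wx":0,"wy":0,"wz":0,"dx":0,"dy":0,"dz":0,"hand":1}]'
```

```text
clock: 10.02
tool_pos: [0.6485, -0.1227, 0.0448]
eef_rot: [0.624, 0.782, -0.002, -0.002]
contact_force: [-0.2, -0.8, -2.0]
opening: 0.203
finger_force: 25.0
clock: 10.18
tool_pos: [0.6505, -0.122, 0.0449]
eef_rot: [0.623, 0.782, -0.001, -0.0]
contact_force: [0.3, -1.2, -1.5]
opening: 0.204
finger_force: 25.0
```

```bash
python3 -m jog '[{"wx":0,"wy":0,"wz":0,"dx":0,"dy":0.002,"dz":-0.006,"hand":1},{"wx":0,"wy":0,"wz":0,"dx":0,"dy":0,"dz":0,"hand":0.65},{"wx":0,"wy":0,"wz":0,"dx":0,"dy":0,"dz":0,"hand":0.65},{"wx":0,"wy":0,"wz":0,"dx":0,"dy":0,"dz":0.04,"hand":0.65},{"wx":0,"wy":0,"wz":0,"dx":0,"dy":0,"dz":0.13,"hand":0.65}]'
python3 -m jog '[{"wx":0,"wy":0,"wz":0,"dx":-0.03,"dy":-0.03,"dz":0.13,"hand":0.3},{"wx":0,"wy":0,"wz":0.06,"dx":-0.098,"dy":-0.104,"dz":0.05,"hand":0.3},{"wx":0,"wy":0,"wz":0.062,"dx":-0.098,"dy":-0.104,"dz":0,"hand":0.3},{"wx":0,"wy":0,"wz":0.062,"dx":-0.098,"dy":-0.104,"dz":0,"hand":0.3},{"wx":0,"wy":0,"wz":0.062,"dx":-0.098,"dy":-0.104,"dz":0,"hand":0.3}]'
python3 -m jog '[{"wx":0,"wy":0,"wz":0.062,"dx":-0.098,"dy":-0.104,"dz":0,"hand":0.3},{"wx":0,"wy":0,"wz":0.062,"dx":-0.098,"dy":-0.104,"dz":0,"hand":0.3},{"wx":0,"wy":0,"wz":0.062,"dx":-0.098,"dy":-0.104,"dz":0,"hand":0.3},{"wx":0,"wy":0,"wz":0.062,"dx":-0.098,"dy":-0.104,"dz":0,"hand":0.3},{"wx":0,"wy":0,"wz":0.062,"dx":-0.05,"dy":-0.06,"dz":0,"hand":0.3}]'
python3 - <<'E'
from h import *
st();print(onz('top',455,372,.085)); snap('wrist','w4'); look('square_block_a',.028); st()
a=snap('top'); look('square_block_a',.028,'top'); look('round_pot_a',.03,'top'); look('lid',.006,'top'); look('border_block',.034,'top')
E
```

```text
clock: 10.6
tool_pos: [0.648, -0.1187, 0.0835]
eef_rot: [0.622, 0.783, -0.002, -0.003]
contact_force: [-0.5, 0.7, -0.1]
opening: 0.349
finger_force: 0.0
clock: 11.02
tool_pos: [0.5453, -0.2321, 0.1332]
eef_rot: [0.41, 0.912, -0.0, 0.002]
contact_force: [0.6, -0.8, -0.4]
opening: 0.692
finger_force: 0.0
clock: 11.43
tool_pos: [0.4309, -0.3544, 0.1323]
eef_rot: [0.115, 0.993, -0.002, -0.001]
contact_force: [-0.9, -0.0, -1.2]
opening: 0.699
finger_force: 0.0
t 11.43 [ 0.4309 -0.3544  0.1323] yaw 76.8 q7 1.47 op 0.699 F [-0.9 -0.  -1.2] 0.0
[ 0.32499268 -0.24057172  0.085     ]
square_block_a 0.73 [265. 187. 366. 291.] [ 428.5 -355.1] [59.6 63.5] 76.1
t 11.53 [ 0.4309 -0.3551  0.132 ] yaw 76.4 q7 1.47 op 0.699 F [ 0.3 -0.3 -0.6] 0.0
square_block_a 0.89 [158. 189. 195. 224.] [634.8 316.4] [63.4 62.4] 83.0
square_block_a 0.51 [487. 308. 524. 336.] [ 403.1 -349.3] [60.  10.8] 85.0
square_block_a 0.33 [322. 176. 442. 274.] [615.7 -99.6] [163.4 235.9] 12.7
round_pot_a 0.96 [219. 296. 251. 324.] [431.6 197.1] [58.8 60.5] 65.2
round_pot_a 0.87 [226. 239. 256. 268.] [542.9 182.2] [57.1 58.9] 1.6
round_pot_a 0.73 [331. 304. 360. 332.] [418.5 -26.2] [59.4 56.8] 46.9
round_pot_a 0.6 [221. 192. 249. 221.] [648.3 201.9] [56.  57.4] 1.6
border_block 0.63 [362. 186. 429. 228.] [ 652.3 -125.5] [ 65.8 134.5] 13.6
```

View pics/w4.png

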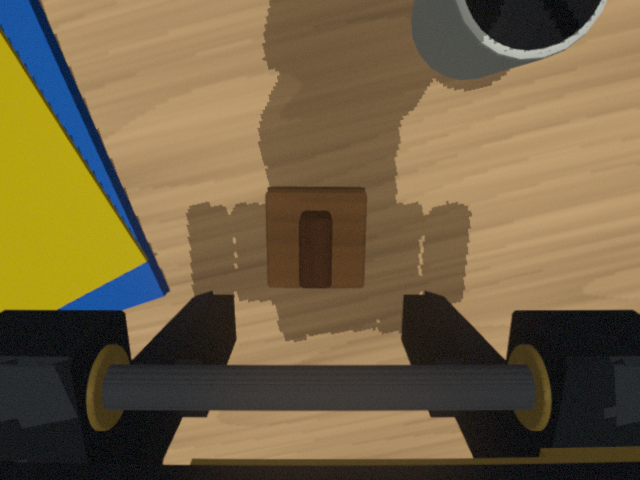

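```bash
python3 -m jog '[{"wx":0,"wy":0,"wz":0,"dx":-0.01,"dy":0,"dz":-0.12,"hand":0.4},{"wx":0,"wy":0,"wz":0,"dx":0,"dy":0,"dz":-0.14,"hand":0.5},{"wx":0,"wy":0,"wz":0,"dx":0,"dy":0,"dz":-0.12,"hand":0.5},{"wx":0,"wy":0,"wz":0,"dx":0,"dy":0,"dz":-0.01,"hand":0.5},{"wx":0,"wy":0,"wz":0,"dx":0,"dy":0,"dz":0,"hand":1}]'
python3 -m jog '[{"wx":0,"wy":0,"wz":0,"dx":0,"dy":0,"dz":0,"hand":1},{"wx":0,"wy":0,"wz":0,"dx":0,"dy":0,"dz":0,"hand":1},{"wx":0,"wy":0,"wz":0,"dx":0,"dy":0,"dz":0,"hand":1},{"wx":0,"wy":0,"wz":0,"dx":0,"dy":0,"dz":0,"hand":1},{"wx":0,"wy":0,"wz":0,"dx":0,"dy":0,"dz":0,"hand":1}]'
```

```text
clock: 12.2
tool_pos: [0.4328, -0.348, 0.0328]
eef_rot: [0.114, 0.993, 0.001, -0.001]
contact_force: [0.3, -0.0, -0.2]
opening: 0.446
finger_force: 0.0
clock: 12.62
tool_pos: [0.4336, -0.3507, 0.0355]
eef_rot: [0.116, 0.993, -0.001, 0.001]
contact_force: [-0.2, 0.6, 7.7]
opening: 0.202
finger_force: 25.0
```

```bash
python3 -m jog '[{"wx":0,"wy":0,"wz":0,"dx":0,"dy":0,"dz":0.12,"hand":1},{"wx":0,"wy":0,"wz":0,"dx":0,"dy":0,"dz":0.16,"hand":1},{"wx":0,"wy":0,"wz":0,"dx":0,"dy":0,"dz":0.16,"hand":1},{"wx":0,"wy":0,"wz":0.038,"dx":0.107,"dy":0.118,"dz":0,"hand":1},{"wx":0,"wy":0,"wz":0.038,"dx":0.107,"dy":0.118,"dz":0,"hand":1}]'
python3 -m jog '[{"wx":0,"wy":0,"wz":0.038,"dx":0.107,"dy":0.118,"dz":0,"hand":1},{"wx":0,"wy":0,"wz":0.038,"dx":0.107,"dy":0.118,"dz":0,"hand":1},{"wx":0,"wy":0,"wz":0.038,"dx":0.107,"dy":0.118,"dz":0,"hand":1},{"wx":0,"wy":0,"wz":0.038,"dx":0.107,"dy":0.118,"dz":0,"hand":1},{"wx":0,"wy":0,"wz":0,"dx":0,"dy":0,"dz":0,"hand":1}]'
python3 -m jog '[{"wx":0,"wy":0,"wz":0,"dx":0,"dy":0,"dz":0,"hand":1},{"wx":0,"wy":0,"wz":0,"dx":0,"dy":0,"dz":0,"hand":1}]'
python3 - <<'E'
from h import *
st(); a=snap('wrist','w5'); z=r.get_state()['tool_pos'][2]; look('square_block_a',z-.035+.028); st()
E
```

```text
clock: 13.03
tool_pos: [0.4859, -0.2945, 0.1469]
eef_rot: [0.042, 0.999, -0.002, 0.002]
contact_force: [1.2, 0.9, -1.5]
opening: 0.2
finger_force: 25.0
clock: 13.45
tool_pos: [0.5996, -0.1621, 0.1455]
eef_rot: [-0.119, 0.993, 0.004, 0.005]
contact_force: [1.0, 2.5, -0.4]
opening: 0.198
finger_force: 25.0
clock: 13.62
tool_pos: [0.5923, -0.1734, 0.1438]
eef_rot: [-0.112, 0.994, -0.0, -0.001]
contact_force: [-0.2, -0.7, -0.6]
opening: 0.203
finger_force: 25.0
t 13.62 [ 0.5923 -0.1734  0.1438] yaw 102.8 q7 1.52 op 0.203 F [-0.2 -0.7 -0.6] 25.0
square_block_a 0.76 [236. 212. 398. 365.] [ 585.  -175.4] [61.4 59. ] 12.7
t 13.72 [ 0.5917 -0.1749  0.1437] yaw 102.7 q7 1.52 op 0.202 F [-0.5 -1.5 -0.6] 25.0
```

View pics/w5.png

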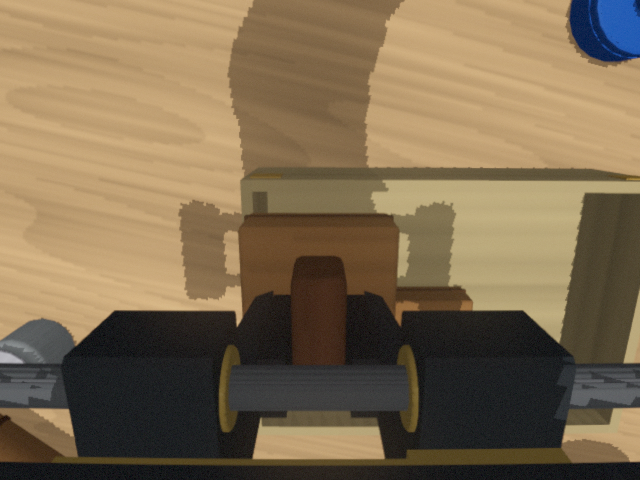

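```bash
python3 -m jog '[{"wx":0,"wy":0,"wz":0,"dx":0.019,"dy":0.008,"dz":-0.08,"hand":1},{"wx":0,"wy":0,"wz":0,"dx":0,"dy":0,"dz":-0.1,"hand":1},{"wx":0,"wy":0,"wz":0,"dx":0,"dy":0,"dz":-0.1,"hand":1},{"wx":0,"wy":0,"wz":0,"dx":0,"dy":0,"dz":-0.07,"hand":1},{"wx":0,"wy":0,"wz":0,"dx":0,"dy":0,"dz":-0.03,"hand":1}]'
python3 -m jog '[{"wx":0,"wy":0,"wz":0,"dx":0,"dy":0,"dz":-0.02,"hand":1},{"wx":0,"wy":0,"wz":0,"dx":0,"dy":0,"dz":-0.01,"hand":1},{"wx":0,"wy":0,"wz":0,"dx":0,"dy":0,"dz":0,"hand":1}]'
```

```text
clock: 14.13
tool_pos: [0.5951, -0.1726, 0.0463]
eef_rot: [-0.111, 0.994, 0.0, -0.002]
contact_force: [0.1, -0.5, -1.2]
opening: 0.199
finger_force: 25.0
clock: 14.38
tool_pos: [0.598, -0.1716, 0.0421]
eef_rot: [-0.111, 0.994, -0.0, 0.0]
contact_force: [-1.1, 0.8, -1.4]
opening: 0.201
finger_force: 25.0
```

```bash
python3 -m jog '[{"wx":0,"wy":0,"wz":0,"dx":0,"dy":0,"dz":-0.004,"hand":1},{"wx":0,"wy":0,"wz":0,"dx":0,"dy":0,"dz":0,"hand":0.65},{"wx":0,"wy":0,"wz":0,"dx":0,"dy":0,"dz":0,"hand":0.65},{"wx":0,"wy":0,"wz":0,"dx":0,"dy":0,"dz":0.04,"hand":0.65},{"wx":0,"wy":0,"wz":0,"dx":0,"dy":0,"dz":0.13,"hand":0.65}]'
python3 -m jog '[{"wx":0,"wy":0,"wz":0,"dx":-0.03,"dy":0.06,"dz":0.13,"hand":0.6},{"wx":0,"wy":0,"wz":0,"dx":-0.066,"dy":0.147,"dz":0.07,"hand":0.3},{"wx":0,"wy":0,"wz":0,"dx":-0.066,"dy":0.147,"dz":0,"hand":0.3},{"wx":0,"wy":0,"wz":0,"dx":-0.066,"dy":0.147,"dz":0,"hand":0.3},{"wx":0,"wy":0,"wz":0,"dx":-0.066,"dy":0.147,"dz":0,"hand":0.3}]'
python3 -m jog '[{"wx":0,"wy":0,"wz":0,"dx":-0.066,"dy":0.147,"dz":0,"hand":0.3},{"wx":0,"wy":0,"wz":0,"dx":-0.066,"dy":0.147,"dz":0,"hand":0.3},{"wx":0,"wy":0,"wz":0,"dx":-0.066,"dy":0.147,"dz":0,"hand":0.3},{"wx":0,"wy":0,"wz":0,"dx":-0.066,"dy":0.147,"dz":0,"hand":0.3},{"wx":0,"wy":0,"wz":0,"dx":-0.066,"dy":0.147,"dz":0,"hand":0.3}]'
python3 - <<'E'
from h import *
st(); a=snap('wrist','w6'); look('round_pot_a',.03);st()
look('lid',.006)
E
```

```text
clock: 14.8
tool_pos: [0.5948, -0.1705, 0.0801]
eef_rot: [-0.112, 0.994, 0.001, -0.004]
contact_force: [0.3, -0.3, 0.1]
opening: 0.347
finger_force: 0.0
clock: 15.22
tool_pos: [0.5249, -0.0094, 0.1334]
eef_rot: [-0.111, 0.994, 0.0, 0.001]
contact_force: [0.8, 0.1, -0.3]
opening: 0.676
finger_force: 0.0
clock: 15.63
tool_pos: [0.442, 0.1749, 0.1328]
eef_rot: [-0.112, 0.994, 0.0, 0.001]
contact_force: [0.0, 0.6, -0.4]
opening: 0.7
finger_force: 0.0
t 15.63 [0.442  0.1749 0.1328] yaw 102.9 q7 0.76 op 0.700 F [ 0.   0.6 -0.4] 0.0
round_pot_a 0.95 [  0.  74.  66. 178.] [415.3  11.8] [57.8 35.9] 3.0
round_pot_a 0.92 [259. 329. 339. 423.] [511.  187.9] [25.8 53.3] 13.5
round_pot_a 0.83 [307. 175. 408. 282.] [427.  206.1] [61.7 58.6] 13.4
t 15.73 [0.44   0.1824 0.1333] yaw 103.7 q7 0.76 op 0.703 F [-0.1 -0.2 -0.3] 0.0
lid 0.75 [455. 163. 639. 359.] [437.8 347.3] [127.6 127.2] 84.8
```

View pics/w6.png

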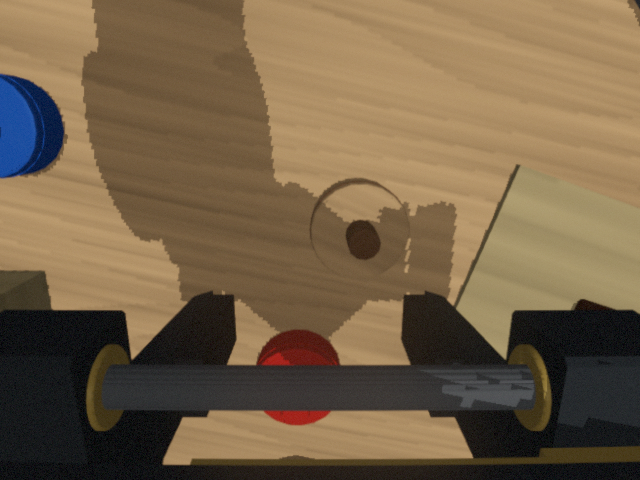

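The wrist view shows the wooden pot at (360,232) with its knob at (363,240). The arm was still settling, so I'll measure again.

```bash
cat >> h.py <<'E'
CI={}
_snap=snap
def snap(cam,name=None):
    CI[cam]=r.camera_info(cam); return _snap(cam,name)
_onz=onz
def onz(cam,u,v,z,ci=None): return _onz(cam,u,v,z,ci or CI.get(cam))
E
python3 - <<'E'
from h import *
snap('wrist');st(); a=snap('wrist','w7'); look('round_pot_a',.03);st()
g=cv2.cvtColor(a[:320],cv2.COLOR_RGB2GRAY); 
m=(g<55).astype(np.uint8); n,l,s,c=cv2.connectedComponentsWithStats(m)
for i in range(1,n):
    if 200<s[i,4]<3000: print(s[i],c[i],onz('wrist',*c[i],.050))
E
```

```text
t 15.83 [0.4424 0.1747 0.1327] yaw 103.1 q7 0.76 op 0.700 F [ 0.1 -1.2 -0.1] 0.0
round_pot_a 0.85 [309. 180. 407. 280.] [429.8 197.6] [60.6 59.5] 70.1
round_pot_a 0.72 [256. 330. 339. 425.] [512.8 178.3] [25.  53.8] 13.1
round_pot_a 0.65 [289. 456. 303. 461.] [597.4 194.4] [ 1.7 11.2] 13.2
round_pot_a 0.57 [  0.  73.  64. 174.] [415.3   3.3] [58.3 36.2] 2.5
t 15.93 [0.4433 0.1717 0.1322] yaw 102.7 q7 0.76 op 0.701 F [-0.4  0.1  0.2] 0.0
[   0   73   64  102 2502] [ 40.40927258 123.36290967] [0.4074078 0.0204183 0.05     ]
[ 346  221   35   38 1001] [362.96603397 239.4035964 ] [0.42980036 0.19787953 0.05      ]
[ 172  291   63   29 1294] [207.98222566 307.66074189] [0.48907642 0.12167423 0.05      ]
[ 403  291   62   29 1270] [428.5023622  307.76692913] [0.46053646 0.24484608 0.05      ]
[   0  293  126   27 1340] [ 54.79701493 313.46940299] [0.51337359 0.03498312 0.05      ]
[ 512  300  128   20 1397] [578.50823193 313.50966356] [0.4444847  0.33166441 0.05      ]
```

```bash
python3 -m jog '[{"wx":0,"wy":0,"wz":0,"dx":-0.052,"dy":0.09,"dz":-0.03,"hand":0.3},{"wx":0,"wy":0,"wz":0,"dx":0,"dy":0,"dz":-0.12,"hand":0.4},{"wx":0,"wy":0,"wz":0,"dx":0,"dy":0,"dz":-0.13,"hand":0.5},{"wx":0,"wy":0,"wz":0,"dx":0,"dy":0,"dz":-0.1,"hand":0.5},{"wx":0,"wy":0,"wz":0,"dx":0,"dy":0,"dz":0,"hand":0.5}]'
python3 -m jog '[{"wx":0,"wy":0,"wz":0,"dx":0,"dy":0,"dz":0,"hand":0.5},{"wx":0,"wy":0,"wz":0,"dx":0,"dy":0,"dz":0,"hand":0.5}]'
```

```text
clock: 16.35
tool_pos: [0.4288, 0.1929, 0.0335]
eef_rot: [-0.111, 0.994, -0.002, -0.002]
contact_force: [0.1, 1.3, -0.6]
opening: 0.502
finger_force: 0.0
clock: 16.52
tool_pos: [0.4306, 0.1946, 0.0378]
eef_rot: [-0.111, 0.994, -0.0, 0.0]
contact_force: [-0.3, -0.6, -0.4]
opening: 0.502
finger_force: 0.0
```

```bash
python3 -m jog '[{"wx":0,"wy":0,"wz":0,"dx":0,"dy":0.012,"dz":-0.016,"hand":0.5},{"wx":0,"wy":0,"wz":0,"dx":0,"dy":0,"dz":0,"hand":1},{"wx":0,"wy":0,"wz":0,"dx":0,"dy":0,"dz":0,"hand":1},{"wx":0,"wy":0,"wz":0,"dx":0,"dy":0,"dz":0,"hand":1},{"wx":0,"wy":0,"wz":0,"dx":0,"dy":0,"dz":0,"hand":1}]'
python3 -m jog '[{"wx":0,"wy":0,"wz":0,"dx":0,"dy":0,"dz":0,"hand":1},{"wx":0,"wy":0,"wz":0,"dx":0,"dy":0,"dz":0,"hand":1},{"wx":0,"wy":0,"wz":0,"dx":0,"dy":0,"dz":0,"hand":1}]'
```

```text
clock: 16.93
tool_pos: [0.4299, 0.1985, 0.0333]
eef_rot: [-0.112, 0.994, 0.0, 0.0]
contact_force: [0.1, 0.0, 1.1]
opening: 0.223
finger_force: 0.7
clock: 17.18
tool_pos: [0.4299, 0.1985, 0.0332]
eef_rot: [-0.112, 0.994, 0.0, 0.0]
contact_force: [0.5, -0.2, 5.8]
opening: 0.194
finger_force: 25.0
```

```bash
python3 -m jog '[{"wx":0,"wy":0,"wz":0,"dx":0,"dy":0,"dz":0.12,"hand":1},{"wx":0,"wy":0,"wz":0,"dx":0,"dy":0,"dz":0.16,"hand":1},{"wx":0,"wy":0,"wz":0,"dx":0,"dy":0,"dz":0.16,"hand":1},{"wx":0,"wy":0,"wz":0,"dx":0.0645,"dy":-0.135,"dz":0,"hand":1},{"wx":0,"wy":0,"wz":0,"dx":0.0645,"dy":-0.135,"dz":0,"hand":1}]'
python3 -m jog '[{"wx":0,"wy":0,"wz":0,"dx":0.0645,"dy":-0.135,"dz":0,"hand":1},{"wx":0,"wy":0,"wz":0,"dx":0.0645,"dy":-0.135,"dz":0,"hand":1},{"wx":0,"wy":0,"wz":0,"dx":0.0645,"dy":-0.135,"dz":0,"hand":1},{"wx":0,"wy":0,"wz":0,"dx":0.0645,"dy":-0.135,"dz":0,"hand":1},{"wx":0,"wy":0,"wz":0,"dx":0.0645,"dy":-0.135,"dz":0,"hand":1}]'
python3 -m jog '[{"wx":0,"wy":0,"wz":0,"dx":0.0645,"dy":-0.135,"dz":0,"hand":1},{"wx":0,"wy":0,"wz":0,"dx":0.0645,"dy":-0.132,"dz":0,"hand":1},{"wx":0,"wy":0,"wz":0,"dx":0,"dy":0,"dz":0,"hand":1},{"wx":0,"wy":0,"wz":0,"dx":0,"dy":0,"dz":0,"hand":1},{"wx":0,"wy":0,"wz":0,"dx":0,"dy":0,"dz":0,"hand":1}]'
python3 - <<'E'
from h import *
st(); a=snap('wrist','w8'); z=r.get_state()['tool_pos'][2]; look('round_pot_a',z-.033+.03); look('square_block_a',.034); st()
E
```

```text
clock: 17.6
tool_pos: [0.4632, 0.1331, 0.1453]
eef_rot: [-0.115, 0.993, 0.002, 0.003]
contact_force: [0.4, -0.1, -0.5]
opening: 0.195
finger_force: 25.0
clock: 18.02
tool_pos: [0.5425, -0.0399, 0.1426]
eef_rot: [-0.112, 0.994, 0.0, -0.001]
contact_force: [-0.0, 0.7, -0.2]
opening: 0.196
finger_force: 25.0
clock: 18.43
tool_pos: [0.5741, -0.1038, 0.1424]
eef_rot: [-0.112, 0.994, 0.001, -0.001]
contact_force: [-1.0, 1.1, -0.5]
opening: 0.194
finger_force: 25.0
t 18.43 [ 0.5741 -0.1038  0.1424] yaw 102.9 q7 1.37 op 0.194 F [-1.   1.1 -0.5] 25.0
round_pot_a 0.76 [450.   0. 576.  62.] [466.1 -64.6] [18.6 37.7] 13.8
round_pot_a 0.72 [240. 221. 395. 363.] [ 566.9 -104.1] [54.3 53.1] 55.7
square_block_a 0.67 [154. 196. 257. 297.] [ 593.8 -168.7] [63.6 62.9] 13.0
t 18.58 [ 0.5743 -0.1025  0.1429] yaw 103.0 q7 1.37 op 0.195 F [-0.7  0.  -0.4] 25.0
```

View pics/w8.png

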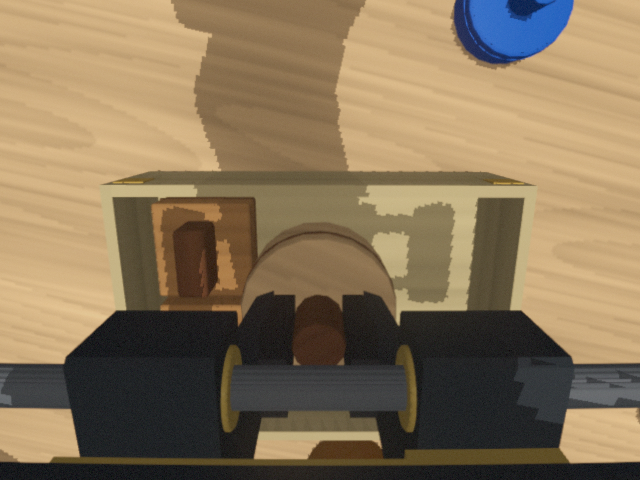

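```bash
python3 -m jog '[{"wx":0,"wy":0,"wz":0,"dx":0.002,"dy":-0.002,"dz":-0.1,"hand":1},{"wx":0,"wy":0,"wz":0,"dx":0,"dy":0,"dz":-0.1,"hand":1},{"wx":0,"wy":0,"wz":0,"dx":0,"dy":0,"dz":-0.1,"hand":1},{"wx":0,"wy":0,"wz":0,"dx":0,"dy":0,"dz":-0.07,"hand":1},{"wx":0,"wy":0,"wz":0,"dx":0,"dy":0,"dz":-0.03,"hand":1}]'
python3 -m jog '[{"wx":0,"wy":0,"wz":0,"dx":0,"dy":0,"dz":-0.01,"hand":1},{"wx":0,"wy":0,"wz":0,"dx":0,"dy":0,"dz":0,"hand":1}]'
```

```text
clock: 19.0
tool_pos: [0.5735, -0.1034, 0.0407]
eef_rot: [-0.113, 0.994, 0.001, -0.002]
contact_force: [-0.1, 0.5, -1.2]
opening: 0.193
finger_force: 25.0
clock: 19.17
tool_pos: [0.5752, -0.104, 0.0405]
eef_rot: [-0.113, 0.994, 0.0, -0.0]
contact_force: [0.2, -0.5, -1.6]
opening: 0.196
finger_force: 25.0
```

```bash
python3 -m jog '[{"wx":0,"wy":0,"wz":0,"dx":0,"dy":0,"dz":-0.005,"hand":1},{"wx":0,"wy":0,"wz":0,"dx":0,"dy":0,"dz":0,"hand":0.65},{"wx":0,"wy":0,"wz":0,"dx":0,"dy":0,"dz":0,"hand":0.65},{"wx":0,"wy":0,"wz":0,"dx":0,"dy":0,"dz":0.04,"hand":0.65},{"wx":0,"wy":0,"wz":0,"dx":0,"dy":0,"dz":0.13,"hand":0.65}]'
python3 -m jog '[{"wx":0,"wy":0,"wz":0,"dx":0.01,"dy":0.06,"dz":0.13,"hand":0.6},{"wx":0,"wy":0,"wz":0,"dx":0.035,"dy":0.15,"dz":0.07,"hand":0.3},{"wx":0,"wy":0,"wz":0,"dx":0.035,"dy":0.15,"dz":0,"hand":0.3},{"wx":0,"wy":0,"wz":0,"dx":0.035,"dy":0.15,"dz":0,"hand":0.3},{"wx":0,"wy":0,"wz":0,"dx":0.035,"dy":0.15,"dz":0,"hand":0.3}]'
python3 -m jog '[{"wx":0,"wy":0,"wz":0,"dx":0.035,"dy":0.15,"dz":0,"hand":0.3},{"wx":0,"wy":0,"wz":0,"dx":0.035,"dy":0.15,"dz":0,"hand":0.3},{"wx":0,"wy":0,"wz":0,"dx":0.035,"dy":0.15,"dz":0,"hand":0.3},{"wx":0,"wy":0,"wz":0,"dx":0.035,"dy":0.1,"dz":0,"hand":0.3},{"wx":0,"wy":0,"wz":0,"dx":0,"dy":0,"dz":0,"hand":0.3}]'
python3 -m jog '[{"wx":0,"wy":0,"wz":0,"dx":0,"dy":0,"dz":0,"hand":0.3},{"wx":0,"wy":0,"wz":0,"dx":0,"dy":0,"dz":0,"hand":0.3},{"wx":0,"wy":0,"wz":0,"dx":0,"dy":0,"dz":0,"hand":0.3}]'
cat >> h.py <<'E'
def dark(a,z,th=55,vmax=320):
    g=cv2.cvtColor(a[:vmax],cv2.COLOR_RGB2GRAY); n,l,s,c=cv2.connectedComponentsWithStats((g<th).astype(np.uint8))
    for i in range(1,n):
        if 300<s[i,4]<4000: 
            ys,xs=np.where(l==i); P=np.array([onz('wrist',u,v,z)[:2] for u,v in zip(xs,ys)],np.float32)*1000; R=cv2.minAreaRect(P)
            print('dark',s[i],np.round(R[0],1),np.round(R[1],1),round(R[2],1))
E
python3 - <<'E'
from h import *
st(); a=snap('wrist','w9'); look('round_pot_a',.03); dark(a,.05)
snap('top'); look('square_block_a',.028,'top');look('lid',.006,'top');st()
E
```

```text
clock: 19.58
tool_pos: [0.5727, -0.1051, 0.0796]
eef_rot: [-0.112, 0.994, 0.001, -0.003]
contact_force: [0.3, 0.1, 0.2]
opening: 0.354
finger_force: 0.0
clock: 20.0
tool_pos: [0.6134, 0.0609, 0.1334]
eef_rot: [-0.111, 0.994, 0.0, 0.001]
contact_force: [0.1, 0.3, -0.1]
opening: 0.678
finger_force: 0.0
clock: 20.42
tool_pos: [0.6476, 0.2068, 0.1333]
eef_rot: [-0.116, 0.993, 0.004, 0.002]
contact_force: [0.0, 1.0, 0.0]
opening: 0.7
finger_force: 0.0
clock: 20.67
tool_pos: [0.6478, 0.1944, 0.1316]
eef_rot: [-0.111, 0.994, -0.001, -0.0]
contact_force: [-0.4, -0.9, -0.6]
opening: 0.7
finger_force: 0.0
t 20.67 [0.6478 0.1944 0.1316] yaw 102.7 q7 1.03 op 0.700 F [-0.4 -0.9 -0.6] 0.0
round_pot_a 0.92 [283. 198. 386. 299.] [648.5 204.6] [61.9 59. ] 12.8
round_pot_a 0.57 [285.   0. 395. 115.] [545.5 184.5] [57.  58.6] 12.8
dark [ 448  203   46   92 1230] [627.5 276. ] [ 9.1 52.6] 84.8
dark [ 320  239   32   40 1011] [649.  205.3] [22.5 17.1] 12.8
dark [ 498  239  142   81 2961] [641.4 343.5] [87.3 46.7] 84.8
dark [ 172  291   63   29 1283] [692.8 137.5] [17.3 36.1] 12.9
dark [ 403  291   62   29 1256] [663.5 266.7] [17.2 35.5] 12.6
dark [   0  295  150   25 1405] [711.   63.9] [15.1 88.7] 13.2
square_block_a 0.83 [396. 215. 434. 253.] [ 596.9 -172.6] [61.6 62.9] 12.1
square_block_a 0.8 [161. 193. 195. 223.] [632.5 315.7] [66.5 54.7] 81.2
lid 0.62 [ 81. 253. 200. 334.] [458.1 390.7] [227.2 155.3] 84.4
t 20.92 [0.6478 0.1958 0.1315] yaw 102.8 q7 1.03 op 0.701 F [ 0.5 -0.3 -0.4] 0.0
```

```bash
python3 -m jog '[{"wx":0,"wy":0,"wz":0,"dx":0.004,"dy":0.038,"dz":-0.06,"hand":0.3},{"wx":0,"wy":0,"wz":0,"dx":0,"dy":0,"dz":-0.12,"hand":0.4},{"wx":0,"wy":0,"wz":0,"dx":0,"dy":0,"dz":-0.12,"hand":0.5},{"wx":0,"wy":0,"wz":0,"dx":0,"dy":0,"dz":-0.09,"hand":0.5},{"wx":0,"wy":0,"wz":0,"dx":0,"dy":0,"dz":0,"hand":0.6}]'
python3 -m jog '[{"wx":0,"wy":0,"wz":0,"dx":0,"dy":0,"dz":0,"hand":1},{"wx":0,"wy":0,"wz":0,"dx":0,"dy":0,"dz":0,"hand":1},{"wx":0,"wy":0,"wz":0,"dx":0,"dy":0,"dz":0,"hand":1},{"wx":0,"wy":0,"wz":0,"dx":0,"dy":0,"dz":0,"hand":1},{"wx":0,"wy":0,"wz":0,"dx":0,"dy":0,"dz":0,"hand":1}]'
```

```text
clock: 21.33
tool_pos: [0.6488, 0.2072, 0.0319]
eef_rot: [-0.112, 0.994, 0.0, 0.0]
contact_force: [-0.2, -0.3, -0.1]
opening: 0.446
finger_force: 0.0
clock: 21.75
tool_pos: [0.6484, 0.2065, 0.0336]
eef_rot: [-0.112, 0.994, 0.0, -0.0]
contact_force: [0.2, -0.3, -1.9]
opening: 0.195
finger_force: 25.0
```

```bash
python3 -m jog '[{"wx":0,"wy":0,"wz":0,"dx":0,"dy":0,"dz":0.12,"hand":1},{"wx":0,"wy":0,"wz":0,"dx":0,"dy":0,"dz":0.16,"hand":1},{"wx":0,"wy":0,"wz":0,"dx":0,"dy":0,"dz":0.16,"hand":1},{"wx":0,"wy":0,"wz":0,"dx":-0.051,"dy":-0.1385,"dz":0,"hand":1},{"wx":0,"wy":0,"wz":0,"dx":-0.051,"dy":-0.1385,"dz":0,"hand":1}]'
python3 -m jog '[{"wx":0,"wy":0,"wz":0,"dx":-0.051,"dy":-0.1385,"dz":0,"hand":1},{"wx":0,"wy":0,"wz":0,"dx":-0.051,"dy":-0.1385,"dz":0,"hand":1},{"wx":0,"wy":0,"wz":0,"dx":-0.051,"dy":-0.1385,"dz":0,"hand":1},{"wx":0,"wy":0,"wz":0,"dx":-0.051,"dy":-0.1385,"dz":0,"hand":1},{"wx":0,"wy":0,"wz":0,"dx":-0.051,"dy":-0.1385,"dz":0,"hand":1}]'
python3 -m jog '[{"wx":0,"wy":0,"wz":0,"dx":0,"dy":0,"dz":0,"hand":1},{"wx":0,"wy":0,"wz":0,"dx":0,"dy":0,"dz":0,"hand":1},{"wx":0,"wy":0,"wz":0,"dx":0,"dy":0,"dz":0,"hand":1},{"wx":0,"wy":0,"wz":0,"dx":0,"dy":0,"dz":0,"hand":1}]'
python3 - <<'E'
from h import *
st(); a=snap('wrist','w10'); look('case',.07); dark(a,.056);st()
E
```

```text
clock: 22.17
tool_pos: [0.6248, 0.1407, 0.1472]
eef_rot: [-0.114, 0.993, 0.002, 0.004]
contact_force: [0.2, -2.1, -1.9]
opening: 0.199
finger_force: 25.0
clock: 22.58
tool_pos: [0.5585, -0.0375, 0.144]
eef_rot: [-0.112, 0.994, -0.0, 0.0]
contact_force: [-0.0, -1.1, -1.0]
opening: 0.196
finger_force: 25.0
clock: 22.92
tool_pos: [0.5601, -0.0339, 0.1441]
eef_rot: [-0.113, 0.994, 0.001, 0.001]
contact_force: [0.4, -0.2, -1.0]
opening: 0.194
finger_force: 25.0
t 22.92 [ 0.5601 -0.0339  0.1441] yaw 103.0 q7 1.24 op 0.194 F [ 0.4 -0.2 -1. ] 25.0
dark [134 194  21  90 713] [ 576.6 -129.4] [51.8  8. ] 13.2
dark [  52  217   53   75 1647] [ 591.3 -160.5] [42.5 25.6] 28.8
dark [174 229  39  38 997] [ 574.9 -102.2] [16.8 24.9] 61.2
dark [ 578  233   62   85 2038] [537.2 131.6] [51.5 30.2] 3.8
dark [ 243  292  151   28 3042] [593.6 -25.2] [17.1 88.7] 12.9
dark [ 107  310  130   10 1147] [ 618.7 -108.6] [ 5.8 77.3] 13.2
dark [ 401  311  130    9 1031] [580.   61.5] [ 5.2 77.5] 12.7
t 23.02 [ 0.56   -0.0339  0.144 ] yaw 103.0 q7 1.24 op 0.197 F [ 0.6  0.1 -1.4] 25.0
```

View pics/w10.png

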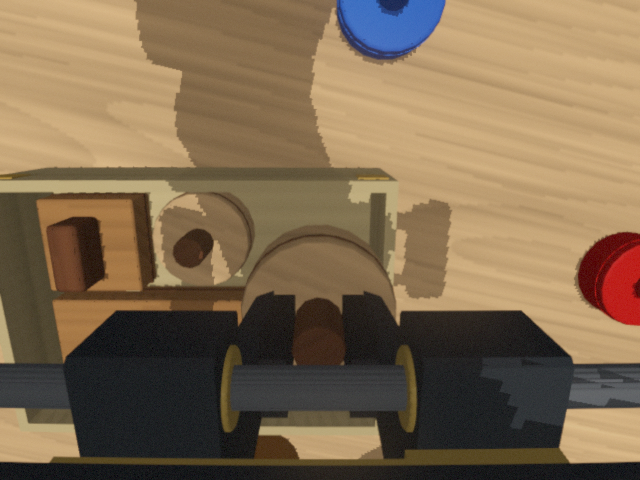

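```bash
python3 -m jog '[{"wx":0,"wy":0,"wz":0,"dx":-0.002,"dy":-0.017,"dz":-0.1,"hand":1},{"wx":0,"wy":0,"wz":0,"dx":0,"dy":0,"dz":-0.1,"hand":1},{"wx":0,"wy":0,"wz":0,"dx":0,"dy":0,"dz":-0.1,"hand":1},{"wx":0,"wy":0,"wz":0,"dx":0,"dy":0,"dz":-0.07,"hand":1},{"wx":0,"wy":0,"wz":0,"dx":0,"dy":0,"dz":-0.03,"hand":1}]'
python3 -m jog '[{"wx":0,"wy":0,"wz":0,"dx":0,"dy":0,"dz":-0.012,"hand":1},{"wx":0,"wy":0,"wz":0,"dx":0,"dy":0,"dz":0,"hand":1}]'
```

```text
clock: 23.43
tool_pos: [0.5578, -0.0389, 0.0415]
eef_rot: [-0.113, 0.994, 0.0, -0.002]
contact_force: [-0.7, -0.3, -0.9]
opening: 0.194
finger_force: 25.0
clock: 23.6
tool_pos: [0.5591, -0.0393, 0.0407]
eef_rot: [-0.112, 0.994, 0.0, -0.0]
contact_force: [-0.2, 0.1, -0.6]
opening: 0.195
finger_force: 25.0
```

```bash
python3 -m jog '[{"wx":0,"wy":0,"wz":0,"dx":0,"dy":0,"dz":-0.004,"hand":1},{"wx":0,"wy":0,"wz":0,"dx":0,"dy":0,"dz":0,"hand":0.72},{"wx":0,"wy":0,"wz":0,"dx":0,"dy":0,"dz":0,"hand":0.72},{"wx":0,"wy":0,"wz":0,"dx":0,"dy":0,"dz":0.04,"hand":0.72},{"wx":0,"wy":0,"wz":0,"dx":0,"dy":0,"dz":0.13,"hand":0.72}]'
python3 -m jog '[{"wx":0,"wy":0,"wz":0,"dx":0.01,"dy":0.06,"dz":0.13,"hand":0.6},{"wx":0,"wy":0,"wz":-0.02,"dx":0.034,"dy":0.153,"dz":0.09,"hand":0.3},{"wx":0,"wy":0,"wz":-0.02,"dx":0.034,"dy":0.153,"dz":0,"hand":0.3},{"wx":0,"wy":0,"wz":-0.02,"dx":0.034,"dy":0.153,"dz":0,"hand":0.3},{"wx":0,"wy":0,"wz":-0.02,"dx":0.034,"dy":0.153,"dz":0,"hand":0.3}]'
python3 -m jog '[{"wx":0,"wy":0,"wz":-0.02,"dx":0.034,"dy":0.153,"dz":0,"hand":0.3},{"wx":0,"wy":0,"wz":-0.02,"dx":0.034,"dy":0.153,"dz":0,"hand":0.3},{"wx":0,"wy":0,"wz":-0.02,"dx":0.034,"dy":0.153,"dz":0,"hand":0.3},{"wx":0,"wy":0,"wz":-0.02,"dx":0.034,"dy":0.153,"dz":0,"hand":0.3},{"wx":0,"wy":0,"wz":-0.01,"dx":0.01,"dy":0.08,"dz":0,"hand":0.3}]'
python3 -m jog '[{"wx":0,"wy":0,"wz":0,"dx":0,"dy":0,"dz":0,"hand":0.3},{"wx":0,"wy":0,"wz":0,"dx":0,"dy":0,"dz":0,"hand":0.3},{"wx":0,"wy":0,"wz":0,"dx":0,"dy":0,"dz":0,"hand":0.3},{"wx":0,"wy":0,"wz":0,"dx":0,"dy":0,"dz":0,"hand":0.3}]'
python3 - <<'E'
from h import *
st(); a=snap('wrist','w11'); look('square_block_a',.028);look('oblong_block',.028); dark(a,.05,60)
snap('top'); look('lid',.006,'top');look('round_pot_a',.036,'top');st()
E
```

```text
clock: 24.02
tool_pos: [0.5565, -0.0404, 0.0806]
eef_rot: [-0.112, 0.994, 0.0, -0.003]
contact_force: [1.5, -0.5, 0.6]
opening: 0.283
finger_force: 0.0
clock: 24.43
tool_pos: [0.5955, 0.1264, 0.1378]
eef_rot: [-0.031, 1.0, 0.0, 0.001]
contact_force: [0.5, -0.0, 0.1]
opening: 0.635
finger_force: 0.0
clock: 24.85
tool_pos: [0.6308, 0.3049, 0.1375]
eef_rot: [0.057, 0.998, 0.003, 0.0]
contact_force: [-0.3, -0.3, -0.2]
opening: 0.702
finger_force: 0.0
clock: 25.18
tool_pos: [0.6318, 0.2951, 0.136]
eef_rot: [0.059, 0.998, -0.001, 0.0]
contact_force: [-0.8, -0.3, -0.4]
opening: 0.696
finger_force: 0.0
t 25.18 [0.6318 0.2951 0.136 ] yaw 83.2 q7 0.65 op 0.696 F [-0.8 -0.3 -0.4] 0.0
square_block_a 0.66 [310. 187. 408. 291.] [635.2 320.6] [60.3 64.2] 85.1
dark [ 344  214   38   76 2562] [635.7 320.5] [20.5 44. ] 84.2
dark [ 172  291   63   29 1278] [656.6 225.1] [36.7 17.6] 83.5
dark [ 403  291   62   29 1284] [672.4 359.2] [36.3 17.6] 83.1
dark [   0  310  125   10 1130] [653.1 140.7] [75.9  5.8] 83.7
dark [ 512  310  128   10 1173] [688.7 442.8] [77.3  5.8] 82.9
lid 0.69 [ 81. 251. 156. 331.] [462.5 427.7] [153.3 156.7] 84.3
round_pot_a 0.87 [338. 234. 368. 265.] [560.1 -39.9] [62.4 59.2] 64.8
round_pot_a 0.87 [228. 236. 259. 268.] [547.1 177.1] [62.  45.6] 46.9
round_pot_a 0.68 [370. 228. 401. 259.] [ 575.8 -106.1] [59.1 60.7] 1.6
round_pot_a 0.66 [329. 303. 360. 332.] [418.1 -25.5] [59.1 57.9] 46.6
t 25.48 [0.6314 0.2971 0.1357] yaw 83.3 q7 0.65 op 0.702 F [-0.6 -0.1 -1. ] 0.0
```

View pics/w11.png

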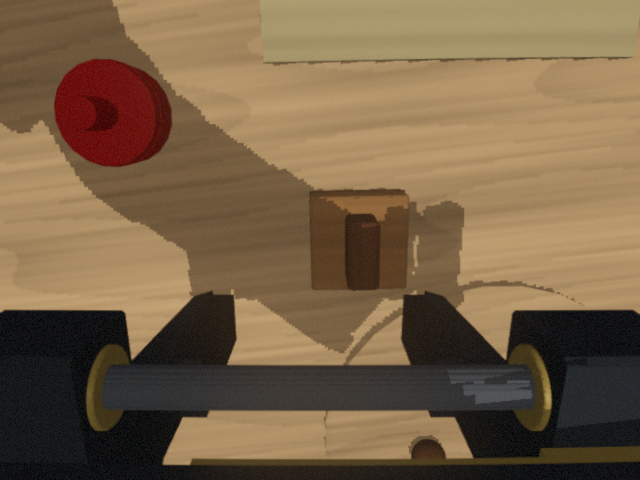

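```bash
python3 -m jog '[{"wx":0,"wy":0,"wz":0.007,"dx":0.015,"dy":0.098,"dz":-0.06,"hand":0.4},{"wx":0,"wy":0,"wz":0,"dx":0,"dy":0,"dz":-0.13,"hand":0.5},{"wx":0,"wy":0,"wz":0,"dx":0,"dy":0,"dz":-0.13,"hand":0.5},{"wx":0,"wy":0,"wz":0,"dx":0,"dy":0,"dz":-0.08,"hand":0.5},{"wx":0,"wy":0,"wz":0,"dx":0,"dy":0,"dz":0,"hand":0.6}]'
python3 -m jog '[{"wx":0,"wy":0,"wz":0,"dx":0,"dy":0,"dz":0,"hand":1},{"wx":0,"wy":0,"wz":0,"dx":0,"dy":0,"dz":0,"hand":1},{"wx":0,"wy":0,"wz":0,"dx":0,"dy":0,"dz":0,"hand":1},{"wx":0,"wy":0,"wz":0,"dx":0,"dy":0,"dz":0,"hand":1},{"wx":0,"wy":0,"wz":0,"dx":0,"dy":0,"dz":0,"hand":1}]'
```

```text
clock: 25.9
tool_pos: [0.632, 0.3206, 0.0307]
eef_rot: [0.051, 0.999, -0.002, -0.003]
contact_force: [-1.2, 0.1, -0.4]
opening: 0.445
finger_force: 0.0
clock: 26.32
tool_pos: [0.6363, 0.3228, 0.0377]
eef_rot: [0.051, 0.999, 0.001, 0.001]
contact_force: [0.2, -0.7, 6.1]
opening: 0.2
finger_force: 25.0
```

```bash
python3 -m jog '[{"wx":0,"wy":0,"wz":0,"dx":0,"dy":0,"dz":0.12,"hand":1},{"wx":0,"wy":0,"wz":0,"dx":0,"dy":0,"dz":0.16,"hand":1},{"wx":0,"wy":0,"wz":0,"dx":0,"dy":0,"dz":0.14,"hand":1},{"wx":0,"wy":0,"wz":0.0185,"dx":-0.0036,"dy":-0.152,"dz":0,"hand":1},{"wx":0,"wy":0,"wz":0.0185,"dx":-0.0036,"dy":-0.152,"dz":0,"hand":1}]'
python3 -m jog '[{"wx":0,"wy":0,"wz":0.0185,"dx":-0.0036,"dy":-0.152,"dz":0,"hand":1},{"wx":0,"wy":0,"wz":0.0185,"dx":-0.0036,"dy":-0.152,"dz":0,"hand":1},{"wx":0,"wy":0,"wz":0.0185,"dx":-0.0036,"dy":-0.152,"dz":0,"hand":1},{"wx":0,"wy":0,"wz":0.0185,"dx":-0.0036,"dy":-0.152,"dz":0,"hand":1},{"wx":0,"wy":0,"wz":0.0185,"dx":-0.0036,"dy":-0.152,"dz":0,"hand":1}]'
python3 -m jog '[{"wx":0,"wy":0,"wz":0.0185,"dx":-0.0036,"dy":-0.152,"dz":0,"hand":1},{"wx":0,"wy":0,"wz":0.0185,"dx":-0.0036,"dy":-0.152,"dz":0,"hand":1},{"wx":0,"wy":0,"wz":0,"dx":0,"dy":0,"dz":0,"hand":1},{"wx":0,"wy":0,"wz":0,"dx":0,"dy":0,"dz":0,"hand":1},{"wx":0,"wy":0,"wz":0,"dx":0,"dy":0,"dz":0,"hand":1}]'
python3 - <<'E'
from h import *
st(); a=snap('wrist','w12'); z=r.get_state()['tool_pos'][2]; look('square_block_a',z-.0377+.028);st()
E
```

```text
clock: 26.73
tool_pos: [0.634, 0.2505, 0.1445]
eef_rot: [0.01, 1.0, 0.003, 0.003]
contact_force: [-0.1, -2.0, -1.1]
opening: 0.201
finger_force: 25.0
clock: 27.15
tool_pos: [0.6285, 0.0545, 0.1412]
eef_rot: [-0.08, 0.997, -0.0, 0.0]
contact_force: [0.3, -0.5, -0.3]
opening: 0.203
finger_force: 25.0
clock: 27.57
tool_pos: [0.627, -0.0192, 0.141]
eef_rot: [-0.115, 0.993, 0.001, 0.0]
contact_force: [0.5, 0.1, -0.5]
opening: 0.2
finger_force: 25.0
t 27.57 [ 0.627  -0.0192  0.141 ] yaw 103.2 q7 1.29 op 0.200 F [ 0.5  0.1 -0.5] 25.0
square_block_a 0.76 [ 15.  76. 147. 184.] [ 582.2 -114.2] [36.3 42.7] 12.5
square_block_a 0.62 [239. 220. 396. 367.] [623.  -19.1] [60.  59.7] 13.2
t 27.67 [ 0.627  -0.0173  0.141 ] yaw 103.4 q7 1.29 op 0.200 F [-0.4  0.8 -0.4] 25.0
```

View pics/w12.png

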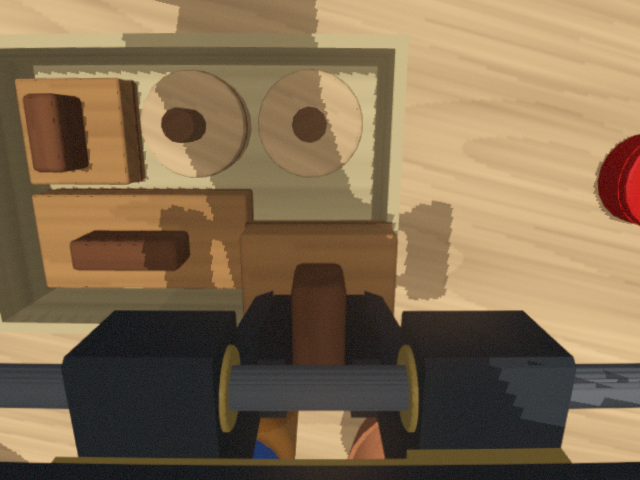

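Run:
```python
from h import *
CI['wrist']=r.camera_info('wrist'); an=np.radians(-77.02)
for u,v,z in((407,38,.07),(393,48,.07),(385,220,.07),(252,190,.034),(252,288,.034),(400,200,.07)):
    p=onz('wrist',u,v,z)[:2]-[.6093,-.0967]; print(u,v,'along',p[0]*np.cos(an)+p[1]*np.sin(an),'across',-p[0]*np.sin(an)+p[1]*np.cos(an))
```

```text
407 38 along -0.11469285667289505 across -0.07181291160003576
393 48 along -0.1084101107857456 across -0.06741145458533797
385 220 along -0.10849734327092878 across 0.014419368650562892
252 190 along -0.03537259536224438 across 0.004820827449424988
252 288 along -0.03330722381157007 across 0.06628245593387953
400 200 along -0.11561278210116421 across 0.004001795674706168
```

```bash
python3 -m jog '[{"wx":0,"wy":0,"wz":0,"dx":0.016,"dy":-0.002,"dz":-0.1,"hand":1},{"wx":0,"wy":0,"wz":0,"dx":0,"dy":0,"dz":-0.1,"hand":1},{"wx":0,"wy":0,"wz":0,"dx":0,"dy":0,"dz":-0.1,"hand":1},{"wx":0,"wy":0,"wz":0,"dx":0,"dy":0,"dz":-0.05,"hand":1},{"wx":0,"wy":0,"wz":0,"dx":0,"dy":0,"dz":-0.03,"hand":1}]'
python3 -m jog '[{"wx":0,"wy":0,"wz":0,"dx":0,"dy":0,"dz":-0.01,"hand":1},{"wx":0,"wy":0,"wz":0,"dx":0,"dy":0,"dz":0,"hand":1}]'
```

```text
clock: 28.08
tool_pos: [0.6258, -0.0198, 0.0464]
eef_rot: [-0.116, 0.993, -0.002, -0.006]
contact_force: [-26.0, -5.5, 63.3]
opening: 0.198
finger_force: 41.3
clock: 28.25
tool_pos: [0.6271, -0.0194, 0.0463]
eef_rot: [-0.117, 0.993, -0.002, -0.004]
contact_force: [-14.1, -3.1, 29.5]
opening: 0.199
finger_force: 40.6
```

```bash
python3 -m jog '[{"wx":0,"wy":0,"wz":0,"dx":0,"dy":0,"dz":0.012,"hand":1},{"wx":0,"wy":0,"wz":0,"dx":0,"dy":0,"dz":0.012,"hand":1},{"wx":0,"wy":0,"wz":0,"dx":0,"dy":0,"dz":0,"hand":1},{"wx":0,"wy":0,"wz":0,"dx":0,"dy":0,"dz":0,"hand":1}]'
python3 -m jog '[{"wx":0,"wy":0,"wz":0,"dx":-0.01,"dy":0,"dz":0,"hand":1},{"wx":0,"wy":0,"wz":0,"dx":0,"dy":0,"dz":0,"hand":1}]'
python3 - <<'E'
from h import *
st(); a=snap('wrist','w13');b=snap('side','s13');st()
im=np.zeros((480,800,3),np.uint8); im[:360,:480]=cv2.resize(a,(480,360)); im[:,480:]=cv2.resize(b[180:340,290:450],(320,320),interpolation=2)[:,:].repeat(1,0) if 0 else 0
im[:320,480:]=cv2.resize(b[180:340,290:450],(320,320))
cv2.imwrite('pics/w13c.png',im[:360,:,::-1])
E
```

```text
clock: 28.58
tool_pos: [0.6303, -0.019, 0.0489]
eef_rot: [-0.116, 0.993, 0.0, -0.001]
contact_force: [-4.2, 0.4, 0.1]
opening: 0.206
finger_force: 39.3
clock: 28.75
tool_pos: [0.6292, -0.0195, 0.049]
eef_rot: [-0.116, 0.993, 0.0, 0.001]
contact_force: [0.9, 0.5, -0.6]
opening: 0.197
finger_force: 39.3
t 28.75 [ 0.6292 -0.0195  0.049 ] yaw 103.3 q7 1.22 op 0.197 F [ 0.9  0.5 -0.6] 39.3
t 28.85 [ 0.6293 -0.0198  0.0491] yaw 103.3 q7 1.22 op 0.203 F [-0.3  0.2 -0.8] 39.3
```

View pics/w13c.png

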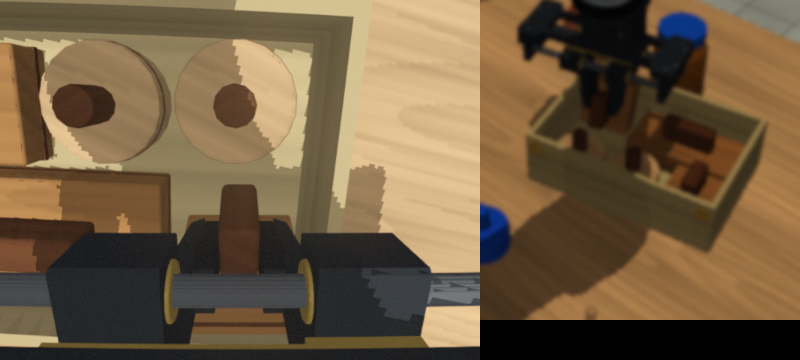

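The wrist view shows the block inside its cell, clear of the pots (235,105), the border block and the wall. The upward force was most likely the floor. I'll lower it gently and watch the force.

```bash
python3 -m jog '[{"wx":0,"wy":0,"wz":0,"dx":0,"dy":0,"dz":-0.005,"hand":1},{"wx":0,"wy":0,"wz":0,"dx":0,"dy":0,"dz":0,"hand":1}]' 25
python3 -m jog '[{"wx":0,"wy":0,"wz":0,"dx":0,"dy":0,"dz":-0.005,"hand":1},{"wx":0,"wy":0,"wz":0,"dx":0,"dy":0,"dz":0,"hand":1}]'
python3 -m jog '[{"wx":0,"wy":0,"wz":0,"dx":0,"dy":0,"dz":-0.003,"hand":1},{"wx":0,"wy":0,"wz":0,"dx":0,"dy":0,"dz":0,"hand":1}]'
```

```text
clock: 29.02
tool_pos: [0.6288, -0.0201, 0.0477]
eef_rot: [-0.115, 0.993, 0.0, 0.0]
contact_force: [0.5, 0.9, -0.8]
opening: 0.203
finger_force: 39.3
clock: 29.18
tool_pos: [0.6288, -0.0202, 0.0465]
eef_rot: [-0.115, 0.993, 0.0, 0.0]
contact_force: [-0.6, -0.1, 0.0]
opening: 0.202
finger_force: 39.3
clock: 29.35
tool_pos: [0.6287, -0.0201, 0.0464]
eef_rot: [-0.115, 0.993, -0.0, 0.0]
contact_force: [-1.3, -1.2, 3.4]
opening: 0.203
finger_force: 39.3
```

```bash
python3 -m jog '[{"wx":0,"wy":0,"wz":0,"dx":0,"dy":0,"dz":0,"hand":0.72},{"wx":0,"wy":0,"wz":0,"dx":0,"dy":0,"dz":0,"hand":0.72},{"wx":0,"wy":0,"wz":0,"dx":0,"dy":0,"dz":0.03,"hand":0.72},{"wx":0,"wy":0,"wz":0,"dx":0,"dy":0,"dz":0.13,"hand":0.72},{"wx":0,"wy":0,"wz":0,"dx":0,"dy":0,"dz":0.13,"hand":0.72}]'
python3 -m jog '[{"wx":0,"wy":0,"wz":-0.059,"dx":-0.043,"dy":0.08,"dz":0.1,"hand":0.6},{"wx":0,"wy":0,"wz":-0.059,"dx":-0.043,"dy":0.08,"dz":0.1,"hand":0.3},{"wx":0,"wy":0,"wz":-0.059,"dx":-0.043,"dy":0.08,"dz":0.1,"hand":0.3},{"wx":0,"wy":0,"wz":-0.059,"dx":-0.043,"dy":0.08,"dz":0.03,"hand":0.3},{"wx":0,"wy":0,"wz":-0.059,"dx":-0.043,"dy":0.08,"dz":0,"hand":0.3}]'
python3 -m jog '[{"wx":0,"wy":0,"wz":-0.059,"dx":-0.043,"dy":0.08,"dz":0,"hand":0.3},{"wx":0,"wy":0,"wz":-0.059,"dx":-0.043,"dy":0.08,"dz":0,"hand":0.3},{"wx":0,"wy":0,"wz":-0.059,"dx":-0.043,"dy":0.08,"dz":0,"hand":0.3},{"wx":0,"wy":0,"wz":-0.059,"dx":-0.043,"dy":0.08,"dz":0,"hand":0.3},{"wx":0,"wy":0,"wz":-0.059,"dx":-0.043,"dy":0.08,"dz":0,"hand":0.3}]'
python3 -m jog '[{"wx":0,"wy":0,"wz":-0.059,"dx":-0.043,"dy":0.08,"dz":0,"hand":0.3},{"wx":0,"wy":0,"wz":-0.059,"dx":-0.043,"dy":0.08,"dz":0,"hand":0.3},{"wx":0,"wy":0,"wz":-0.059,"dx":-0.043,"dy":0.08,"dz":0,"hand":0.3},{"wx":0,"wy":0,"wz":-0.059,"dx":-0.043,"dy":0.08,"dz":0,"hand":0.3},{"wx":0,"wy":0,"wz":-0.059,"dx":-0.043,"dy":0.08,"dz":0,"hand":0.3}]'
python3 -m jog '[{"wx":0,"wy":0,"wz":-0.059,"dx":-0.043,"dy":0.08,"dz":0,"hand":0.3},{"wx":0,"wy":0,"wz":0,"dx":0,"dy":0,"dz":0,"hand":0.3},{"wx":0,"wy":0,"wz":0,"dx":0,"dy":0,"dz":0,"hand":0.3},{"wx":0,"wy":0,"wz":0,"dx":0,"dy":0,"dz":0,"hand":0.3},{"wx":0,"wy":0,"wz":0,"dx":0,"dy":0,"dz":0,"hand":0.3}]'
python3 - <<'E'
from h import *
st(); a=snap('wrist','w14'); look('lid',.006); dark(a,.034,50)
st();snap('top','t14'); look('lid',.006,'top');look('round_pot_a',.036,'top');look('square_block_a',.034,'top');look('border_block',.034,'top');look('case',.07,'top')
E
```

```text
clock: 29.77
tool_pos: [0.6271, -0.0202, 0.118]
eef_rot: [-0.116, 0.993, 0.0, -0.002]
contact_force: [0.1, -0.2, -0.4]
opening: 0.282
finger_force: 0.0
clock: 30.18
tool_pos: [0.5759, 0.0815, 0.2041]
eef_rot: [0.181, 0.983, 0.002, 0.003]
contact_force: [0.2, -0.7, -0.1]
opening: 0.638
finger_force: 0.0
clock: 30.6
tool_pos: [0.5204, 0.181, 0.2014]
eef_rot: [0.459, 0.888, 0.001, 0.0]
contact_force: [0.0, 0.1, -0.5]
opening: 0.7
finger_force: 0.0
clock: 31.02
tool_pos: [0.4665, 0.2812, 0.2013]
eef_rot: [0.698, 0.716, 0.001, -0.0]
contact_force: [-0.6, 0.5, 0.3]
opening: 0.704
finger_force: 0.0
clock: 31.43
tool_pos: [0.4572, 0.2984, 0.201]
eef_rot: [0.737, 0.676, 0.0, 0.0]
contact_force: [0.2, -0.2, -0.6]
opening: 0.696
finger_force: 0.0
t 31.43 [0.4572 0.2984 0.201 ] yaw -5.0 q7 -0.69 op 0.696 F [ 0.2 -0.2 -0.6] 0.0
lid 0.78 [202.   1. 413. 237.] [455.9 368.5] [174.6 155.4] 84.7
dark [ 59 120  47  95 584] [292.6 352. ] [67.9 32. ] 80.7
dark [ 172  291   63   29 1301] [361.4 240. ] [23.7 49.8] 85.2
dark [ 398  292   67   28 1249] [541.1 223.9] [22.9 52.5] 84.8
dark [   0  309  126   11
[... 181 characters left out ...]
 0.0
lid 0.97 [121. 254. 199. 337.] [450.8 310.6] [ 63.7 154.4] 84.7
round_pot_a 0.93 [230. 239. 257. 269.] [543.  179.7] [59.3 57.5] 58.1
round_pot_a 0.8 [337. 232. 368. 261.] [567.7 -35.5] [58.8 59. ] 46.4
round_pot_a 0.75 [328. 304. 359. 334.] [419.6 -26. ] [57.8 57.9] 46.8
round_pot_a 0.55 [367. 226. 397. 250.] [ 581.7 -101. ] [55.1 58.8] 1.6
square_block_a 0.81 [324. 194. 359. 231.] [630.8 -21.5] [61.9 65.8] 13.8
square_block_a 0.67 [397. 218. 435. 248.] [ 598.6 -169.5] [64.1 64.7] 10.3
border_block 0.73 [362. 184. 425. 227.] [ 654.6 -123.2] [ 67.3 131.2] 9.6
case 0.56 [325. 172. 441. 268.] [616.3 -93.6] [159.4 226. ] 10.5
case 0.48 [264. 121. 315. 174.] [761.3  87.5] [101.7 104.3] 47.1
```

```bash
cat >> h.py <<'E'
from scipy.optimize import minimize
def box(x,y,a,L,W,z0,z1):
    c,s=np.cos(a),np.sin(a)
    return [(x+c*i*L/2-s*j*W/2,y+s*i*L/2+c*j*W/2,z) for i in(-1,1) for j in(-1,1) for z in(z0,z1)]
def fitbox(cns,x0,L,W,z0,z1):
    # cns: list of (cam,contour); silhouette fit of a box, robust
    def f(p):
        e=[]
        for cam,cn in cns:
            h=cv2.convexHull(np.array([proj(cam,X,CI[cam]) for X in box(p[0]/1e3,p[1]/1e3,np.radians(p[2]),L,W,z0,z1)],np.float32))
            d=np.array([abs(cv2.pointPolygonTest(h,(float(u),float(v)),True)) for u,v in cn]); e.append(np.minimum(d,4).mean())
        return np.mean(e)
    R=minimize(f,x0,method='Nelder-Mead',options=dict(initial_simplex=np.array(x0)+np.array([[0,0,0],[8,0,0],[0,8,0],[0,0,4]]),xatol=.05,fatol=1e-4))
    return np.round(R.x,1),round(R.fun,2)
def cont(cam,q,near):
    best=None
    for d in r.masks_of(cam,q):
        m=d['region'].astype(np.uint8); cs=cv2.findContours(m,0,1)[0]
        if not cs: continue
        cn=max(cs,key=cv2.contourArea).reshape(-1,2); c=cn.mean(0)
        if np.hypot(*(c-near))<45 and d['p']>.2: return cn
E
python3 - <<'E'
from h import *
near=[.61,-.095,.05]; al=[]
for k in range(3):
    for cam in('top','side'):
        CI[cam]=r.camera_info(cam); snap(cam); c=cont(cam,'case',proj(cam,near))
        if c is None: print('none',cam); continue
        al.append((cam,c)); print(cam,c.min(0),c.max(0),fitbox([(cam,c)],[612,-95,101],.224,.154,0,.07))
print('all',fitbox(al,[612,-95,101],.224,.154,0,.07))
for cam in('top','side'): print(cam,fitbox([a for a in al if a[0]==cam],[612,-95,101],.224,.154,0,.07))
# before
E
```

```text
top [318 173] [442 267] (array([617.7, -93.7, 100.7]), np.float64(0.67))
side [314 210] [433 305] (array([620.7, -92.1, 100.5]), np.float64(0.92))
top [318 173] [442 267] (array([617.5, -93.8, 100.5]), np.float64(0.4))
side [313 209] [433 306] (array([619.9, -92.5, 100.6]), np.float64(0.38))
top [319 173] [441 267] (array([617.5, -94. , 100.8]), np.float64(0.82))
side [313 210] [433 306] (array([620.1, -92.9, 100.6]), np.float64(0.4))
all (array([618.6, -93.4, 100.7]), np.float64(0.67))
top (array([617.5, -93.8, 100.6]), np.float64(0.63))
side (array([620.1, -92.5, 100.7]), np.float64(0.57))
```

```bash
python3 -m jog '[{"wx":0,"wy":0,"wz":0.01,"dx":0.077,"dy":-0.142,"dz":0,"hand":1},{"wx":0,"wy":0,"wz":0.01,"dx":0.077,"dy":-0.142,"dz":0,"hand":1},{"wx":0,"wy":0,"wz":0.01,"dx":0.077,"dy":-0.142,"dz":0,"hand":1},{"wx":0,"wy":0,"wz":0.01,"dx":0.077,"dy":-0.142,"dz":0,"hand":1},{"wx":0,"wy":0,"wz":0.01,"dx":0.077,"dy":-0.142,"dz":0,"hand":1}]' 10
python3 -m jog '[{"wx":0,"wy":0,"wz":0.01,"dx":0.077,"dy":-0.142,"dz":0,"hand":1},{"wx":0,"wy":0,"wz":0.01,"dx":0.077,"dy":-0.142,"dz":0,"hand":1},{"wx":0,"wy":0,"wz":0.01,"dx":0.077,"dy":-0.142,"dz":0,"hand":1},{"wx":0,"wy":0,"wz":0.01,"dx":0.077,"dy":-0.142,"dz":0,"hand":1},{"wx":0,"wy":0,"wz":0,"dx":0,"dy":0,"dz":0,"hand":1}]'
python3 -m jog '[{"wx":0,"wy":0,"wz":0,"dx":0,"dy":0,"dz":-0.13,"hand":1},{"wx":0,"wy":0,"wz":0,"dx":0,"dy":0,"dz":-0.13,"hand":1},{"wx":0,"wy":0,"wz":0,"dx":0,"dy":0,"dz":-0.13,"hand":1},{"wx":0,"wy":0,"wz":0,"dx":0,"dy":0,"dz":-0.11,"hand":1},{"wx":0,"wy":0,"wz":0,"dx":0,"dy":0,"dz":0,"hand":1}]'
python3 -m jog '[{"wx":0,"wy":0,"wz":0,"dx":0,"dy":0,"dz":0,"hand":1},{"wx":0,"wy":0,"wz":0,"dx":0,"dy":0,"dz":0,"hand":1},{"wx":0,"wy":0,"wz":0,"dx":0,"dy":0,"dz":0,"hand":1}]'
```

```text
clock: 32.85
tool_pos: [0.5533, 0.1206, 0.2009]
eef_rot: [0.702, 0.713, 0.0, 0.0]
contact_force: [0.3, 0.6, -0.2]
opening: 0.347
finger_force: 0.0
clock: 33.27
tool_pos: [0.6327, -0.0319, 0.2009]
eef_rot: [0.678, 0.735, -0.002, 0.004]
contact_force: [0.7, -2.1, -0.1]
opening: 0.011
finger_force: 0.0
clock: 33.68
tool_pos: [0.6253, -0.0194, 0.0705]
eef_rot: [0.673, 0.74, -0.004, -0.004]
contact_force: [-0.5, -0.3, -1.0]
opening: 0.006
finger_force: 0.0
clock: 33.93
tool_pos: [0.6313, -0.0196, 0.078]
eef_rot: [0.673, 0.74, 0.001, 0.001]
contact_force: [0.1, -0.5, 0.5]
opening: 0.004
finger_force: 0.0
```

```bash
for i in 1; do
python3 -m jog '[{"wx":0,"wy":0,"wz":0,"dx":0,"dy":0,"dz":-0.016,"hand":1},{"wx":0,"wy":0,"wz":0,"dx":0,"dy":0,"dz":-0.016,"hand":1},{"wx":0,"wy":0,"wz":0,"dx":0,"dy":0,"dz":0,"hand":1},{"wx":0,"wy":0,"wz":0,"dx":0,"dy":0,"dz":0,"hand":1}]'
done | grep -E "pos|force"
python3 -m jog '[{"wx":0,"wy":0,"wz":0,"dx":0,"dy":0,"dz":-0.006,"hand":1},{"wx":0,"wy":0,"wz":0,"dx":0,"dy":0,"dz":0,"hand":1}]'| grep -E "pos|force"
python3 -m jog '[{"wx":0,"wy":0,"wz":0,"dx":0,"dy":0,"dz":-0.006,"hand":1},{"wx":0,"wy":0,"wz":0,"dx":0,"dy":0,"dz":0,"hand":1}]'| grep -E "pos|force"
python3 -m jog '[{"wx":0,"wy":0,"wz":0,"dx":0,"dy":0,"dz":-0.006,"hand":1},{"wx":0,"wy":0,"wz":0,"dx":0,"dy":0,"dz":0,"hand":1}]'| grep -E "pos|force"
python3 -m jog '[{"wx":0,"wy":0,"wz":0,"dx":0,"dy":0,"dz":-0.006,"hand":1},{"wx":0,"wy":0,"wz":0,"dx":0,"dy":0,"dz":0,"hand":1}]'| grep -E "pos|force"
```

```text
tool_pos: [0.6296, -0.0196, 0.0679]
contact_force: [0.2, 0.3, -0.3]
finger_force: 0.0
tool_pos: [0.6299, -0.0197, 0.0666]
contact_force: [0.5, 0.9, 2.1]
finger_force: 1.2
tool_pos: [0.63, -0.0196, 0.0665]
contact_force: [-2.1, 0.6, 12.4]
finger_force: 6.0
tool_pos: [0.63, -0.0197, 0.0664]
contact_force: [-6.0, 0.5, 22.5]
finger_force: 11.1
tool_pos: [0.6301, -0.0197, 0.0664]
contact_force: [-9.2, 1.1, 31.4]
finger_force: 16.1
```

```bash
python3 -m jog '[{"wx":0,"wy":0,"wz":0,"dx":0,"dy":0,"dz":0.06,"hand":1},{"wx":0,"wy":0,"wz":0,"dx":-0.13,"dy":-0.03,"dz":0.04,"hand":1},{"wx":0,"wy":0,"wz":0,"dx":-0.13,"dy":-0.034,"dz":0,"hand":1},{"wx":0,"wy":0,"wz":0,"dx":0,"dy":0,"dz":0,"hand":1},{"wx":0,"wy":0,"wz":0,"dx":0,"dy":0,"dz":0,"hand":1}]'| grep -E "pos|force"
python3 -m jog '[{"wx":0,"wy":0,"wz":0,"dx":0,"dy":0,"dz":-0.03,"hand":1},{"wx":0,"wy":0,"wz":0,"dx":0,"dy":0,"dz":-0.03,"hand":1},{"wx":0,"wy":0,"wz":0,"dx":0,"dy":0,"dz":0,"hand":1},{"wx":0,"wy":0,"wz":0,"dx":0,"dy":0,"dz":0,"hand":1}]'| grep -E "pos|force"
python3 -m jog '[{"wx":0,"wy":0,"wz":0,"dx":0,"dy":0,"dz":-0.01,"hand":1},{"wx":0,"wy":0,"wz":0,"dx":0,"dy":0,"dz":0,"hand":1},{"wx":0,"wy":0,"wz":0,"dx":0,"dy":0,"dz":0,"hand":1}]'| grep -E "pos|force"
python3 - <<'E'
from h import *
a=snap('wrist','w15');st();look('square_block_a',.034);look('border_block',.034)
for cam in('top','side'):
    snap(cam); c=cont(cam,'case',proj(cam,[.618,-.093,.05]))
    if c is not None: print(fitbox([(cam,c)],[618,-93,101],.224,.154,0,.07))
E
```

```text
tool_pos: [0.5623, -0.0366, 0.0869]
contact_force: [0.4, 0.8, 0.4]
finger_force: 0.0
tool_pos: [0.5649, -0.0353, 0.0707]
contact_force: [-0.2, 0.3, 0.0]
finger_force: 0.0
tool_pos: [0.5648, -0.0356, 0.0692]
contact_force: [0.1, -0.3, 0.8]
finger_force: 0.0
t 35.98 [ 0.5648 -0.0356  0.0693] yaw 5.4 q7 -0.00 op -0.002 F [ 0.3  0.8 -0.1] 0.0
square_block_a 0.75 [296. 449. 320. 460.] [ 569.  -125.2] [10.6  6.8] 5.4
square_block_a 0.62 [396. 190. 565. 356.] [637.4 -27.7] [74.4 81.4] 13.3
square_block_a 0.21 [201. 154. 640. 466.] [613.2 -20.4] [199.8  98. ] 4.7
border_block 0.67 [510. 357. 543. 463.] [ 676.5 -106.8] [15.4 33.4] 10.8
(array([616.9, -94.3, 101. ]), np.float64(1.97))
(array([619.9, -92.8, 100.5]), np.float64(2.16))
```

```bash
python3 -m jog '[{"wx":0,"wy":0,"wz":0,"dx":0,"dy":0,"dz":-0.008,"hand":1},{"wx":0,"wy":0,"wz":0,"dx":0,"dy":0,"dz":0,"hand":1}]'| grep -E "pos|force"
python3 -m jog '[{"wx":0,"wy":0,"wz":0,"dx":0,"dy":0,"dz":-0.008,"hand":1},{"wx":0,"wy":0,"wz":0,"dx":0,"dy":0,"dz":0,"hand":1}]'| grep -E "pos|force"
python3 -m jog '[{"wx":0,"wy":0,"wz":0,"dx":0,"dy":0,"dz":-0.008,"hand":1},{"wx":0,"wy":0,"wz":0,"dx":0,"dy":0,"dz":0,"hand":1}]'| grep -E "pos|force"
python3 -m jog '[{"wx":0,"wy":0,"wz":0,"dx":0,"dy":0,"dz":-0.006,"hand":1},{"wx":0,"wy":0,"wz":0,"dx":0,"dy":0,"dz":0,"hand":1}]'| grep -E "pos|force"
```

```text
tool_pos: [0.5645, -0.0356, 0.0671]
contact_force: [-0.7, 0.0, 0.2]
finger_force: 0.0
tool_pos: [0.5644, -0.0357, 0.065]
contact_force: [0.2, -0.4, 0.1]
finger_force: 0.0
tool_pos: [0.5644, -0.0357, 0.063]
contact_force: [0.1, -0.2, 0.7]
finger_force: 0.0
tool_pos: [0.5647, -0.0357, 0.0625]
contact_force: [-1.6, -0.5, 6.2]
finger_force: 3.3
```

```bash
python3 -m jog '[{"wx":0,"wy":0,"wz":0,"dx":0,"dy":0,"dz":0.12,"hand":1},{"wx":0,"wy":0,"wz":0,"dx":0.09,"dy":-0.03,"dz":0.12,"hand":0.5},{"wx":0,"wy":0,"wz":0,"dx":0.09,"dy":-0.03,"dz":0.07,"hand":0.3},{"wx":0,"wy":0,"wz":0,"dx":0.09,"dy":0,"dz":0,"hand":0.3},{"wx":0,"wy":0,"wz":0,"dx":0,"dy":0,"dz":0,"hand":0.3}]'| grep -E "pos|force"
python3 -m jog '[{"wx":0,"wy":0,"wz":0,"dx":0,"dy":0,"dz":0,"hand":0.3},{"wx":0,"wy":0,"wz":0,"dx":0,"dy":0,"dz":0,"hand":0.3},{"wx":0,"wy":0,"wz":0,"dx":0,"dy":0,"dz":0,"hand":0.3},{"wx":0,"wy":0,"wz":0,"dx":0,"dy":0,"dz":0,"hand":0.3}]'| grep -E "pos|force"
cat > tilt.py <<'E'
from h import *
from scipy.spatial.transform import Rotation as Ro
def model(p):
    b=[];R=Ro.from_euler('zyx',[p[3],p[4],p[5]],degrees=True).as_matrix()
    for (a,c,z0,z1) in((.03,.03,0,.028),(.02,.009,.028,.056)):
        b.append(np.array([[i*a,j*c,z] for i in(-1,1) for j in(-1,1) for z in(z0,z1)])@R.T+np.array(p[:3])/1e3)
    return b
def rast(p,cam,shape):
    m=np.zeros(shape,np.uint8)
    for B in model(p):
        h=cv2.convexHull(np.array([proj(cam,X,CI[cam]) for X in B],np.float32)*16).astype(np.int32); cv2.fillConvexPoly(m,h,1,shift=4)
    return m
def mask(cam,q,near):
    for d in r.masks_of(cam,q):
        m=d['region'].astype(np.uint8)
        if m.sum()<50: continue
        ys,xs=np.where(m); print(cam,round(d['p'],2),np.round(d['bbox']),m.sum())
        if np.hypot(xs.mean()-near[0],ys.mean()-near[1])<60: return m
E
python3 - <<'E'
from tilt import *
ms=[]
for cam in('wrist','top'):
    snap(cam,'tl_'+cam); m=mask(cam,'square_block_a',proj(cam,[.630,-.02,.03],CI[cam]))
    if m is not None: ms.append((cam,m))
print([c for c,_ in ms])
for use in (ms,ms[:1]):
    def f(p): return sum(1-(lambda a:(a&m).sum()/max(1,(a|m).sum()))(rast(p,c,m.shape)) for c,m in use)
    best=None
    for t in((0,0),(5,0),(-5,0),(0,5),(0,-5)):
        x0=np.array([631,-20,8,12,*t],float)
        R=minimize(f,x0,method='Nelder-Mead',options=dict(initial_simplex=np.vstack([x0,x0+np.diag([5,5,5,5,5,5])]),maxfev=700))
        if best is None or R.fun<best.fun: best=R
    print(np.round(best.x,1),best.fun)
st()
E
```

```text
tool_pos: [0.6377, -0.0512, 0.1413]
contact_force: [1.1, 0.5, -0.2]
finger_force: 0.0
tool_pos: [0.6308, -0.0505, 0.1387]
contact_force: [-0.5, -0.8, 0.1]
finger_force: 0.0
wrist 0.8 [213. 346. 306. 447.] 3771
wrist 0.76 [267. 133. 376. 256.] 8276
top 0.77 [325. 198. 346. 228.] 389
['wrist', 'top']
[ 6.327e+02 -1.950e+01  1.070e+01  1.130e+01 -6.700e+00 -3.000e-01] 0.9300846036062802
[632.5 -22.1   4.1  14.1  -3.3  12.9] 0.3270401948842875
t 37.90 [ 0.6317 -0.0506  0.1392] yaw 5.4 q7 0.04 op 0.700 F [-0.2  0.2  1.1] 0.0
```

Run:
```python
from h import *
im=cv2.imread('pics/tl_wrist.png')[95:300,190:450]
g=cv2.cvtColor(im,cv2.COLOR_BGR2GRAY); s=cv2.cvtColor(im,cv2.COLOR_BGR2HSV)
G=cv2.resize(g,(65,42),interpolation=cv2.INTER_AREA); S=cv2.resize(s[:,:,1],(65,42),interpolation=cv2.INTER_AREA)
# letter: redness/saturation high -> wood block ; digits by brightness
for y in range(42): print(''.join((chr(ord('a')+min(25,int(G[y,x])//10)) if S[y,x]>115 else str(min(9,int(G[y,x])//26))) for x in range(65)))
```

```text
66666666666666666666666666666666666666666666677666666666666666666
66666666666666666666666666666666666666666666677666676666666666666
66666666666666666666666666666666666666666666677666666666666666666
66666666666666666666666666666666666666666666666666666666666666666
66666666666666666666666666666666666666666666666666666666666666666
66666666666666666666666666666666666666666666666665444456666666666
66666666666666666666666666666666666665666666666665333346666666666
66666666666666666666666656666666666666666666666665333346666666666
6666666666666666566666666666666665544jiijkl5666665333346666666666
6666666666666666666666666666665jjjkkllliknnm666665333346666666666
666666666666666666666666666666mmnnnnnnmiknnm666666333346666666666
666666666666666666666666666666mnnnnnnnmiknnm566666333336666666666
5555554444555666666666666666665mnnnnnnnjjnnm566666333336666666666
43455555443i3455666666666666665mnnnnnnnkinnnn66666333336666666666
444555565554ii34444555544445555mnnnnnmnkimnnm54444333336666666666
44444444444443h3344444444444444llmmmmmmlimnnl44444333336664455666
444444444444443h234444444443333ijiiiiijigjkk
[... 971 characters left out ...]
433333iihiiiiiiihfghhgff3432223444466444
44444444334334444444444444hffffgggiihhhgggfggggggh432223444444444
44444444333333333344444444hgggggggghhhhhhhhiiiiiih332223444444444
4444443hhhhhhhhh3333444444hhhhhhhhiiiiiiiiiiiiiiii332223444444444
44444hhi3333333hghhh344444hhhhhhhhiiiiiiiiiiiiiiii332223444455444
44433333444444433ihh334444hhhhhhhhiiiiiiiiiiiiiiiij32223444466544
4433444444444444433hg23444ihhhhhhhhiiiiiiiiiiiiiiij32223444467655
43344444444444434443hg2344ihhhihhhhiiiiiiiiiiiiihii32223444467666
434444444444444444443hg3554hihhhhhhiiiiiiiiiiiiiiii32222444566666
3444433223333334444443h3465hihhihhhiiiiiiiiiiiiiiii32221234666666
44442111111111344444443h465hihhihhhiiiiiiiiiiiiiih111111111256666
```

The character dump shows square_block_a lying on its side in the cell: the bar points toward −x and the 60 mm edge is up, which matches the touch at z = 0.066. I'll lift it out by its bar, topple it upright on the table, and pack it again.

Run:
```python
from h import *
ci=r.camera_info('wrist'); st()
f=lambda c,rw,z:np.round(onz('wrist',190+4*(c+.0),95+4.88*rw,z,ci)[:2],4)
print('top face',f(30.5,9.5,.066),f(44.5,8.5,.066),f(50,31,.066),f(33,31,.066))
print('bar',f(18.5,18,.05),f(19,24.5,.05),f(31,17,.056),f(32,24.5,.056))
print('wall inner rim',f(50.5,9,.07),f(52.,31,.07), 'knob',f(5,24,.062))
```

```text
t 37.90 [ 0.6317 -0.0506  0.1392] yaw 5.4 q7 0.04 op 0.700 F [-0.2  0.2  1.1] 0.0
top face [0.6235 0.0106] [0.6508 0.0155] [ 0.6693 -0.0392] [ 0.6337 -0.0425]
bar [ 0.5994 -0.0144] [ 0.6016 -0.0318] [ 0.6262 -0.0085] [ 0.6301 -0.0279]
wall inner rim [0.6621 0.0155] [ 0.6726 -0.0377] knob [ 0.5734 -0.0307]
```

```bash
python3 -m jog '[{"wx":0,"wy":0,"wz":0.059,"dx":-0.005,"dy":0.0085,"dz":0,"hand":0.65},{"wx":0,"wy":0,"wz":0.059,"dx":-0.005,"dy":0.0085,"dz":0,"hand":0.65},{"wx":0,"wy":0,"wz":0.059,"dx":-0.005,"dy":0.0085,"dz":0,"hand":0.65},{"wx":0,"wy":0,"wz":0.059,"dx":-0.005,"dy":0.0085,"dz":0,"hand":0.65},{"wx":0,"wy":0,"wz":0.059,"dx":-0.005,"dy":0.0085,"dz":0,"hand":0.65}]'>/dev/null
python3 -m jog '[{"wx":0,"wy":0,"wz":0.059,"dx":-0.005,"dy":0.0085,"dz":0,"hand":0.65},{"wx":0,"wy":0,"wz":0.059,"dx":-0.005,"dy":0.0085,"dz":0,"hand":0.65},{"wx":0,"wy":0,"wz":0.059,"dx":-0.005,"dy":0.0085,"dz":0,"hand":0.65},{"wx":0,"wy":0,"wz":0.059,"dx":-0.005,"dy":0.0085,"dz":0,"hand":0.65},{"wx":0,"wy":0,"wz":0.059,"dx":-0.005,"dy":0.0085,"dz":0,"hand":0.65}]'>/dev/null
python3 -m jog '[{"wx":0,"wy":0,"wz":0.059,"dx":-0.005,"dy":0.0085,"dz":0,"hand":0.65},{"wx":0,"wy":0,"wz":0.059,"dx":-0.005,"dy":0.0085,"dz":0,"hand":0.65},{"wx":0,"wy":0,"wz":0.059,"dx":-0.005,"dy":0.0085,"dz":0,"hand":0.65},{"wx":0,"wy":0,"wz":0.059,"dx":-0.005,"dy":0.0085,"dz":0,"hand":0.65},{"wx":0,"wy":0,"wz":0,"dx":0,"dy":0,"dz":0,"hand":0.65}]'
python3 -m jog '[{"wx":0,"wy":0,"wz":0,"dx":0,"dy":0,"dz":0,"hand":0.65},{"wx":0,"wy":0,"wz":0,"dx":0,"dy":0,"dz":0,"hand":0.65},{"wx":0,"wy":0,"wz":0,"dx":0,"dy":0,"dz":0,"hand":0.65},{"wx":0,"wy":0,"wz":0,"dx":0,"dy":0,"dz":0,"hand":0.65}]'
python3 - <<'E'
from h import *
st(); im=snap('wrist','tl2')[180:370,220:420]
g=cv2.cvtColor(im,cv2.COLOR_RGB2GRAY); s=cv2.cvtColor(im,cv2.COLOR_RGB2HSV)
G=cv2.resize(g,(60,36),interpolation=cv2.INTER_AREA); S=cv2.resize(s[:,:,1],(60,36),interpolation=cv2.INTER_AREA)
for y in range(36): print(''.join((chr(ord('a')+min(25,int(G[y,x])//10)) if S[y,x]>115 else str(min(9,int(G[y,x])//26))) for x in range(60)))
E
```

```text
clock: 39.15
tool_pos: [0.6142, -0.0207, 0.1392]
eef_rot: [-0.089, 0.996, 0.0, -0.0]
contact_force: [-0.0, -0.1, -0.3]
opening: 0.348
finger_force: 0.0
clock: 39.48
tool_pos: [0.6147, -0.0211, 0.1394]
eef_rot: [-0.087, 0.996, -0.0, 0.0]
contact_force: [0.4, 0.3, 0.1]
opening: 0.347
finger_force: 0.0
t 39.48 [ 0.6147 -0.0211  0.1394] yaw 100.0 q7 1.21 op 0.347 F [0.4 0.3 0.1] 0.0
4444443h3444444444444444443444444444445666666533335666777776
444444334444444444444444444444444444444666666533335666666667
44444i344444444444444444444444444444444666666433335666666666
444433444444444444444444444444444444444566666533336666777777
443344444444444444444444444444444444444455555433336666677777
434444444444444444444444444444444444444444444433336666666665
4444444444444444444444443hgggggg4444444444444433335666555544
444444444444444444444444feefffee2444444444444333334444444444
hhhhhhhhhh34444444444443eeffffffg444444444444333334444444444
gggggggggf3444444444444gffffffffg444444444444333334444554444
hhhhhhhhgf3444444444444hffffffffg444444444444333334445665444
iiiiiiiigf3444444444444hfffffffff44444444444433
[... 777 characters left out ...]
hhhhggggggg111111111111113677
m2111111111111111fffffffffffgggggggghhhhhhe11111111111111267
21111111111111111hiiiiiiiiiiiiiiiiiiiiiiii111111111111111125
11111111111111111hiiiiiiiiiiiiiiiiiiiiiiii111111111111111112
111111111111111112333333333333333333333333111111111111111111
111111111111111112333333333333333333333333111111111111111111
111111111111111112333333333333333333333333111111111111111111
111110111111110113333333333333333333333333111111111111111111
111111111111101123333333333333333333333333211111111111111111
111111111111101123333333333333333333333333311111111111111111
111111111111101133333333333333333333333343321111111111111111
111111111111111122222222222222222222222222221111111111111111
```

Run:
```python
from h import *
ci=r.camera_info('wrist'); st()
for u,v,z in((313,213,.056),(313,275,.066),(313,325,.066)): print(np.round(onz('wrist',u,v,z,ci),4))
```

```text
t 39.53 [ 0.6147 -0.021   0.1394] yaw 100.0 q7 1.21 op 0.349 F [ 0.5 -0.4  0.8] 0.0
[ 0.5936 -0.0266  0.056 ]
[ 0.625 -0.021  0.066]
[ 0.654 -0.016  0.066]
```

```bash
python3 -m jog '[{"wx":0,"wy":0,"wz":0,"dx":-0.017,"dy":-0.006,"dz":-0.04,"hand":0.65},{"wx":0,"wy":0,"wz":0,"dx":0,"dy":0,"dz":-0.08,"hand":0.65},{"wx":0,"wy":0,"wz":0,"dx":0,"dy":0,"dz":-0.08,"hand":0.65},{"wx":0,"wy":0,"wz":0,"dx":0,"dy":0,"dz":-0.06,"hand":0.65},{"wx":0,"wy":0,"wz":0,"dx":0,"dy":0,"dz":-0.04,"hand":0.65}]'
python3 -m jog '[{"wx":0,"wy":0,"wz":0,"dx":0,"dy":0,"dz":-0.04,"hand":0.65},{"wx":0,"wy":0,"wz":0,"dx":0,"dy":0,"dz":-0.03,"hand":0.65},{"wx":0,"wy":0,"wz":0,"dx":0,"dy":0,"dz":-0.02,"hand":0.65},{"wx":0,"wy":0,"wz":0,"dx":0,"dy":0,"dz":-0.01,"hand":0.65},{"wx":0,"wy":0,"wz":0,"dx":0,"dy":0,"dz":0,"hand":0.65}]'
```

```text
clock: 39.95
tool_pos: [0.6096, -0.0226, 0.0628]
eef_rot: [-0.087, 0.996, -0.0, -0.001]
contact_force: [-0.2, 0.3, -0.1]
opening: 0.352
finger_force: 0.0
clock: 40.37
tool_pos: [0.6104, -0.0224, 0.0392]
eef_rot: [-0.087, 0.996, 0.0, -0.0]
contact_force: [-0.4, 0.0, 0.0]
opening: 0.346
finger_force: 0.0
```

```bash
python3 -m jog '[{"wx":0,"wy":0,"wz":0,"dx":0,"dy":0,"dz":0,"hand":1},{"wx":0,"wy":0,"wz":0,"dx":0,"dy":0,"dz":0,"hand":1},{"wx":0,"wy":0,"wz":0,"dx":0,"dy":0,"dz":0,"hand":1},{"wx":0,"wy":0,"wz":0,"dx":0,"dy":0,"dz":0,"hand":1},{"wx":0,"wy":0,"wz":0,"dx":0,"dy":0,"dz":0,"hand":1}]' 40
python3 -m jog '[{"wx":0,"wy":0,"wz":0,"dx":0,"dy":0,"dz":0.02,"hand":1},{"wx":0,"wy":0,"wz":0,"dx":0,"dy":0,"dz":0.04,"hand":1},{"wx":0,"wy":0,"wz":0,"dx":0,"dy":0,"dz":0.06,"hand":1},{"wx":0,"wy":0,"wz":0,"dx":0,"dy":0,"dz":0.1,"hand":1},{"wx":0,"wy":0,"wz":0,"dx":0,"dy":0,"dz":0.1,"hand":1}]'
python3 -m jog '[{"wx":0,"wy":0,"wz":0,"dx":0,"dy":0.05,"dz":0.08,"hand":1},{"wx":0,"wy":0,"wz":0,"dx":-0.006,"dy":0.13,"dz":0,"hand":1},{"wx":0,"wy":0,"wz":0,"dx":-0.006,"dy":0.14,"dz":0,"hand":1},{"wx":0,"wy":0,"wz":0,"dx":-0.006,"dy":0.14,"dz":0,"hand":1},{"wx":0,"wy":0,"wz":0,"dx":-0.006,"dy":0.14,"dz":0,"hand":1}]'
python3 -m jog '[{"wx":0,"wy":0,"wz":0,"dx":-0.006,"dy":0.14,"dz":0,"hand":1},{"wx":0,"wy":0,"wz":0,"dx":-0.006,"dy":0.14,"dz":0,"hand":1},{"wx":0,"wy":0,"wz":0,"dx":-0.006,"dy":0.13,"dz":0,"hand":1},{"wx":0,"wy":0,"wz":0,"dx":0,"dy":0.06,"dz":0,"hand":1},{"wx":0,"wy":0,"wz":0,"dx":0,"dy":0,"dz":0,"hand":1}]'
python3 -m jog '[{"wx":0,"wy":0,"wz":0,"dx":0,"dy":0,"dz":-0.06,"hand":1},{"wx":0,"wy":0,"wz":0,"dx":0,"dy":0,"dz":-0.1,"hand":1},{"wx":0,"wy":0,"wz":0,"dx":0,"dy":0,"dz":-0.1,"hand":1},{"wx":0,"wy":0,"wz":0,"dx":0,"dy":0,"dz":-0.06,"hand":1},{"wx":0,"wy":0,"wz":0,"dx":0,"dy":0,"dz":-0.04,"hand":1}]'
python3 -m jog '[{"wx":0,"wy":0,"wz":0,"dx":0,"dy":0,"dz":-0.02,"hand":1},{"wx":0,"wy":0,"wz":0,"dx":0,"dy":0,"dz":-0.01,"hand":1},{"wx":0,"wy":0,"wz":0,"dx":0,"dy":0,"dz":0,"hand":1}]'
```

```text
clock: 40.78
tool_pos: [0.6108, -0.0224, 0.0399]
eef_rot: [-0.087, 0.996, -0.0, 0.0]
contact_force: [0.3, 0.1, 3.2]
opening: 0.202
finger_force: 39.9
clock: 41.2
tool_pos: [0.6097, -0.0224, 0.1203]
eef_rot: [-0.088, 0.996, 0.0, -0.001]
contact_force: [-0.0, 0.1, -0.5]
opening: 0.201
finger_force: 39.9
clock: 41.62
tool_pos: [0.6042, 0.1289, 0.1404]
eef_rot: [-0.087, 0.996, 0.0, 0.0]
contact_force: [0.0, 0.4, -0.6]
opening: 0.199
finger_force: 39.9
clock: 42.03
tool_pos: [0.5985, 0.2512, 0.1403]
eef_rot: [-0.091, 0.996, 0.002, 0.0]
contact_force: [-0.9, -0.1, 0.0]
opening: 0.199
finger_force: 39.9
clock: 42.45
tool_pos: [0.5996, 0.2413, 0.0474]
eef_rot: [-0.086, 0.996, -0.002, -0.001]
contact_force: [-0.0, -1.3, -0.3]
opening: 0.203
finger_force: 39.9
clock: 42.7
tool_pos: [0.6003, 0.2444, 0.0421]
eef_rot: [-0.087, 0.996, -0.0, 0.0]
contact_force: [0.1, 0.2, -1.4]
opening: 0.201
finger_force: 39.9
```

```bash
python3 -m jog '[{"wx":0,"wy":0,"wz":0,"dx":0,"dy":0,"dz":-0.01,"hand":1},{"wx":0,"wy":0,"wz":0,"dx":0,"dy":0,"dz":-0.01,"hand":1},{"wx":0,"wy":0,"wz":0,"dx":0,"dy":0,"dz":-0.005,"hand":1},{"wx":0,"wy":0,"wz":0,"dx":0,"dy":0,"dz":0,"hand":1}]'
python3 -m jog '[{"wx":0,"wy":0,"wz":0,"dx":0,"dy":0,"dz":-0.004,"hand":1},{"wx":0,"wy":0,"wz":0,"dx":0,"dy":0,"dz":0,"hand":1},{"wx":0,"wy":0,"wz":0,"dx":0,"dy":0,"dz":0,"hand":1}]'
```

```text
clock: 43.03
tool_pos: [0.5999, 0.2451, 0.0357]
eef_rot: [-0.088, 0.996, 0.0, 0.0]
contact_force: [0.0, -0.6, -1.2]
opening: 0.206
finger_force: 39.9
clock: 43.28
tool_pos: [0.5999, 0.2451, 0.0346]
eef_rot: [-0.088, 0.996, 0.0, 0.0]
contact_force: [0.4, 0.1, -0.9]
opening: 0.198
finger_force: 39.9
```

```bash
python3 -m jog '[{"wx":0,"wy":0,"wz":0,"dx":0,"dy":0,"dz":-0.002,"hand":0.63},{"wx":0,"wy":0,"wz":0,"dx":0,"dy":0,"dz":0,"hand":0.63},{"wx":0,"wy":0,"wz":0,"dx":0,"dy":0,"dz":0,"hand":0.63},{"wx":0,"wy":0,"wz":0,"dx":0,"dy":0,"dz":0.02,"hand":0.63},{"wx":0,"wy":0,"wz":0,"dx":0,"dy":0,"dz":0.02,"hand":0.63}]'
python3 -m jog '[{"wx":0,"wy":0,"wz":0,"dx":0.016,"dy":0.003,"dz":0,"hand":0.63},{"wx":0,"wy":0,"wz":0,"dx":0.016,"dy":0.003,"dz":0,"hand":0.63},{"wx":0,"wy":0,"wz":0,"dx":0.016,"dy":0.003,"dz":0,"hand":0.63},{"wx":0,"wy":0,"wz":0,"dx":0.016,"dy":0.003,"dz":0,"hand":0.63},{"wx":0,"wy":0,"wz":0,"dx":0.016,"dy":0.003,"dz":0,"hand":0.63}]'
python3 -m jog '[{"wx":0,"wy":0,"wz":0,"dx":0.016,"dy":0.003,"dz":0.004,"hand":0.63},{"wx":0,"wy":0,"wz":0,"dx":0.016,"dy":0.003,"dz":0.004,"hand":0.63},{"wx":0,"wy":0,"wz":0,"dx":0.016,"dy":0.003,"dz":0.004,"hand":0.63},{"wx":0,"wy":0,"wz":0,"dx":0.016,"dy":0.003,"dz":0.004,"hand":0.63},{"wx":0,"wy":0,"wz":0,"dx":0.016,"dy":0.003,"dz":0.004,"hand":0.63}]'
python3 -m jog '[{"wx":0,"wy":0,"wz":0,"dx":0.016,"dy":0.003,"dz":0.004,"hand":0.63},{"wx":0,"wy":0,"wz":0,"dx":0.016,"dy":0.003,"dz":0.004,"hand":0.63},{"wx":0,"wy":0,"wz":0,"dx":0,"dy":0,"dz":0,"hand":0.63},{"wx":0,"wy":0,"wz":0,"dx":0,"dy":0,"dz":0,"hand":0.63},{"wx":0,"wy":0,"wz":0,"dx":0,"dy":0,"dz":0,"hand":0.63}]'
cat >> h.py <<'E'
def asc(im,x0,y0,x1,y1,w=64,h=38):
    im=im[y0:y1,x0:x1]; g=cv2.cvtColor(im,cv2.COLOR_RGB2GRAY); s=cv2.cvtColor(im,cv2.COLOR_RGB2HSV)
    G=cv2.resize(g,(w,h),interpolation=cv2.INTER_AREA); S=cv2.resize(s[:,:,1],(w,h),interpolation=cv2.INTER_AREA)
    for y in range(h): print(''.join((chr(ord('a')+min(25,int(G[y,x])//10)) if S[y,x]>115 else str(min(9,int(G[y,x])//26))) for x in range(w)))
E
python3 - <<'E'
from h import *
st(); im=snap('wrist','tl3'); look('square_block_a',.028); asc(im,200,180,440,480,48,38)
E
```

```text
clock: 43.7
tool_pos: [0.5998, 0.245, 0.0443]
eef_rot: [-0.088, 0.996, -0.0, -0.0]
contact_force: [0.3, 0.0, -0.8]
opening: 0.373
finger_force: 0.0
clock: 44.12
tool_pos: [0.6204, 0.2488, 0.0439]
eef_rot: [-0.087, 0.996, 0.0, -0.0]
contact_force: [-0.0, -0.1, 0.2]
opening: 0.368
finger_force: 0.2
clock: 44.53
tool_pos: [0.6403, 0.2527, 0.0492]
eef_rot: [-0.088, 0.996, 0.0, 0.0]
contact_force: [-0.7, -0.4, -0.5]
opening: 0.371
finger_force: 0.0
clock: 44.95
tool_pos: [0.6477, 0.2541, 0.051]
eef_rot: [-0.088, 0.996, -0.0, -0.0]
contact_force: [0.7, -0.3, 0.1]
opening: 0.369
finger_force: 0.0
t 44.95 [0.6477 0.2541 0.051 ] yaw 100.0 q7 0.88 op 0.369 F [ 0.7 -0.3  0.1] 0.0
square_block_a 0.88 [250. 267. 386. 433.] [659.3 257. ] [44.1 56.8] 10.1
333333333344444444444566666666666666666666666666
333333333333333333444445666666666666666666666666
444443333333333333333334555556666655555555556666
444444444444443333333443446665666666666666665555
4444444444444444444444444k4455666666666666666666
444444444434434444444444444445655444444444456666
333344444444433333333333334444455444444433355555
444433
[... 812 characters left out ...]
11111111111112
121211222222222222222222222222222222222222222222
222222222222222222222222222222222222222222222222
222222222222222222222222222222222222222222222222
222222222222222222222222222222222222222222222222
222222222222222222222222222222222222222222222222
111111111111455544322222222245555553111111111111
0000112555556666666gffffffff56666665554331111111
0001114556666666666kfffffffg56666666544442111111
001112666655556666665555555566666654444564111111
001114666666666666555566666666665444455555211110
000126666666666666666666655555544445555555411111
ffffhkkkkkkkkkkkkklllkkkkkkkkkjiiikkkkkkkjjfffff
111111111111111111111111111111111111111111111111
000111111111111111111111111111111111111111111100
```

```bash
python3 -m jog '[{"wx":0,"wy":0,"wz":0,"dx":0,"dy":0,"dz":0.05,"hand":0.5},{"wx":0,"wy":0,"wz":0,"dx":0,"dy":0,"dz":0.14,"hand":0.3},{"wx":0,"wy":0,"wz":0,"dx":0.1,"dy":0.016,"dz":0.1,"hand":0.3},{"wx":0,"wy":0,"wz":0,"dx":0.1,"dy":0.016,"dz":0.05,"hand":0.3},{"wx":0,"wy":0,"wz":0,"dx":0,"dy":0,"dz":0,"hand":0.3}]'
python3 -m jog '[{"wx":0,"wy":0,"wz":0,"dx":0,"dy":0,"dz":0,"hand":0.3},{"wx":0,"wy":0,"wz":0,"dx":0,"dy":0,"dz":0,"hand":0.3},{"wx":0,"wy":0,"wz":0,"dx":0,"dy":0,"dz":0,"hand":0.3}]'
python3 - <<'E'
from h import *
st(); im=snap('wrist','tl4'); look('square_block_a',.028); dark(im,.056,70)
snap('top');look('square_block_a',.028,'top')
for cam in('top','side'):
    snap(cam); c=cont(cam,'case',proj(cam,[.618,-.093,.05]))
    if c is not None: print(fitbox([(cam,c)],[618,-93,101],.224,.154,0,.07))
E
```

```text
clock: 45.47
tool_pos: [0.7044, 0.2632, 0.1418]
eef_rot: [-0.086, 0.996, 0.002, 0.006]
contact_force: [0.2, -1.0, -0.1]
opening: 0.692
finger_force: 0.0
clock: 45.72
tool_pos: [0.6961, 0.2618, 0.1352]
eef_rot: [-0.088, 0.996, -0.0, -0.001]
contact_force: [0.7, 0.0, -0.2]
opening: 0.701
finger_force: 0.0
t 45.72 [0.6961 0.2618 0.1352] yaw 100.1 q7 1.00 op 0.701 F [ 0.7  0.  -0.2] 0.0
square_block_a 0.87 [268. 153. 370. 254.] [675.5 260.1] [60.2 59.4] 10.1
dark [204   0  56  10 389] [581.8 200.8] [ 3.9 26. ] 9.7
dark [   0  226  126   94 2467] [733.1 120. ] [54.9 74.1] 10.5
dark [ 172  291   63   29 1305] [736.9 203.6] [17.  35.7] 10.3
dark [ 403  291   63   29 1321] [713.9 332.5] [17.  36.2] 9.9
dark [ 512  310  128   10 1210] [705.5 414.7] [ 5.6 75.2] 9.7
square_block_a 0.66 [399. 217. 434. 248.] [ 599.2 -170.2] [63.7 63.6] 11.1
square_block_a 0.58 [368. 224. 399. 253.] [ 582.7 -101.7] [59.6 59.1] 1.2
square_block_a 0.5 [266. 120. 315. 171.] [772.3  89.3] [109.7 107.7] 1.7
(array([617.4, -93.5, 100.9]), np.float64(0.74))
(array([620.3, -92.3, 100.6]), np.float64(0.76))
```

```bash
python3 -m jog '[{"wx":0,"wy":0,"wz":0,"dx":-0.041,"dy":-0.004,"dz":-0.03,"hand":0.4},{"wx":0,"wy":0,"wz":0,"dx":-0.041,"dy":-0.003,"dz":-0.08,"hand":0.5},{"wx":0,"wy":0,"wz":0,"dx":0,"dy":0,"dz":-0.08,"hand":0.5},{"wx":0,"wy":0,"wz":0,"dx":0,"dy":0,"dz":-0.07,"hand":0.5},{"wx":0,"wy":0,"wz":0,"dx":0,"dy":0,"dz":-0.05,"hand":0.5}]'
python3 -m jog '[{"wx":0,"wy":0,"wz":0,"dx":0,"dy":0,"dz":-0.04,"hand":0.6},{"wx":0,"wy":0,"wz":0,"dx":0,"dy":0,"dz":-0.03,"hand":0.6},{"wx":0,"wy":0,"wz":0,"dx":0,"dy":0,"dz":-0.018,"hand":0.6},{"wx":0,"wy":0,"wz":0,"dx":0,"dy":0,"dz":0,"hand":0.6},{"wx":0,"wy":0,"wz":0,"dx":0,"dy":0,"dz":0,"hand":0.6}]'
python3 -m jog '[{"wx":0,"wy":0,"wz":0,"dx":0,"dy":0,"dz":0,"hand":1},{"wx":0,"wy":0,"wz":0,"dx":0,"dy":0,"dz":0,"hand":1},{"wx":0,"wy":0,"wz":0,"dx":0,"dy":0,"dz":0,"hand":1},{"wx":0,"wy":0,"wz":0,"dx":0,"dy":0,"dz":0,"hand":1}]' 30
```

```text
clock: 46.53
tool_pos: [0.6765, 0.2599, 0.0568]
eef_rot: [-0.088, 0.996, -0.0, -0.001]
contact_force: [-0.8, 0.0, -0.0]
opening: 0.502
finger_force: 0.0
clock: 46.95
tool_pos: [0.6778, 0.2606, 0.037]
eef_rot: [-0.087, 0.996, 0.0, 0.0]
contact_force: [-0.2, -0.4, 1.2]
opening: 0.399
finger_force: 0.0
clock: 47.28
tool_pos: [0.6779, 0.2605, 0.0374]
eef_rot: [-0.087, 0.996, 0.0, 0.001]
contact_force: [0.3, -0.3, 2.3]
opening: 0.204
finger_force: 30.0
```

```bash
python3 -m jog '[{"wx":0,"wy":0,"wz":0,"dx":0,"dy":0,"dz":0.08,"hand":1},{"wx":0,"wy":0,"wz":0,"dx":0,"dy":0,"dz":0.14,"hand":1},{"wx":0,"wy":0,"wz":0,"dx":0,"dy":0,"dz":0.14,"hand":1},{"wx":0,"wy":0,"wz":0,"dx":-0.0185,"dy":-0.12,"dz":0.06,"hand":1},{"wx":0,"wy":0,"wz":0,"dx":-0.0185,"dy":-0.14,"dz":0,"hand":1}]'
python3 -m jog '[{"wx":0,"wy":0,"wz":0,"dx":-0.0185,"dy":-0.14,"dz":0,"hand":1},{"wx":0,"wy":0,"wz":0,"dx":-0.0185,"dy":-0.14,"dz":0,"hand":1},{"wx":0,"wy":0,"wz":0.003,"dx":-0.0185,"dy":-0.14,"dz":0,"hand":1},{"wx":0,"wy":0,"wz":0.003,"dx":-0.0185,"dy":-0.14,"dz":0,"hand":1},{"wx":0,"wy":0,"wz":0,"dx":-0.0185,"dy":-0.14,"dz":0,"hand":1}]'
python3 -m jog '[{"wx":0,"wy":0,"wz":0,"dx":-0.0185,"dy":-0.12,"dz":0,"hand":1},{"wx":0,"wy":0,"wz":0,"dx":0,"dy":-0.04,"dz":0,"hand":1},{"wx":0,"wy":0,"wz":0,"dx":0,"dy":0,"dz":0,"hand":1},{"wx":0,"wy":0,"wz":0,"dx":0,"dy":0,"dz":0,"hand":1},{"wx":0,"wy":0,"wz":0,"dx":0,"dy":0,"dz":0,"hand":1}]'
python3 - <<'E'
from h import *
st(); im=snap('wrist','p1'); z=r.get_state()['tool_pos'][2]; look('square_block_a',z-.0373+.028); asc(im,60,0,480,330,70,42); ci=CI['wrist']
E
```

```text
clock: 47.7
tool_pos: [0.6699, 0.201, 0.147]
eef_rot: [-0.09, 0.996, 0.004, 0.004]
contact_force: [0.7, 0.1, -0.2]
opening: 0.205
finger_force: 30.0
clock: 48.12
tool_pos: [0.6445, 0.0186, 0.1418]
eef_rot: [-0.094, 0.996, -0.0, 0.0]
contact_force: [0.6, -0.9, -0.3]
opening: 0.201
finger_force: 30.0
clock: 48.53
tool_pos: [0.6407, -0.0165, 0.1419]
eef_rot: [-0.095, 0.995, 0.001, 0.001]
contact_force: [-0.3, -0.7, -0.6]
opening: 0.199
finger_force: 30.0
t 48.53 [ 0.6407 -0.0165  0.1419] yaw 100.9 q7 1.25 op 0.199 F [-0.3 -0.7 -0.6] 30.0
square_block_a 0.75 [ 10.  68. 146. 175.] [ 588.9 -110.1] [36.7 43. ] 10.6
square_block_a 0.7 [239. 213. 397. 364.] [635.  -16.4] [62.1 59.1] 10.9
7777777766677766654444444444444444444444566666667777777777777777777766
7777777777667777754444444444444444444444566666677776677777777777777777
7777777766666666654444444444444444444444566666666667777777776667777777
7777777754444444444444444444444444444444677777777777777777777777766667
5555555544444444444444444444444444444444455555555555555677666667777766
333333333333333333333333333333333333333333333333333333347
[... 1869 characters left out ...]
iiiiigffffegijjjloljjijiijjjijigggggghjjjjjjjjj66555555566666
oonmmmmmmlllllkkkihijjjjjmonjjiiiiiiiiieeeeeeeeiiiiiiiji66555555576666
oooooooooooooooooljjjjijjknnjiiiiiiiiiheeeeeeeegiiiiiiii65555555677777
mmmmmmmmmmmmmmmmmljiiiiiikmmkiiiiiiiiiheeefffffgiiiijjji44555555677777
333333333333333333333333333333iiiiiiiigfffffffffiiiiiiij66444445677777
333333333333333333333333333333iih2112fffffffffff22212hij77555555777777
333333333333333333333333333333ih1111111ffffffffe111111hk77776777777777
333333333222222222222222222223i11111111ffffffffe1111111k64444444444444
666666641111111111111111111113211111111ffffffffe1111111261111111111111
666776311111111111111111111111111111111ffffffffd1111111121111111111111
```

Run:
```python
from h import *
CI['wrist']=r.camera_info('wrist');st(); an=np.radians(-79.3);c=np.array([.6187,-.093])
e1=np.array([np.cos(an),np.sin(an)]);e2=np.array([-e1[1],e1[0]])
for n,u,v,z in(('border end',246,196,.034),('wall in',387,180,.07),('pot b knob',60+41*6,14*7.86,.062),('rim near in',300,5*7.86,.07)):
    p=onz('wrist',u,v,z)[:2]-c; print(n,p@e1,p@e2)
for n,p in(('block',[.635,-.0164]),('tcp',r.get_state()['tool_pos'][:2])): print(n,(np.array(p)-c)@e1,(np.array(p)-c)@e2)
```

```text
t 48.63 [ 0.6406 -0.0165  0.1418] yaw 100.9 q7 1.25 op 0.204 F [ 0.   0.5 -0.3] 30.0
border end -0.029534883387389424 0.008966753650281612
wall in -0.10661173610309657 -0.005253884882220519
pot b knob -0.06582872275075145 -0.038983403351653
rim near in -0.0633225554960768 -0.07032603387816544
block -0.07224177438445602 0.030238651322196122
tcp -0.07111777006959769 0.03576737592858789
```

```bash
python3 -m jog '[{"wx":0,"wy":0,"wz":0,"dx":0.004,"dy":-0.016,"dz":-0.04,"hand":1},{"wx":0,"wy":0,"wz":0,"dx":0,"dy":0,"dz":-0.08,"hand":1},{"wx":0,"wy":0,"wz":0,"dx":0,"dy":0,"dz":-0.08,"hand":1},{"wx":0,"wy":0,"wz":0,"dx":0,"dy":0,"dz":-0.06,"hand":1},{"wx":0,"wy":0,"wz":0,"dx":0,"dy":0,"dz":-0.04,"hand":1}]'
python3 -m jog '[{"wx":0,"wy":0,"wz":0,"dx":0,"dy":0,"dz":-0.03,"hand":1},{"wx":0,"wy":0,"wz":0,"dx":0,"dy":0,"dz":-0.02,"hand":1},{"wx":0,"wy":0,"wz":0,"dx":0,"dy":0,"dz":-0.015,"hand":1},{"wx":0,"wy":0,"wz":0,"dx":0,"dy":0,"dz":-0.01,"hand":1},{"wx":0,"wy":0,"wz":0,"dx":0,"dy":0,"dz":0,"hand":1}]'
python3 -m jog '[{"wx":0,"wy":0,"wz":0,"dx":0,"dy":0,"dz":-0.006,"hand":1},{"wx":0,"wy":0,"wz":0,"dx":0,"dy":0,"dz":0,"hand":1},{"wx":0,"wy":0,"wz":0,"dx":0,"dy":0,"dz":-0.006,"hand":1},{"wx":0,"wy":0,"wz":0,"dx":0,"dy":0,"dz":0,"hand":1}]'
```

```text
clock: 49.05
tool_pos: [0.6403, -0.0231, 0.0641]
eef_rot: [-0.094, 0.996, 0.0, -0.001]
contact_force: [0.2, -0.2, -0.9]
opening: 0.202
finger_force: 30.0
clock: 49.47
tool_pos: [0.6415, -0.0236, 0.0479]
eef_rot: [-0.093, 0.996, 0.0, 0.0]
contact_force: [0.4, -0.3, -0.3]
opening: 0.197
finger_force: 30.0
clock: 49.8
tool_pos: [0.6415, -0.0237, 0.0449]
eef_rot: [-0.093, 0.996, 0.0, 0.0]
contact_force: [-0.5, 0.6, -0.5]
opening: 0.203
finger_force: 30.0
```

```bash
python3 -m jog '[{"wx":0,"wy":0,"wz":0,"dx":0,"dy":0,"dz":-0.005,"hand":1},{"wx":0,"wy":0,"wz":0,"dx":0,"dy":0,"dz":0,"hand":1},{"wx":0,"wy":0,"wz":0,"dx":0,"dy":0,"dz":0,"hand":0.66},{"wx":0,"wy":0,"wz":0,"dx":0,"dy":0,"dz":0,"hand":0.66},{"wx":0,"wy":0,"wz":0,"dx":0,"dy":0,"dz":0,"hand":0.66}]'
python3 -m jog '[{"wx":0,"wy":0,"wz":0,"dx":0,"dy":0,"dz":0.02,"hand":0.66},{"wx":0,"wy":0,"wz":0,"dx":0,"dy":0,"dz":0.04,"hand":0.66},{"wx":0,"wy":0,"wz":0,"dx":0,"dy":0,"dz":0.1,"hand":0.66},{"wx":0,"wy":0,"wz":0,"dx":0,"dy":0,"dz":0.13,"hand":0.66},{"wx":0,"wy":0,"wz":0,"dx":0.1,"dy":0.05,"dz":0.13,"hand":0.66}]'
python3 -m jog '[{"wx":0,"wy":0,"wz":0,"dx":0.1,"dy":0,"dz":0,"hand":0.3},{"wx":0,"wy":0,"wz":0,"dx":0,"dy":0,"dz":0,"hand":0.3},{"wx":0,"wy":0,"wz":0,"dx":0,"dy":0,"dz":0,"hand":0.3},{"wx":0,"wy":0,"wz":0,"dx":0,"dy":0,"dz":0,"hand":0.3}]'
python3 - <<'E'
from h import *
st(); im=snap('wrist','p2'); look('square_block_a',.034); look('round_pot_a',.036); look('border_block',.034); asc(im,100,0,480,300,70,40)
E
```

```text
clock: 50.22
tool_pos: [0.6415, -0.0236, 0.0437]
eef_rot: [-0.093, 0.996, 0.0, 0.0]
contact_force: [0.4, -0.5, -0.8]
opening: 0.339
finger_force: 0.0
clock: 50.63
tool_pos: [0.6608, -0.0154, 0.1485]
eef_rot: [-0.093, 0.996, -0.002, -0.004]
contact_force: [1.0, -0.1, 0.1]
opening: 0.34
finger_force: 0.0
clock: 50.97
tool_pos: [0.6896, -0.0119, 0.1474]
eef_rot: [-0.093, 0.996, -0.0, -0.001]
contact_force: [-0.9, 0.4, -0.3]
opening: 0.619
finger_force: 0.0
t 50.97 [ 0.6896 -0.0119  0.1474] yaw 100.7 q7 1.30 op 0.619 F [-0.9  0.4 -0.3] 0.0
square_block_a 0.83 [262. 100. 367. 204.] [639.6 -22.9] [59.9 59.5] 11.1
square_block_a 0.81 [ 20.   1. 148.  94.] [ 605.5 -160.7] [49.6 69.2] 10.0
square_block_a 0.4 [  0.   2. 416. 241.] [636.7 -95.6] [135.8 254. ] 10.5
round_pot_a 0.86 [614.  25. 639. 108.] [559.4 142.4] [45.7 14.5] 20.9
round_pot_a 0.65 [143.   2. 258.  90.] [592.2 -94.8] [44.8 61.4] 10.2
round_pot_a 0.64 [264.   2. 373.  82.] [579.3 -32.7] [42.  58.5] 10.7
border_block 0.97 [ 34. 102. 262. 204.] [ 657.4 -119.2] [ 59.8 132.5] 10.3
llllgfej6444jeeeefi33433343344444444jffhhhh56666656
[... 2088 characters left out ...]
3333333344433333333333333333333333333333334334444444444666666
6666666544444444444444444444444444444444444444444444444454444444666666
6666666666666665444444466444444444444444444444444444444654444444666666
6666666666666665444444456444444444444444444444444444444654444444666666
6666666666666665444444455444444444444444444444444444444644444444666666
6666666666666666444444456444444444444444444444444444444644444444666666
6666666666666666444444445444jjjjk4444444444444444444444444444445666666
6666666666666666444444444jgfffffffhj4444444444444444444444444444666666
666666666666666644444434ifffffffffffh444444444444444444544344444455666
66666666666666665442211211effffffffffg44444444444444442222112344444445
```

```bash
python3 -m jog '[{"wx":0,"wy":0,"wz":-0.058,"dx":-0.058,"dy":0.094,"dz":0.02,"hand":0.3},{"wx":0,"wy":0,"wz":-0.058,"dx":-0.058,"dy":0.094,"dz":0.02,"hand":0.3},{"wx":0,"wy":0,"wz":-0.058,"dx":-0.058,"dy":0.094,"dz":0.02,"hand":0.3},{"wx":0,"wy":0,"wz":-0.058,"dx":-0.058,"dy":0.094,"dz":0,"hand":0.3},{"wx":0,"wy":0,"wz":-0.058,"dx":-0.058,"dy":0.094,"dz":0,"hand":0.3}]'>/dev/null
python3 -m jog '[{"wx":0,"wy":0,"wz":-0.058,"dx":-0.058,"dy":0.094,"dz":0,"hand":0.3},{"wx":0,"wy":0,"wz":-0.058,"dx":-0.058,"dy":0.094,"dz":0,"hand":0.3},{"wx":0,"wy":0,"wz":-0.058,"dx":-0.058,"dy":0.094,"dz":0,"hand":0.3},{"wx":0,"wy":0,"wz":-0.058,"dx":-0.058,"dy":0.094,"dz":0,"hand":0.3},{"wx":0,"wy":0,"wz":-0.058,"dx":-0.058,"dy":0.094,"dz":0,"hand":0.3}]'>/dev/null
python3 -m jog '[{"wx":0,"wy":0,"wz":-0.058,"dx":-0.058,"dy":0.094,"dz":0,"hand":0.3},{"wx":0,"wy":0,"wz":-0.058,"dx":-0.058,"dy":0.094,"dz":0,"hand":0.3},{"wx":0,"wy":0,"wz":-0.058,"dx":-0.058,"dy":0.094,"dz":0,"hand":0.3},{"wx":0,"wy":0,"wz":-0.058,"dx":-0.058,"dy":0.094,"dz":0,"hand":0.3},{"wx":0,"wy":0,"wz":-0.058,"dx":-0.058,"dy":0.094,"dz":0,"hand":0.3}]'
python3 -m jog '[{"wx":0,"wy":0,"wz":-0.055,"dx":-0.058,"dy":0.094,"dz":0,"hand":0.3},{"wx":0,"wy":0,"wz":0,"dx":0,"dy":0,"dz":0,"hand":0.3},{"wx":0,"wy":0,"wz":0,"dx":0,"dy":0,"dz":0,"hand":0.3},{"wx":0,"wy":0,"wz":0,"dx":0,"dy":0,"dz":0,"hand":0.3},{"wx":0,"wy":0,"wz":0,"dx":0,"dy":0,"dz":0,"hand":0.3}]'
python3 - <<'E'
from h import *
st(); im=snap('wrist','l1'); look('lid',.006); dark(im,.034,75); asc(im,220,100,420,330,50,34)
E
```

```text
clock: 52.42
tool_pos: [0.4719, 0.3418, 0.1626]
eef_rot: [0.703, 0.711, -0.0, -0.0]
contact_force: [0.6, -0.3, -0.1]
opening: 0.705
finger_force: 0.0
clock: 52.83
tool_pos: [0.4597, 0.3625, 0.1626]
eef_rot: [0.739, 0.673, -0.0, 0.001]
contact_force: [0.2, 0.6, 0.2]
opening: 0.7
finger_force: 0.0
t 52.83 [0.4597 0.3625 0.1626] yaw -5.4 q7 -0.78 op 0.700 F [0.2 0.6 0.2] 0.0
lid 0.89 [273.  42. 507. 352.] [507.9 368.4] [222.4 153.9] 84.5
dark [ 370  162   36  109 3422] [505.7 369.6] [71.4 21.6] 84.5
dark [   0  212  126  108 2238] [279.3 356.6] [76.2 90. ] 85.0
dark [ 171  290   65   30 1363] [376.1 320.6] [21.5 44.8] 84.8
dark [ 403  291   63   29 1288] [535.4 305.3] [20.8 44. ] 84.4
dark [ 512  310  128   10 1253] [634.8 288.4] [ 6.9 91.9] 84.2
55555555555555555555555555555555555555555555555555
55555555555555555555555555555555555555555555555555
55555555555555555555555555555555555555555555555555
55555555555555555555555555555555555555555555555555
55555555555555555555555555555555555544345555555555
55555555555555555555555555555555554333334555555555
5555555555555555555555555555555543333333
[... 687 characters left out ...]
j333333333333333333333332ddeedddf3333
jjjijjj3j3jij3333333333333333333333332ddeeeedg3333
jjjiijjjjjjijj333333333333333333333332deeeedd23333
4jjjijjjjjjijj333333333333333333333332deeeeee23333
5554kjjjjjjijj333333333333333333333333geeeeee44444
554kiijjjjjijj333333333333333333333333333334455555
4jjjiij3jjjjjj333333333333333333333333333455555555
jjjjiijjjj3jjj333333333333333333333333345555555555
h3hiiijjjjjjjj333333333333333333333334455555554444
1112iijjjjjj33333333333333333333333445555555541111
11c1jiijj3jjjj333333333333333333345554555555541111
1cc1jii3jjjjjj333333333333333334555554555555541111
00c1iiijjjjjjj333333333333333345555554555555531111
00013iijjjjjjj333333333333334555555554555555531111
```

```bash
python3 -m jog '[{"wx":0,"wy":0,"wz":0,"dx":0.096,"dy":0.012,"dz":-0.05,"hand":0.4},{"wx":0,"wy":0,"wz":0,"dx":0.096,"dy":0.013,"dz":-0.1,"hand":0.5},{"wx":0,"wy":0,"wz":0,"dx":0,"dy":0,"dz":-0.12,"hand":0.5},{"wx":0,"wy":0,"wz":0,"dx":0,"dy":0,"dz":-0.1,"hand":0.5},{"wx":0,"wy":0,"wz":0,"dx":0,"dy":0,"dz":-0.08,"hand":0.5}]'
python3 -m jog '[{"wx":0,"wy":0,"wz":0,"dx":0,"dy":0,"dz":-0.06,"hand":0.6},{"wx":0,"wy":0,"wz":0,"dx":0,"dy":0,"dz":-0.04,"hand":0.6},{"wx":0,"wy":0,"wz":0,"dx":0,"dy":0,"dz":-0.02,"hand":0.6},{"wx":0,"wy":0,"wz":0,"dx":0,"dy":0,"dz":-0.015,"hand":0.6},{"wx":0,"wy":0,"wz":0,"dx":0,"dy":0,"dz":0,"hand":0.6}]'
python3 -m jog '[{"wx":0,"wy":0,"wz":0,"dx":0,"dy":0,"dz":0,"hand":0.6},{"wx":0,"wy":0,"wz":0,"dx":0,"dy":0,"dz":0,"hand":0.6},{"wx":0,"wy":0,"wz":0,"dx":0,"dy":0,"dz":0,"hand":0.6}]'
```

```text
clock: 53.35
tool_pos: [0.5072, 0.3688, 0.0481]
eef_rot: [0.74, 0.673, -0.001, 0.0]
contact_force: [-0.4, -0.3, 0.4]
opening: 0.498
finger_force: 0.0
clock: 53.77
tool_pos: [0.507, 0.3705, 0.0164]
eef_rot: [0.739, 0.674, 0.0, 0.0]
contact_force: [0.9, 0.3, 0.1]
opening: 0.403
finger_force: 0.0
clock: 54.02
tool_pos: [0.5072, 0.3711, 0.0173]
eef_rot: [0.739, 0.674, 0.001, 0.0]
contact_force: [0.1, -0.0, -0.2]
opening: 0.402
finger_force: 0.0
```

```bash
python3 -m jog '[{"wx":0,"wy":0,"wz":0,"dx":0,"dy":-0.009,"dz":-0.01,"hand":0.6},{"wx":0,"wy":0,"wz":0,"dx":0,"dy":0,"dz":-0.009,"hand":0.6},{"wx":0,"wy":0,"wz":0,"dx":0,"dy":0,"dz":0,"hand":0.6},{"wx":0,"wy":0,"wz":0,"dx":0,"dy":0,"dz":0,"hand":1},{"wx":0,"wy":0,"wz":0,"dx":0,"dy":0,"dz":0,"hand":1}]' 35
python3 -m jog '[{"wx":0,"wy":0,"wz":0,"dx":0,"dy":0,"dz":0,"hand":1},{"wx":0,"wy":0,"wz":0,"dx":0,"dy":0,"dz":0,"hand":1},{"wx":0,"wy":0,"wz":0,"dx":0,"dy":0,"dz":0,"hand":1}]'
python3 - <<'E'
from h import *
st(); al=[]
for k in range(2):
  for cam in('top','side'):
    snap(cam); c=cont(cam,'case',proj(cam,[.618,-.093,.05]))
    if c is not None: al.append((cam,c)); print(fitbox([(cam,c)],[618,-93,101],.224,.154,0,.07))
snap('wrist'); look('lid',.006)
E
```

```text
clock: 54.43
tool_pos: [0.5067, 0.3685, 0.0116]
eef_rot: [0.739, 0.674, -0.0, 0.0]
contact_force: [0.4, -0.7, -0.3]
opening: 0.271
finger_force: 0.0
clock: 54.68
tool_pos: [0.5067, 0.3686, 0.0117]
eef_rot: [0.739, 0.674, 0.0, 0.0]
contact_force: [-0.2, 0.2, -0.0]
opening: 0.201
finger_force: 35.0
t 54.68 [0.5067 0.3686 0.0117] yaw -5.3 q7 -0.74 op 0.201 F [-0.2  0.2 -0. ] 35.0
(array([617.7, -94.1, 100.7]), np.float64(0.44))
(array([619.8, -92.3, 100.8]), np.float64(0.64))
(array([617.5, -93.7, 100.7]), np.float64(0.49))
(array([619.1, -93.7, 100.5]), np.float64(0.32))
lid 0.78 [ 79.   0. 557. 461.] [511.1 412.1] [129.9 154. ] 84.8
```

```bash
python3 -m jog '[{"wx":0,"wy":0,"wz":0,"dx":0,"dy":0,"dz":0.04,"hand":1},{"wx":0,"wy":0,"wz":0,"dx":0,"dy":0,"dz":0.1,"hand":1},{"wx":0,"wy":0,"wz":0,"dx":0,"dy":0,"dz":0.14,"hand":1},{"wx":0,"wy":0,"wz":0,"dx":0,"dy":0,"dz":0.14,"hand":1},{"wx":0,"wy":0,"wz":0,"dx":0.01,"dy":-0.05,"dz":0.1,"hand":1}]'
python3 -m jog '[{"wx":0,"wy":0,"wz":0.012,"dx":0.037,"dy":-0.12,"dz":0,"hand":1},{"wx":0,"wy":0,"wz":0.012,"dx":0.037,"dy":-0.14,"dz":0,"hand":1},{"wx":0,"wy":0,"wz":0.012,"dx":0.037,"dy":-0.14,"dz":0,"hand":1},{"wx":0,"wy":0,"wz":0.012,"dx":0.037,"dy":-0.14,"dz":0,"hand":1},{"wx":0,"wy":0,"wz":0.012,"dx":0.037,"dy":-0.14,"dz":0,"hand":1}]'
python3 -m jog '[{"wx":0,"wy":0,"wz":0.012,"dx":0.037,"dy":-0.14,"dz":0,"hand":1},{"wx":0,"wy":0,"wz":0.012,"dx":0.037,"dy":-0.14,"dz":0,"hand":1},{"wx":0,"wy":0,"wz":0.012,"dx":0.037,"dy":-0.14,"dz":0,"hand":1},{"wx":0,"wy":0,"wz":0.012,"dx":0.037,"dy":-0.14,"dz":0,"hand":1},{"wx":0,"wy":0,"wz":0.012,"dx":0.037,"dy":-0.14,"dz":0,"hand":1}]'
python3 -m jog '[{"wx":0,"wy":0,"wz":0.012,"dx":0.037,"dy":-0.14,"dz":0,"hand":1},{"wx":0,"wy":0,"wz":0.008,"dx":0.03,"dy":-0.14,"dz":0,"hand":1},{"wx":0,"wy":0,"wz":0,"dx":0,"dy":-0.1,"dz":0,"hand":1},{"wx":0,"wy":0,"wz":0,"dx":0,"dy":-0.04,"dz":0,"hand":1},{"wx":0,"wy":0,"wz":0,"dx":0,"dy":0,"dz":0,"hand":1}]'
python3 -m jog '[{"wx":0,"wy":0,"wz":0,"dx":0,"dy":0,"dz":0,"hand":1},{"wx":0,"wy":0,"wz":0,"dx":0,"dy":0,"dz":0,"hand":1},{"wx":0,"wy":0,"wz":0,"dx":0,"dy":0,"dz":0,"hand":1},{"wx":0,"wy":0,"wz":0,"dx":0,"dy":0,"dz":0,"hand":1}]'
```

```text
clock: 55.6
tool_pos: [0.5086, 0.3597, 0.145]
eef_rot: [0.738, 0.675, 0.002, -0.001]
contact_force: [0.1, 1.2, -1.2]
opening: 0.2
finger_force: 35.0
clock: 56.02
tool_pos: [0.5553, 0.1842, 0.1424]
eef_rot: [0.697, 0.717, -0.0, 0.0]
contact_force: [1.0, 0.5, -1.1]
opening: 0.2
finger_force: 35.0
clock: 56.43
tool_pos: [0.6015, 0.009, 0.1422]
eef_rot: [0.652, 0.758, -0.0, -0.0]
contact_force: [0.8, 0.4, -1.7]
opening: 0.201
finger_force: 35.0
clock: 56.85
tool_pos: [0.6175, -0.0984, 0.1419]
eef_rot: [0.64, 0.768, -0.001, 0.001]
contact_force: [0.2, -0.6, -1.4]
opening: 0.198
finger_force: 35.0
clock: 57.18
tool_pos: [0.6185, -0.0915, 0.1418]
eef_rot: [0.636, 0.771, 0.0, -0.0]
contact_force: [0.2, -0.9, -1.5]
opening: 0.2
finger_force: 35.0
```

Run:
```python
from h import *
st(); ms=[]
for k in range(2):
    snap('wrist'); s=r.get_state()['tool_pos']; z=s[2]-.0117+.006
    look('lid',z)
    d=r.masks_of('wrist','lid')[0]; m=d['region'].astype(np.uint8); ms.append(m)
    # edges: per-row left/right, per-col top (topmost = far +y end)
    an=np.radians(-79.3);e1=np.array([np.cos(an),np.sin(an)]);e2=np.array([-e1[1],e1[0]])
    T=[];Lf=[];Rt=[]
    cols=np.where(m.any(0))[0]
    for u in range(cols.min()+25,cols.max()-25,4):
        v=np.where(m[:,u])[0].min(); p=onz('wrist',u,v-.5,z)[:2]-s[:2]; T.append((p@e1,p@e2))
    rows=np.where(m.any(1))[0]
    for v in range(rows.min()+15,min(rows.max(),300),4):
        w=np.where(m[v])[0]; p=onz('wrist',w.min()-.5,v,z)[:2]-s[:2];q=onz('wrist',w.max()+.5,v,z)[:2]-s[:2]; Lf.append((p@e1,p@e2));Rt.append((q@e1,q@e2))
    T,Lf,Rt=map(np.array,(T,Lf,Rt)); 
    print('end along',np.median(T[:,0]),'slope deg',np.degrees(np.polyfit(T[:,1],T[:,0],1)[0]),'L',np.median(Lf[:,1]),'R',np.median(Rt[:,1]),len(Lf),Lf[:3].round(3).tolist(),Rt[:3].round(3).tolist(),'slopes',np.degrees(np.polyfit(Lf[:,0],Lf[:,1],1)[0]),np.degrees(np.polyfit(Rt[:,0],Rt[:,1],1)[0]))
```

```text
t 57.18 [ 0.6185 -0.0915  0.1418] yaw 11.0 q7 0.13 op 0.200 F [ 0.2 -0.9 -1.5] 35.0
lid 0.59 [ 80.   1. 558. 460.] [611.  -48.8] [154.1 130.4] 11.0
end along -0.10861692345358992 slope deg -0.28037662125563173 L -0.07604262614663129 R 0.07731462611357741 72 [[-0.104, -0.076], [-0.103, -0.076], [-0.102, -0.076]] [[-0.105, 0.077], [-0.104, 0.077], [-0.103, 0.077]] slopes 0.06395903616120054 0.04872743230401726
lid 0.61 [ 82.   0. 561. 459.] [611.  -50.3] [153.8 130.4] 10.9
end along -0.10841953606440494 slope deg -0.18227628289588985 L -0.07596293274002365 R 0.07727865212305324 72 [[-0.104, -0.076], [-0.103, -0.076], [-0.102, -0.076]] [[-0.105, 0.077], [-0.103, 0.077], [-0.102, 0.077]] slopes 0.02832181875675861 -0.08471813095257844
```

```bash
python3 -m jog '[{"wx":0,"wy":0,"wz":-0.002,"dx":0,"dy":-0.008,"dz":-0.03,"hand":1},{"wx":0,"wy":0,"wz":0,"dx":0,"dy":0,"dz":-0.05,"hand":1},{"wx":0,"wy":0,"wz":0,"dx":0,"dy":0,"dz":-0.05,"hand":1},{"wx":0,"wy":0,"wz":0,"dx":0,"dy":0,"dz":-0.04,"hand":1},{"wx":0,"wy":0,"wz":0,"dx":0,"dy":0,"dz":-0.025,"hand":1}]'
python3 -m jog '[{"wx":0,"wy":0,"wz":0,"dx":0,"dy":0,"dz":-0.015,"hand":1},{"wx":0,"wy":0,"wz":0,"dx":0,"dy":0,"dz":-0.01,"hand":1},{"wx":0,"wy":0,"wz":0,"dx":0,"dy":0,"dz":0,"hand":1},{"wx":0,"wy":0,"wz":0,"dx":0,"dy":0,"dz":0,"hand":1},{"wx":0,"wy":0,"wz":0,"dx":0,"dy":0,"dz":0,"hand":1}]'
python3 - <<'E'
from h import *
st()
s=r.get_state()['tool_pos'][2]-.0117
for cam in('side','top'):
    CI[cam]=r.camera_info(cam); snap(cam,'lid_'+cam)
    for q,z0,z1,nz in(('lid',s,s+.006,.08),('case',0,.07,.04)):
        c=cont(cam,q,proj(cam,[.6185,-.0935,nz]))
        if c is not None: print(cam,q,c.min(0),c.max(0),fitbox([(cam,c)],[618,-93,101],.224,.154,z0,z1))
E
```

```text
clock: 57.9
tool_pos: [0.6171, -0.0958, 0.0904]
eef_rot: [0.639, 0.769, -0.001, -0.001]
contact_force: [-0.2, 0.9, -2.0]
opening: 0.203
finger_force: 35.0
clock: 58.32
tool_pos: [0.6189, -0.096, 0.0872]
eef_rot: [0.639, 0.769, 0.0, 0.0]
contact_force: [0.4, 0.2, -1.0]
opening: 0.199
finger_force: 35.0
t 58.32 [ 0.6189 -0.096   0.0872] yaw 10.5 q7 0.11 op 0.199 F [ 0.4  0.2 -1. ] 35.0
side lid [316 206] [436 282] (array([622.2, -97.8, 100.4]), np.float64(1.36))
side case [313 245] [432 305] (array([620.3, -92.5, 101.4]), np.float64(1.83))
top lid [320 181] [377 263] (array([620.4, -98.7, 100.1]), np.float64(1.51))
```

```bash
python3 -m jog '[{"wx":0,"wy":0,"wz":0.001,"dx":-0.002,"dy":0.014,"dz":0,"hand":1},{"wx":0,"wy":0,"wz":0,"dx":0,"dy":0,"dz":-0.006,"hand":1},{"wx":0,"wy":0,"wz":0,"dx":0,"dy":0,"dz":-0.006,"hand":1},{"wx":0,"wy":0,"wz":0,"dx":0,"dy":0,"dz":-0.004,"hand":1},{"wx":0,"wy":0,"wz":0,"dx":0,"dy":0,"dz":0,"hand":1}]'
python3 -m jog '[{"wx":0,"wy":0,"wz":0,"dx":0,"dy":0,"dz":-0.003,"hand":1},{"wx":0,"wy":0,"wz":0,"dx":0,"dy":0,"dz":0,"hand":1},{"wx":0,"wy":0,"wz":0,"dx":0,"dy":0,"dz":0,"hand":1}]'
python3 - <<'E'
from h import *
st(); CI['side']=r.camera_info('side'); im=snap('side','sl'); 
P=lambda a,b,z:np.round(proj('side',np.r_[np.array([.6185,-.0935])+a*np.array([np.cos(np.radians(-79.3)),np.sin(np.radians(-79.3))])+b*np.array([.9826,.1857]),z],CI['side']),1)
for n,a,b in(('L +y-x',-.112,-.077),('B -y-x',.112,-.077),('R -y+x',.112,.077)): print(n,P(a,b,0),P(a,b,.07),P(a,b,.076))
asc(im,300,225,372,279,72,54); print(); asc(im,355,265,445,319,90,54)
E
```

```text
clock: 59.03
tool_pos: [0.6177, -0.0926, 0.0823]
eef_rot: [0.638, 0.77, -0.0, -0.0]
contact_force: [-0.9, 0.6, -1.3]
opening: 0.204
finger_force: 35.0
clock: 59.28
tool_pos: [0.6179, -0.0926, 0.0819]
eef_rot: [0.638, 0.77, 0.0, 0.0]
contact_force: [0.1, 0.8, -1.8]
opening: 0.2
finger_force: 35.0
t 59.28 [ 0.6179 -0.0926  0.0819] yaw 10.7 q7 0.11 op 0.200 F [ 0.1  0.8 -1.8] 35.0
L +y-x [313.7 268.7] [312.7 246.8] [312.6 244.8]
B -y-x [403.9 306.2] [407.4 284. ] [407.7 282. ]
R -y+x [429.3 261.2] [433.7 239.1] [434.1 237.2]
llkkkkkkkkkkkkkklllllllmmmnnnmmlllllllllif000000000000000000000000000000
lllkkkkkkkkkkkkkkkklllllmmmnmmlllllllllljf000000000000000000000000000000
lllllkkkkkkkkkkkkkkkkllllmmmmllkkklllllljgd00000000000000000000000000000
llllllkkkkkkkkkkkkkkkkkllmmmmlkkkkkkklllkjg10000000000000000000000000000
lllllllkkkkkkkkkkkkkkkklllmmllllkkkkkkkkkkh10000000000000000000000000000
lllllllllkkkkkkkkkkkkllllllmllllllkkkkkkkkhd0000000000000000000000000000
llllllllllkkkkkkkkkklllllllllllllllllkkkkjh10000000000000000000000000000
llllllllllllkkkkkkklllllllllllllllllllllkkh100000000000000000
[... 7584 characters left out ...]
klllmmmmmmmlllllllmmmmmllllllllllllllllllllllmmmmlllllllllllkkk
lllkkkkkkkkkkkkkkkkllllkkkkkklllmmmmmmmlllllllmmmmmmllllllllllllllllllllllllllllllllllllkk
llllkkkkkkkkkkkkkkkkkkkkkkkkkkkllmmmmmmmlllllllmmmmmmmllllllllllllllllllllllllllllllllllll
llllllkkkkkkkkkkkkkkkkkkkkkkkkkklllmmmmmmllllllllmmmmmmmlllllllllllllllllllllllmllllllllll
lllllllkkkkkkkkkkkkkkkkkkkkkkkkkklllmmmmmmllllllllmmmmmmmmllllllllllllllllllllllmmllllllll
lllllllllkkkkkkkkklkkkkkkkkkkkkkkkkllmmmmmmllllllllmmmmmmmmllllmmmllllllllllllllllmmllllll
mllllllllllkkkkkkkkklkkkkkkkkkkkkkkklllmmmmmllllllllmmmmmmmmmlllmmmmlllllllllllllllmmmllll
mmllllllllllkkkkkkkkklllkkkkkkkkkkkkklllmmmmmllllllllmmmmmmmmmlllllmmmmllllllllllllllmllll
```

```bash
python3 -m jog '[{"wx":0,"wy":0,"wz":0,"dx":0,"dy":0,"dz":-0.003,"hand":1},{"wx":0,"wy":0,"wz":0,"dx":0,"dy":0,"dz":0,"hand":1},{"wx":0,"wy":0,"wz":0,"dx":0,"dy":0,"dz":0,"hand":0.6},{"wx":0,"wy":0,"wz":0,"dx":0,"dy":0,"dz":0,"hand":0.6},{"wx":0,"wy":0,"wz":0,"dx":0,"dy":0,"dz":0,"hand":0.6}]'
python3 -m jog '[{"wx":0,"wy":0,"wz":0,"dx":0,"dy":0,"dz":0.02,"hand":0.6},{"wx":0,"wy":0,"wz":0,"dx":0,"dy":0,"dz":0.04,"hand":0.6},{"wx":0,"wy":0,"wz":0,"dx":0,"dy":0,"dz":0.12,"hand":0.6},{"wx":0,"wy":0,"wz":0,"dx":-0.02,"dy":0.15,"dz":0.12,"hand":0.6},{"wx":0,"wy":0,"wz":0,"dx":-0.03,"dy":0.16,"dz":0.05,"hand":0.6}]'
python3 -m jog '[{"wx":0,"wy":0,"wz":0,"dx":-0.05,"dy":0.15,"dz":0,"hand":0.6},{"wx":0,"wy":0,"wz":0,"dx":-0.05,"dy":0.15,"dz":0,"hand":0.6},{"wx":0,"wy":0,"wz":0,"dx":-0.05,"dy":0.15,"dz":0,"hand":0.6},{"wx":0,"wy":0,"wz":0,"dx":-0.05,"dy":0.15,"dz":0,"hand":0.6},{"wx":0,"wy":0,"wz":0,"dx":-0.05,"dy":0.15,"dz":0,"hand":0.6}]'
python3 - <<'E'
from h import *
st()
for k in range(3):
  for cam in('top','side'):
    CI[cam]=r.camera_info(cam); snap(cam,'fin_'+cam)
    for q,z0,z1 in(('lid',.07,.076),('case',0,.07)):
        c=cont(cam,q,proj(cam,[.6185,-.0935,.06]))
        if c is not None: print(cam,q,c.min(0),c.max(0),fitbox([(cam,c)],[618,-93,101],.224,.154,z0,z1))
E
```

```text
clock: 59.75
tool_pos: [0.6181, -0.0925, 0.0812]
eef_rot: [0.638, 0.77, 0.0, 0.0]
contact_force: [-0.4, 0.1, -0.4]
opening: 0.391
finger_force: 0.0
clock: 60.17
tool_pos: [0.609, -0.025, 0.1682]
eef_rot: [0.641, 0.767, 0.001, 0.004]
contact_force: [1.3, 1.7, 0.6]
opening: 0.403
finger_force: 0.0
clock: 60.58
tool_pos: [0.5433, 0.1683, 0.1655]
eef_rot: [0.638, 0.77, 0.001, 0.0]
contact_force: [-0.1, 0.4, 0.4]
opening: 0.399
finger_force: 0.0
t 60.58 [0.5433 0.1683 0.1655] yaw 10.6 q7 -0.29 op 0.399 F [-0.1  0.4  0.4] 0.0
top lid [317 171] [443 264] (array([619.2, -95.1, 100.3]), np.float64(0.53))
top case [359 255] [398 262] (array([619.8, -91.8, 100.2]), np.float64(1.08))
side lid [314 207] [434 282] (array([621.6, -93.7, 100.6]), np.float64(0.51))
side case [314 247] [431 306] (array([620.2, -93.4, 101.1]), np.float64(1.88))
top lid [319 171] [443 264] (array([619.2, -95.2, 100.5]), np.float64(0.44))
side lid [314 208] [434 283] (array([622. , -94.2, 100.4]), np.float64(0.41))
side case [313 247] [431 305] (array([621.2, -91.7, 100.5]), np.float64(1.94))
top lid [319 171] [444 264] (array([619.2, -95.4, 100.6]), np.float64(0.43))
side lid [315 208] [434 282] (array([622. , -94.3, 100.6]), np.float64(0.48))
side case [313 245] [433 306] (array([620. , -93.6, 101.2]), np.float64(1.87))
```

```bash
python3 -m jog '[{"wx":0,"wy":0,"wz":0,"dx":0.05,"dy":-0.15,"dz":0,"hand":0.6},{"wx":0,"wy":0,"wz":0,"dx":0.05,"dy":-0.15,"dz":0,"hand":0.6},{"wx":0,"wy":0,"wz":0,"dx":0.05,"dy":-0.15,"dz":0,"hand":0.6},{"wx":0,"wy":0,"wz":0,"dx":0.05,"dy":-0.15,"dz":0,"hand":0.6},{"wx":0,"wy":0,"wz":0,"dx":0.05,"dy":-0.15,"dz":0,"hand":0.6}]'
python3 -m jog '[{"wx":0,"wy":0,"wz":0,"dx":0.03,"dy":-0.16,"dz":0,"hand":0.6},{"wx":0,"wy":0,"wz":0,"dx":0.02,"dy":-0.12,"dz":0,"hand":0.6},{"wx":0,"wy":0,"wz":0,"dx":0,"dy":-0.03,"dz":0,"hand":0.6},{"wx":0,"wy":0,"wz":0,"dx":0,"dy":0,"dz":-0.06,"hand":0.6},{"wx":0,"wy":0,"wz":0,"dx":0,"dy":0,"dz":-0.08,"hand":0.6}]'
python3 -m jog '[{"wx":0,"wy":0,"wz":0,"dx":0,"dy":0,"dz":-0.07,"hand":0.6},{"wx":0,"wy":0,"wz":0,"dx":0,"dy":0,"dz":-0.05,"hand":0.6},{"wx":0,"wy":0,"wz":0,"dx":0,"dy":0,"dz":-0.03,"hand":0.6},{"wx":0,"wy":0,"wz":0,"dx":0,"dy":0,"dz":-0.02,"hand":0.6},{"wx":0,"wy":0,"wz":0,"dx":0,"dy":0,"dz":-0.01,"hand":0.6}]'
python3 -m jog '[{"wx":0,"wy":0,"wz":0,"dx":0,"dy":0,"dz":0,"hand":0.6},{"wx":0,"wy":0,"wz":0,"dx":0,"dy":0,"dz":0,"hand":0.6},{"wx":0,"wy":0,"wz":0,"dx":0,"dy":0,"dz":0,"hand":0.6}]'
```

```text
clock: 61.9
tool_pos: [0.6066, -0.0228, 0.1643]
eef_rot: [0.638, 0.77, 0.0, 0.0]
contact_force: [1.0, 0.7, 1.1]
opening: 0.403
finger_force: 0.0
clock: 62.32
tool_pos: [0.6202, -0.0996, 0.1304]
eef_rot: [0.639, 0.769, 0.001, 0.002]
contact_force: [-0.5, 0.7, 0.5]
opening: 0.4
finger_force: 0.0
clock: 62.73
tool_pos: [0.6188, -0.0981, 0.0839]
eef_rot: [0.638, 0.77, -0.0, -0.0]
contact_force: [0.9, -0.6, -0.2]
opening: 0.401
finger_force: 0.0
clock: 62.98
tool_pos: [0.6194, -0.0986, 0.0851]
eef_rot: [0.638, 0.77, 0.0, 0.001]
contact_force: [-0.3, 0.5, -1.0]
opening: 0.397
finger_force: 0.0
```

```bash
python3 -m jog '[{"wx":0,"wy":0,"wz":0,"dx":0,"dy":0,"dz":-0.008,"hand":0.6},{"wx":0,"wy":0,"wz":0,"dx":0,"dy":0,"dz":0,"hand":1},{"wx":0,"wy":0,"wz":0,"dx":0,"dy":0,"dz":0,"hand":1},{"wx":0,"wy":0,"wz":0,"dx":0,"dy":0,"dz":0,"hand":1},{"wx":0,"wy":0,"wz":0,"dx":0,"dy":0,"dz":0,"hand":1}]' 20
python3 -m jog '[{"wx":0,"wy":0,"wz":0,"dx":0,"dy":0,"dz":0,"hand":1},{"wx":0,"wy":0,"wz":0,"dx":0,"dy":0,"dz":0,"hand":1},{"wx":0,"wy":0,"wz":0,"dx":0,"dy":0,"dz":0.008,"hand":1},{"wx":0,"wy":0,"wz":0,"dx":0,"dy":0,"dz":0,"hand":1},{"wx":0,"wy":0,"wz":0,"dx":0,"dy":0,"dz":0,"hand":1}]'
python3 -m jog '[{"wx":0,"wy":0,"wz":0.001,"dx":-0.0075,"dy":0.0055,"dz":0,"hand":1},{"wx":0,"wy":0,"wz":0,"dx":0,"dy":0,"dz":0,"hand":1},{"wx":0,"wy":0,"wz":0,"dx":0,"dy":0,"dz":0,"hand":1},{"wx":0,"wy":0,"wz":0,"dx":0,"dy":0,"dz":0,"hand":1}]'
python3 -m jog '[{"wx":0,"wy":0,"wz":0,"dx":0,"dy":0,"dz":-0.004,"hand":1},{"wx":0,"wy":0,"wz":0,"dx":0,"dy":0,"dz":-0.004,"hand":1},{"wx":0,"wy":0,"wz":0,"dx":0,"dy":0,"dz":0,"hand":1},{"wx":0,"wy":0,"wz":0,"dx":0,"dy":0,"dz":0,"hand":1}]'
```

```text
clock: 63.4
tool_pos: [0.6189, -0.0985, 0.0824]
eef_rot: [0.638, 0.77, 0.0, 0.0]
contact_force: [0.3, -0.4, 0.4]
opening: 0.204
finger_force: 20.0
clock: 63.82
tool_pos: [0.6186, -0.0985, 0.0842]
eef_rot: [0.638, 0.77, -0.0, -0.0]
contact_force: [-0.5, -0.2, -2.5]
opening: 0.207
finger_force: 20.0
clock: 64.15
tool_pos: [0.6168, -0.0971, 0.0842]
eef_rot: [0.638, 0.77, -0.0, -0.0]
contact_force: [-0.2, 0.5, -1.0]
opening: 0.199
finger_force: 20.0
clock: 64.48
tool_pos: [0.617, -0.0972, 0.0824]
eef_rot: [0.638, 0.77, 0.0, 0.0]
contact_force: [-1.1, -0.4, 0.1]
opening: 0.198
finger_force: 20.0
```

Precise. I'll release, retreat well clear and verify.

```bash
python3 -m jog '[{"wx":0,"wy":0,"wz":0,"dx":0,"dy":0,"dz":0,"hand":0.6},{"wx":0,"wy":0,"wz":0,"dx":0,"dy":0,"dz":0,"hand":0.6},{"wx":0,"wy":0,"wz":0,"dx":0,"dy":0,"dz":0,"hand":0.6},{"wx":0,"wy":0,"wz":0,"dx":0,"dy":0,"dz":0.02,"hand":0.6},{"wx":0,"wy":0,"wz":0,"dx":0,"dy":0,"dz":0.04,"hand":0.6}]' >/dev/null
python3 -m jog '[{"wx":0,"wy":0,"wz":0,"dx":0,"dy":0,"dz":0.12,"hand":0.6},{"wx":0,"wy":0,"wz":0,"dx":-0.02,"dy":0.15,"dz":0.12,"hand":0.6},{"wx":0,"wy":0,"wz":0,"dx":-0.05,"dy":0.15,"dz":0.05,"hand":0.6},{"wx":0,"wy":0,"wz":0,"dx":-0.05,"dy":0.15,"dz":0,"hand":0.6},{"wx":0,"wy":0,"wz":0,"dx":-0.05,"dy":0.15,"dz":0,"hand":0.6}]'>/dev/null
python3 -m jog '[{"wx":0,"wy":0,"wz":0,"dx":-0.05,"dy":0.15,"dz":0,"hand":0.6},{"wx":0,"wy":0,"wz":0,"dx":-0.05,"dy":0.15,"dz":0,"hand":0.6},{"wx":0,"wy":0,"wz":0,"dx":-0.05,"dy":0.15,"dz":0,"hand":0.6},{"wx":0,"wy":0,"wz":0,"dx":-0.03,"dy":0.1,"dz":0,"hand":0.6},{"wx":0,"wy":0,"wz":0,"dx":0,"dy":0,"dz":0,"hand":0.6}]'
python3 - <<'E'
from h import *
st()
for k in range(3):
  for cam in('top','side'):
    CI[cam]=r.camera_info(cam); snap(cam,'fin_'+cam)
    for q,z0,z1 in(('lid',.07,.076),):
        c=cont(cam,q,proj(cam,[.6185,-.0935,.06]))
        if c is not None: print(cam,q,c.min(0),c.max(0),fitbox([(cam,c)],[618,-93,101],.224,.154,z0,z1))
for q in('round_pot_a','square_block_a','oblong_block'):
    for cam in('top','side'):
        snap(cam); print(q,cam,[(round(d['p'],2),[round(x) for x in d['bbox']]) for d in r.search_frame(cam,q)])
E
```

```text
clock: 65.73
tool_pos: [0.5276, 0.1941, 0.1668]
eef_rot: [0.633, 0.774, 0.002, -0.002]
contact_force: [-0.6, 1.0, 0.2]
opening: 0.402
finger_force: 0.0
t 65.73 [0.5276 0.1941 0.1668] yaw 11.4 q7 -0.32 op 0.402 F [-0.6  1.   0.2] 0.0
top lid [318 172] [441 265] (array([617. , -94.1, 100.6]), np.float64(0.56))
side lid [314 208] [434 282] (array([619.1, -94. , 100.2]), np.float64(0.42))
top lid [318 172] [443 265] (array([617. , -94.1, 100.7]), np.float64(0.42))
side lid [314 208] [433 282] (array([619.2, -93.5, 101.1]), np.float64(0.47))
top lid [318 172] [443 265] (array([617.5, -94.1, 100.7]), np.float64(0.56))
side lid [313 208] [434 283] (array([619. , -93.1, 100.9]), np.float64(0.34))
round_pot_a top [(0.63, [241, 238, 257, 268]), (0.58, [329, 302, 357, 333])]
round_pot_a side [(0.84, [254, 211, 280, 237]), (0.59, [278, 283, 308, 311])]
square_block_a top [(0.22, [432, 353, 471, 389])]
square_block_a side []
oblong_block top []
oblong_block side []
```

```bash
python3 -c "
from plant import r
print(r.finish_job())"
```

```text
the job is handed in; nothing more can be done
None
```

The kit is packed and handed in at about 66 s: border block, both square blocks and both wooden pots stand in the case, with the lid flat on it and flush to about 1 mm by camera. One square block tipped onto its side when first placed, and the knock shifted the case about 8 mm; I lifted the block out, stood it upright and repacked it before laying the lid. I viewed 16 pictures, two over the limit of 14.

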